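# Free the row pusher and right the toppled ink bottles

## Robot

A 7-joint arm with a two-finger parallel gripper is mounted at the origin on the work surface. World frame = base frame: x ahead of the robot, y to its left, z up, the work surface at z = 0. Lengths are in mm, angles in degrees, forces in N, time in s.
With the tool pointing down it reaches from about 425 to 1025 mm from the base axis. Payload 9.4 kg.
Tool frame: the origin (TCP) lies midway between the tips of the shut fingers; the grasp point (between the pads) lies 19 mm behind it; z points along the fingers, y is the direction in which the jaws open and shut (so a half turn about z gives the same grasp; the last joint's range is limited). The gripper opens to 93 mm and grips with 3 to 60 N. Pads are 15 mm wide; open, the fingers measure 128 mm over their backs; the gripper's body (75 mm by 188 mm) begins 65 mm behind the grasp point.
Start: joints at [-69.826, 34.337, -0.143, 91.639, 0.103, 54.024, -4.572], TCP at [301.445, 659.36, 218.618] pointing down, gripper open.
Joint ranges: [-147.43, 147.43], [-19.82, 112.94], [-74.19, 73.91], [6.32, 146.72], [-59.91, 239.91], [6.04, 106.73], [-150.56, 150.56]. Speed limits (degrees/s): [127.2, 127.2, 172.46, 172.46, 180, 180, 180].

## Interface

Orientations are given as a 3x3 rotation matrix whose columns are the frame's x, y, z axes.
In Python, from rig import bot gives the robot as it stands.
- The arm moves only by the tool play_rows, never from a script. Its argument "moves" is one flat list of numbers, 7 for each row, row after row: the opening, from -1 (shut) to 1 (fully open), then the shift along the tool's x, y, z scaled (see below), then the turn, a rotation vector about the tool's x, y, z scaled (see below). A call has 1 to 8 rows; each row is the pose to reach, as a shift and turn from the pose measured when the call began, along the tool's axes at that moment; what a row does not reach only later rows make up. The controller multiplies each number of a shift by 0.2 m and each number of a turn by 60 degrees. A row lasts 1/8 s, in which the tool goes at most 62.5 mm and 10.7 degrees, less where a joint would pass 70% of its speed; a pose out of reach is approached as far as the arm can. A call with a number of a shift or a turn outside -1 to 1 is refused whole. A call with a gripper value outside its range is refused whole. The fingers move at their own pace and stop on an object; "force" is the grip in N (left out, the last holds). Time passes only in rows, so rows that repeat a pose let the fingers close. It gives the time, the measured TCP pose, the force and the opening at its end, in the units of the state.
- bot.read_state(): the state, without advancing time (a new reading comes with each control period).
- bot.read_camera(name): name is "side" or "top"; returns a dict with "img" (384x512x3 uint8, blue, green, red), "z_map" (384x512 float32, mm along the optical axis (not along the pixel's ray), 0 where there is no reading), "K" (3x3 intrinsics, pixels), "distortion" ([k1, k2, p1, p2, k3] as OpenCV has them; the pictures are not rectified), "rvec" (rotation vector, rad) and "tvec" (3), from world to camera coordinates, as OpenCV has them. Camera axes: x right, y down, z forward; pixel columns grow to the right and rows downward; lengths in mm; the calibration is good to about 2 mm. A picture is of the moment at which its call begins.
- bot.hand_in(): hands the job in, once; it reports no verdict.
The state is a dict: "clock": time; "joint_pos": joint angles; "joint_velocities": joint speeds; "effort": joint torques, N m; "tcp_pos": TCP position; "eef_rot": TCP orientation; "contact_force": force on the tool from outside, world axes, zero at the start; "wrist_torque": the same for the moment, N m; "gripper_width": opening from 0.0 (shut) to 1.0 (fully open).
Only numpy, scipy, OpenCV 4.12 (cv2) and the standard library are available. Lean on these libraries where they do the work, as an engineer would, in place of code of your own. Each camera call takes 0.05 s, during which the arm holds its last target.

## Task

Some ink bottles have toppled in the rack's lane and the row pusher is locked by the spring clip on its rod. With the wedge, slide its blade along the top of the rod under the clip until the clip is spread and rides up off its groove; then stand the wedge back upright on its cork mat, put the clip in the aluminium tray, and stand every toppled bottle upright in the lane, leaving the others standing too. Only when the clip is in the tray and all the bottles stand, slide the pusher along the rod until its plate is up against the end bottle of the row or within a centimetre of it; do not shift the other things on the table.

Things in the scene. Friction and masses are not known exactly. Their poses are not given: they have to be found in the camera images.
- rack: Fixed plywood ink rack, base board 195 x 530 x 10 mm. Origin on the table under the lane's middle line; x away from the robot, y left along the lane, z up. Lane floor 10 mm above the table, y -242 to +272 mm, 104 mm wide (x -52 to +52), side strips with tops 19 mm above the table, end stop 40 mm high at y = -246.
- seat (a point): Clip's seat on the axis of the fixed steel guide rod (24 mm diameter, parallel to rack y at rack x = +110 mm, axis 55 and top 67 mm above the table, y -45 to +275; end posts stay below its top). The seat is at rack y = +175, mid of a groove 15 mm wide, 17 mm diameter. Axes as the rack.
- pusher (a joint): Travel of the row pusher along the rod towards the row (rack -y), in m: 0 as found, at its left stop, 0.115 at most. About 1.5 N friction; stays where left. The seated clip blocks it. Its carriage, 24 mm long (y), starts 1 mm left of the clip and backs it: two cheeks beside the rod, 28 mm apart, tops 88 mm above the table, leave the rod's top free for a blade.
- pusher_grip (a point): On the pusher's upright grip fin, which stands on its plate in the lane: fin 34 mm (rack x) by 12 mm (rack y), 60 to 120 mm above the table; this point is on its axis 105 mm above the table. Axes as the rack.
- pusher_face (a point): Middle of the row-side face (looks to rack -y) of the pusher's steel plate, 70 x 6 x 50 mm, standing across the lane; on the lane's middle line, 40 mm above the table.
- clip_tab (a point): Centre of the steel spring clip's tab: 12 mm (across the rod) x 10 mm (along) x 30 mm high. Below it a bridge 40 x 24 x 4 mm; under it a channel 18 mm wide along the rod, roof 7 mm above the rod's top when seated (tab centre then 38 mm above the rod's axis). Two sprung legs reach 61 mm below this point and grip the groove. Raised 7 mm or more it lets go and stays up loosely astride the rod.
- wedge_grip (a point): On the wedge's upright grip, 24 mm (wedge x) x 22 mm (wedge y) x 60 mm high, 38 mm above its flat underside; foot plate 34 x 46 x 8 mm. From the foot a steel blade 8 mm wide points along wedge +x, underside level with the foot's; its upper face slopes from 2.5 mm high at the tip to 17 mm at 50 mm behind the tip, then level. About 160 g.
- wedge_tip (a point): Lower edge of the wedge blade's tip, level with the wedge's underside, 74 mm from the grip's axis along wedge +x. Axes as the wedge. Under 10 N drives it under the clip.
- mat: Fixed cork mat 190 x 130 x 4 mm on which the wedge stands; origin at the centre of its underside, x along its long side.
- tray: Fixed shallow aluminium tray 110 x 100 x 16 mm, walls and floor 3 mm, open on top; origin at the centre of its underside.
- ink5_mid (a point): Centre (half-way up) of the standing ink bottle nearest the pusher; same make as the others: square glass body 32 x 32 x 52 mm with a round black cap 24 mm in diameter above it, 76 mm tall in all, about 90 g. z points from base to cap; stands upright with this point 48 mm above the table.
- ink4_mid (a point): Centre of another ink bottle of the same make, standing in the lane; z from base to cap.
- ink1_mid (a point): Centre of the first toppled ink bottle (may be absent), same make (square body 32 x 32 x 52 mm, centred 12 mm from this point towards the base; cap 24 mm diameter), lying across the lane with its cap away from the robot, towards the rod, and its body flat on the lane floor, this point 26 mm above the table; z from base to cap.
- ink2_mid (a point): Centre of the second toppled ink bottle (may be absent), same make (square body 32 x 32 x 52 mm, centred 12 mm from this point towards the base; cap 24 mm diameter), lying across the lane with its cap away from the robot, towards the rod, and its body flat on the lane floor, this point 26 mm above the table; z from base to cap.
- ink3_mid (a point): Centre of the third toppled ink bottle (may be absent), same make (square body 32 x 32 x 52 mm, centred 12 mm from this point towards the base; cap 24 mm diameter), lying across the lane with its cap away from the robot, towards the rod, and its body flat on the lane floor, this point 26 mm above the table; z from base to cap.
Not all that is in view belongs to the job. Leave any green or purple look-alike of the part that bears ink1_mid alone. Leave any turquoise look-alike of the part that bears ink2_mid alone.

How it is judged:
By the outcome, as a careful person would: the job done as asked, in the order asked, and still so for the second after the job is handed in, with the robot touching nothing.
Of ink1, ink2, ink3 only 2 to 3 are there at a start; the rules pass over those that are not, and their reading is None.
At some moment in a run one of wedge may be knocked a few centimetres aside while the robot is not near it.
It also fails if it takes over 210 s, if anything falls off the work surface, if the arm or the gripper's body presses on something with over 40 N, if the wrist force passes 120 N, or if a joint passes its speed limit or range.

## Working session

There is one attempt and no reset: what is moved stays moved. The work goes in short steps, Python scripts to look and compute and a tool call to move; the robot and the scene stay as the last step left them, time stands still between calls to the robot, and variables do not carry over. Pictures are saved under pics/ and viewed, and the job is handed in when it is done.

Besides the shell and the picture viewer there is one more tool, called after "Emit:" in YAML: its name, and indented under it one key for each argument. play_rows: Moves the arm, as the interface text tells. Its arguments: {"type":"object","properties":{"moves":{"type":"array","items":{"type":"number"}},"force":{"type":"number"}},"required":["moves"]}

```bash
ls; mkdir -p pics
python3 - <<'E'
from rig import bot
import cv2,numpy as np
s=bot.read_state()
for k in s: print(k,s[k])
for n in ("side","top"):
    c=bot.read_camera(n); cv2.imwrite(f"pics/{n}0.png",c["img"]); np.savez(f"pics/{n}0.npz",**c)
    print(n,c["K"],c["distortion"],c["rvec"],c["tvec"])
E
```

```text
pics
clock 0.0
joint_pos [-69.82740061  34.38431946  -0.14691512  91.68275699   0.10318423
  54.02342151  -4.57166575]
joint_velocities [-0.01759526 -0.0021881  -0.00988197 -0.08144938  0.06505306 -0.00393745
  0.03106773]
effort [-1.10603840e-03 -7.65062785e+01  1.49682585e+00 -2.52342778e+01
 -5.24132210e-02  1.69453130e-02  1.98638895e-04]
tcp_pos [301.22057144 658.90314481 217.75077825]
eef_rot [[-9.09510049e-01  4.15681594e-01 -5.32005732e-04]
 [ 4.15681913e-01  9.09508847e-01 -1.48477609e-03]
 [-1.33330174e-04 -1.57156394e-03 -9.99998756e-01]]
contact_force [-0.57836233  0.18568484 -0.25199493]
wrist_torque [-0.00805772  0.03793694 -0.06112045]
gripper_width 1.001110847421638
side [[476.79616568   0.         258.17722284]
 [  0.         476.79616568 192.95094289]
 [  0.           0.           1.        ]] [-0.13151501  0.          0.          0.          0.        ] [ 2.42718772 -0.41766194  0.13608052] [-458.10980279  192.43719798 1172.35662721]
top [[495.95608842   0.         253.91306048]
 [  0.         495.95608842 184.97456741]
 [  0.           0.           1.        ]] [0.04383752 0.         0.         0.         0.        ] [ 2.15545878 -2.14417858  0.14115531] [  22.78557549  506.10610511 1278.70444079]
```

View pics/side0.png

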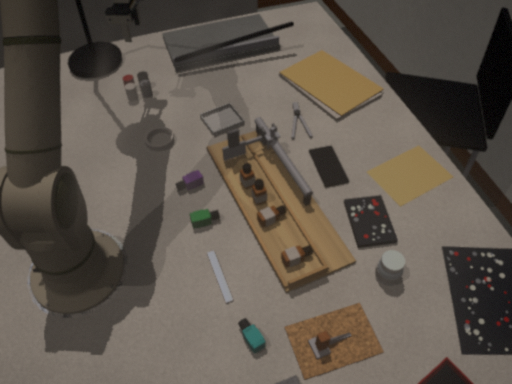

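View pics/top0.png

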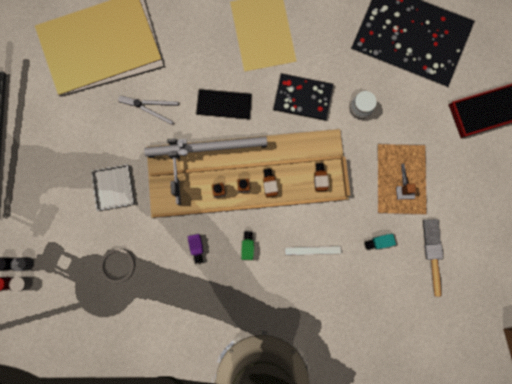

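```bash
cat > h.py <<'E'
import numpy as np,cv2
def world(c):
    z=c["z_map"];H,W=z.shape
    u,v=np.meshgrid(np.arange(W),np.arange(H))
    p=cv2.undistortPoints(np.stack([u,v],-1).reshape(-1,1,2).astype(np.float64),c["K"],c["distortion"]).reshape(H,W,2)
    P=np.dstack([p[...,0]*z,p[...,1]*z,z])
    R=cv2.Rodrigues(c["rvec"])[0]
    X=(P-c["tvec"].reshape(1,1,3))@R
    X[z<=0]=np.nan
    return X
def proj(c,pts):
    return cv2.projectPoints(np.array(pts,float).reshape(-1,1,3),c["rvec"],c["tvec"],c["K"],c["distortion"])[0].reshape(-1,2)
def ray(c,u,v,zw):
    p=cv2.undistortPoints(np.array([[[u,v]]],float),c["K"],c["distortion"]).ravel()
    R=cv2.Rodrigues(c["rvec"])[0];d=R.T@np.array([p[0],p[1],1]);o=-R.T@c["tvec"].ravel()
    return o+d*(zw-o[2])/d[2]
def snap(n,tag):
    from rig import bot
    c=bot.read_camera(n);np.savez(f"pics/{n}{tag}.npz",**c);return c
def crop(c,name,u0,v0,u1,v1,s=4):
    cv2.imwrite(f"pics/{name}.png",cv2.resize(c["img"][v0:v1,u0:u1],None,fx=s,fy=s,interpolation=cv2.INTER_CUBIC))
E
python3 - <<'E'
from h import *
c=dict(np.load("pics/top0.npz"));X=world(c)
for (u,v) in [(60,250),(300,200),(200,350),(155,205),(340,200),(345,150),(150,155),(200,148),(265,140),(219,190),(244,185),(271,182),(321,178),(406,188),(390,155),(113,175),(177,190),(177,145),(398,208)]:
    print(u,v,np.round(X[v,u],1))
crop(c,"a",135,120,355,225,3.5)
crop(c,"b",370,135,435,220,6)
s=dict(np.load("pics/side0.npz"));crop(s,"cs",195,105,360,290,3.2); crop(s,"bs",280,300,390,380,6)
E
```

```text
60 250 [3.339e+02 5.391e+02 3.000e-01]
300 200 [468.6 -97.9  15.6]
200 350 [ 78.2 163.2  -4.7]
155 205 [453.8 290.2   9.9]
340 200 [ 470.5 -206.6    3.2]
345 150 [ 609.1 -223.7   -2.9]
150 155 [580.9 298.1  56. ]
200 148 [598.5 166.6  64.7]
265 140 [621.4  -3.1  61.7]
219 190 [485.9 113.9  84.1]
244 185 [499.2  50.5  83.1]
271 182 [513.5 -19.6  39. ]
321 178 [ 524.4 -151.2   41.7]
406 188 [ 497.5 -369.2   52.8]
390 155 [ 594.1 -343.9    4.6]
113 175 [536.3 409.1  -1.6]
177 190 [486.1 221.6  77.7]
177 145 [605.8 226.5  66.6]
398 208 [ 450.  -361.5    1.5]
```

View pics/a.png

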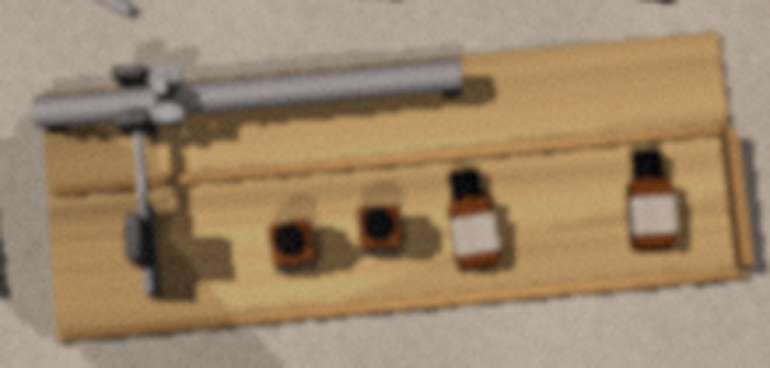

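View pics/b.png

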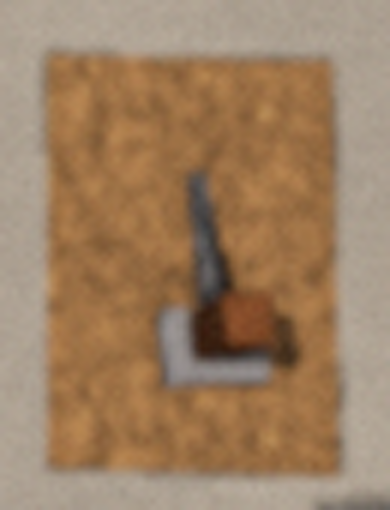

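View pics/cs.png

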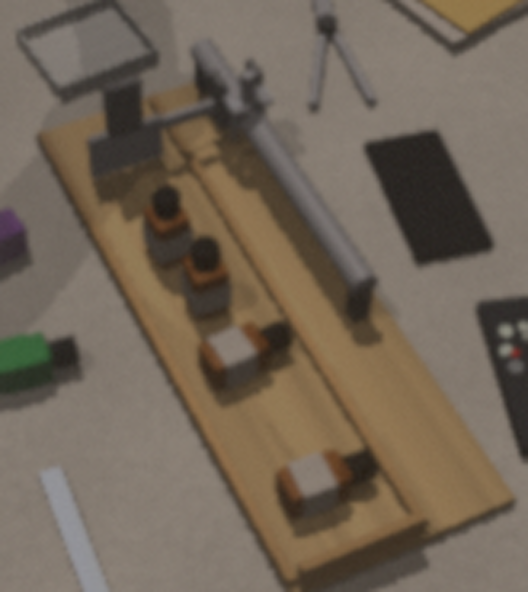

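View pics/bs.png

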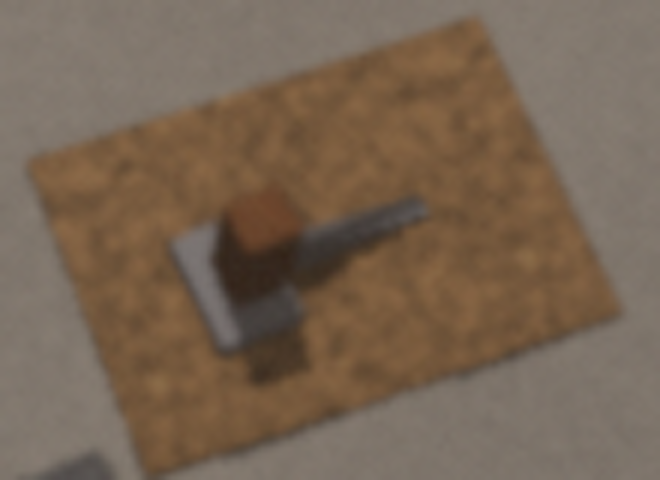

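```bash
cat > fit.py <<'E'
from h import *
from scipy.optimize import least_squares
t=dict(np.load("pics/top0.npz"));s=dict(np.load("pics/side0.npz"))
X=world(t)
# rod points: z 45..75
m=(X[...,2]>50)&(X[...,2]<75)&(X[...,0]>570)&(X[...,0]<660)&(X[...,1]<190)&(X[...,1]>-30)
P=X[m];print(m.sum())
v=np.polyfit(P[:,1],P[:,0],1);print("rod line x=%.4f y + %.2f"%tuple(v), 'yaw',np.degrees(np.arctan(-v[0])),"z",np.percentile(P[:,2],[10,50,90]))
ps=P[P[:,2]>62];print(np.polyfit(ps[:,1],ps[:,0],1))
for n,c,(u,vv,z) in [("fl",t,(135+62/3.5,120+340/3.5,10)),("fr",t,(135+745/3.5,120+275/3.5,10)),("rr",t,(135+718/3.5,120+35/3.5,10)),("rodL",t,(135+36/3.5,120+112/3.5,55)),("rodR",t,(135+460/3.5,120+80/3.5,55)),
 ("s fl",s,(195+40/3.2,105+138/3.2,10)),("s rr",s,(195+512/3.2,105+500/3.2,10)),("s fr",s,(195+288/3.2,105+590/3.2,10)),("s rodR", s,(195+362/3.2,105+283/3.2,55))]:
    print(n,np.round(ray(c,u,vv,z),1))
E
python3 fit.py
```

```text
684
rod line x=-0.0992 y + 620.10 yaw 5.66423359353513 z [59.49121475 64.92313984 68.96289998]
[-9.63964105e-02  6.20674603e+02]
fl [421.2 295.2  10. ]
fr [ 473.7 -226.5   10. ]
rr [ 662.  -209.1   10. ]
rodL [589.1 310.9  55. ]
rodR [615.3  -7.   55. ]
s fl [425.4 285.9  10. ]
s rr [ 664.1 -215.2   10. ]
s fr [ 472.9 -228.2   10. ]
s rodR [621.9  -9.1  55. ]
```

```bash
cat > ov.py <<'E'
from h import *
import sys
ox,oy,yaw=map(float,sys.argv[1:4])
a=np.radians(yaw);R=np.array([[np.cos(a),-np.sin(a),0],[np.sin(a),np.cos(a),0],[0,0,1]]);O=np.array([ox,oy,0])
W=lambda p:np.array(p,float)@R.T+O
L=[[(98,-45,55),(98,275,55)],[(122,-45,55),(122,275,55)],[(110,-45,67),(110,275,67)],
 [(-62,-250,10),(-62,280,10)],[(133,-250,10),(133,280,10)],[(-62,-250,10),(133,-250,10)],[(-62,280,10),(133,280,10)],[(-52,-246,40),(52,-246,40)],[(52,-242,19),(52,272,19)],[(-52,-242,19),(-52,272,19)],
 [(110-12,175-7.5,55),(110+12,175-7.5,55)],[(110,175,93-15),(110,175,93+15)]]
for n,(u0,v0,u1,v1,k) in {"top":(135,120,355,225,3.5),"side":(195,105,360,290,3.2)}.items():
    c=dict(np.load(f"pics/{n}0.npz"))
    im=cv2.resize(c["img"][v0:v1,u0:u1],None,fx=k,fy=k,interpolation=cv2.INTER_CUBIC)
    for l in L:
        p=proj(c,W(l)); q=((p-[u0,v0]+.5)*k-.5).round().astype(int)
        cv2.line(im,tuple(map(int,q[0])),tuple(map(int,q[1])),(0,255,0),1)
    cv2.imwrite(f"pics/ov_{n}.png",im)
E
python3 ov.py 506.9 25.6 5.6
```

```text
(no output)
```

View pics/ov_top.png

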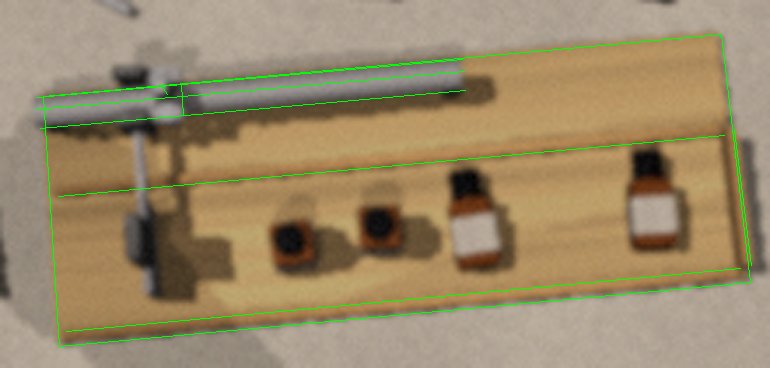

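View pics/ov_side.png

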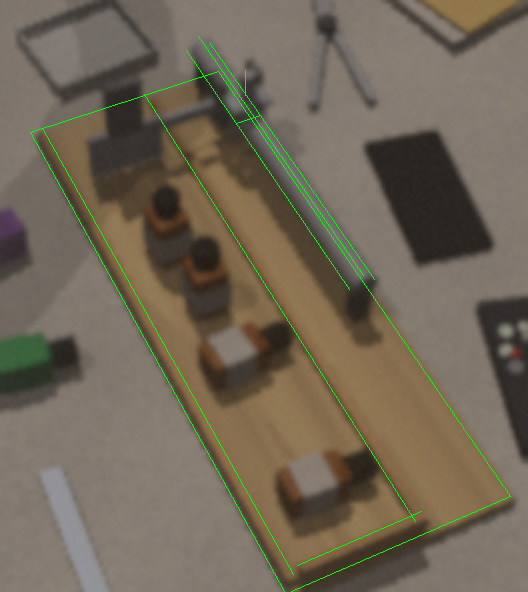

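Run:
```python
from h import *
t=dict(np.load("pics/top0.npz"));s=dict(np.load("pics/side0.npz"))
f=lambda n,c,u,v,z,k,u0,v0:print(n,np.round(ray(c,u0+(u+.5)/k-.5,v0+(v+.5)/k-.5,z),1))
b=lambda n,u,v,z:f(n,t,u,v,z,6,370,135)
b("tip",197,172,5);b("rl",165,385,12);b("rr",270,382,12);b("fl",161,310,12);b("griptop",247,320,72)
for n,(u,v) in dict(m1=(45,55),m2=(333,60),m3=(340,470),m4=(47,468)).items(): b(n,u,v,4)
q=lambda n,u,v,z:f(n,s,u,v,z,6,280,300)
print();q("tip",428,208,5);q("rl",168,240,12);q("rr",225,350,12);q("fr",300,310,12);q("griptop",262,218,72)
for n,(u,v) in dict(m4=(28,158),m1=(478,15),m2=(622,312),m3=(148,475)).items(): q(n,u,v,4)
# bottles
a=lambda n,u,v,z:f(n,t,u,v,z,3.5,135,120)
print();a("ink5cap",290,242,86);a("ink4cap",380,226,86);a("fin top",135,238,120);
for n,p in dict(b1=[(453,213),(497,208),(503,262),(458,269)],b2=[(630,188),(676,188),(679,238),(632,243)]).items():
    for i in p:a(n,*i,42)
a("cap1",464,172,26);a("cap2",648,152,26)
a("tab",167,92,108)
g=lambda n,u,v,z:f(n,s,u,v,z,3.2,195,105)
print();g("ink5cap",167,190,86);g("ink4cap",205,240,86);g("fintop",122,84,120);g("tabtop",252,65,108);g("cap1 tip",285,330,26);g("cap2",368,460,26)
for n,p in dict(b1=[(203,342),(240,327),(262,372),(222,390)],b2=[(283,470),(318,455),(342,495),(300,512)]).items():
    for i in p:g(n,*i,42)
# tray
print()
for u,v in [(94,169),(130,166),(134,207),(98,210)]:print("tray",np.round(ray(t,u,v,16),1))
for u,v in [(201,119),(230,105),(245,122),(214,136)]:print("tray s",np.round(ray(s,u,v,16),1))
crop(t,"tray",85,155,145,220,7)
crop(s,"trays",190,95,300,165,6)
```

```text
tip [ 571.4 -376.4    5. ]
rl [ 473.8 -356.9   12. ]
rr [ 475.4 -403.3   12. ]
fl [ 507.5 -356.3   12. ]
griptop [ 495.3 -375.4   72. ]
m1 [ 625.3 -310.     4. ]
m2 [ 623.3 -439.5    4. ]
m3 [ 437.1 -435.1    4. ]
m4 [ 437.1 -305.7    4. ]

tip [ 572.7 -382.6    5. ]
rl [ 474.4 -362.7   12. ]
rr [ 477.6 -408.7   12. ]
fr [ 509.3 -404.3   12. ]
griptop [ 494.9 -387.3   72. ]
m4 [ 439.  -311.6    4. ]
m1 [ 626.4 -316.6    4. ]
m2 [ 622.9 -444.8    4. ]
m3 [ 435.5 -439.4    4. ]

ink5cap [488.7 117.6  86. ]
ink4cap [500.8  52.4  86. ]
fin top [486.7 224.3 120. ]
b1 [517.   -1.3  42. ]
b1 [520.9 -34.4  42. ]
b1 [480.  -38.9  42. ]
b1 [474.6  -5.1  42. ]
b2 [ 536.6 -134.6   42. ]
b2 [ 536.8 -169.1   42. ]
b2 [ 498.8 -170.8   42. ]
b2 [ 494.9 -135.6   42. ]
cap1 [551.   -9.9  26. ]
cap2 [ 567.1 -150.5   26. ]
tab [594.5 206.2 108. ]

ink5cap [495.4 117.4  86. ]
ink4cap [507.   54.5  86. ]
fintop [489.2 218.1 120. ]
tabtop [607.4 214.6 108. ]
cap1 tip [553.3 -11.2  26. ]
cap2 [ 567.9 -151.1   26. ]
b1 [481.7 -11.5  42. ]
b1 [515.   -7.2  42. ]
b1 [515.9 -55.4  42. ]
b1 [480.1 -61.1  42. ]
b2 [ 498.6 -146.4   42. ]
b2 [ 528.6 -142.9   42. ]
b2 [ 532.2 -182.    42. ]
b2 [ 497.2 -185.    42. ]

tray [549.6 455.4  16. ]
tray [558.3 359.5  16. ]
tray [447.6 344.6  16. ]
tray [439.3 439.5  16. ]
tray s [439.1 411.5  16. ]
tray s [544.9 444.3  16. ]
tray s [565.1 350.4  16. ]
tray s [456.7 323.1  16. ]
```

View pics/tray.png

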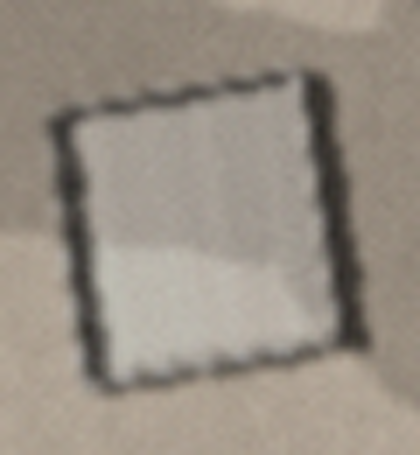

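View pics/trays.png

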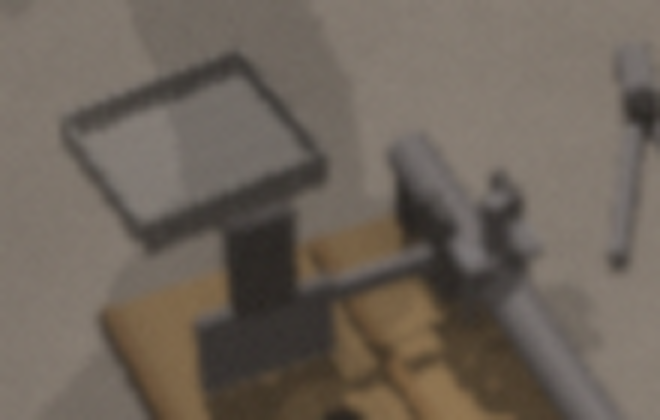

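Run:
```python
from h import *
for n in("top","side"):
    c=dict(np.load(f"pics/{n}0.npz"));X=world(c)
    R=cv2.Rodrigues(c["rvec"])[0];print(n,"campos",-R.T@c["tvec"].ravel(),"axis",R[2])
    m=(abs(X[...,2])<15)&(X[...,0]>250)&(X[...,0]<800)&(abs(X[...,1])<550)
    P=X[m];A=np.c_[P[:,:2],np.ones(len(P))];k=np.linalg.lstsq(A,P[:,2],rcond=None)[0]
    print(len(P),k, (P[:,2]-A@k).std())
```

```text
top campos [ 329.43707024   20.04920722 1335.22165389] axis [ 0.13446449  0.00410654 -0.9909099 ]
73553 [ 0.00560108  0.00172663 -0.77246422] 4.773166127609906
side campos [ 245.32389344 -712.66806603 1026.27342503] axis [ 0.20247809  0.59825484 -0.77530237]
57109 [ 6.18849006e-03  8.26507722e-04 -1.55752977e+00] 4.616679095490399
```

```bash
cat > mv.py <<'E'
import numpy as np,sys
from scipy.spatial.transform import Rotation as Ro
def Rd(yaw):
    a=np.radians(yaw);return np.array([[np.cos(a),np.sin(a),0],[np.sin(a),-np.cos(a),0],[0,0,-1]])
def go(p,R,yawname=""):
    from rig import bot
    s=bot.read_state();R0=np.array(s["eef_rot"]);p0=np.array(s["tcp_pos"])
    d=R0.T@(np.array(p)-p0)/200; r=Ro.from_matrix(R0.T@R).as_rotvec(degrees=True)/60
    print("t=%.1f"%s["clock"],"at",p0.round(1),"yaw %.1f"%np.degrees(np.arctan2(R0[1,0],R0[0,0])),"w %.1f"%(93*s["gripper_width"]),"F",np.round(s["contact_force"],1))
    print("move",d.round(3),r.round(3),"| mm %.0f deg %.0f rows>=%.1f"%(np.linalg.norm(d)*200,np.linalg.norm(r)*60,max(np.linalg.norm(d)*200/62.5,np.linalg.norm(r)*60/10.7)))
if __name__=="__main__":
    x,y,z,yaw=map(float,sys.argv[1:5]); go((x,y,z),Rd(yaw))
E
python3 mv.py 480 500 330 105;python3 mv.py 494 -381 260 2
```

```text
t=0.1 at [301.3 659.  217.9] yaw 155.4 w 93.2 F [-0.6  0.5  0.6]
move [-1.143 -0.352 -0.56 ] [-0.001  0.001  0.841] | mm 264 deg 50 rows>=4.7
t=0.1 at [301.3 659.  217.9] yaw 155.4 w 93.2 F [-0.6  0.5  0.6]
move [-3.038 -4.329 -0.204] [-0.000e+00  2.000e-03  2.557e+00] | mm 1059 deg 153 rows>=16.9
```

Emit:
play_rows:
  moves: [1, -1, -0.4, -0.4, 0, 0, 0.85, 1, -1, -0.4, -0.4, 0, 0, 0.85, 1, -1, -0.4, -0.4, 0, 0, 0.85, 1, -1, -0.4, -0.4, 0, 0, 0.85, 1, -1, -0.4, -0.4, 0, 0, 0.85, 1, -1, -0.4, -0.4, 0, 0, 0.85]

```text
clock: 0.85
tcp_pos: [449.9, 502.9, 297.8]
eef_rot: [[-0.25, 0.968, -0.001], [0.968, 0.25, -0.002], [-0.001, -0.001, -1.0]]
contact_force: [-0.1, 0.2, -0.5]
gripper_width: 0.999
```

```bash
python3 mv.py 560 240 300 60;python3 mv.py 494 -381 260 2
```

```text
t=0.8 at [449.9 502.9 297.8] yaw 104.5 w 92.9 F [-0.1  0.2 -0.5]
move [-1.411  0.205 -0.009] [-0.     0.002  0.741] | mm 285 deg 44 rows>=4.6
t=0.8 at [449.9 502.9 297.8] yaw 104.5 w 92.9 F [-0.1  0.2 -0.5]
move [-4.334 -0.89   0.196] [0.    0.002 1.708] | mm 886 deg 102 rows>=14.2
```

Emit:
play_rows:
  moves: [1, -1, 0.3, 0, 0, 0, 0.6, 1, -1, 0.3, 0, 0, 0, 0.6, 1, -1, 0.3, 0, 0, 0, 0.6, 1, -1, 0.3, 0, 0, 0, 0.6, 1, -1, 0.3, 0, 0, 0, 0.6]

```text
clock: 1.48
tcp_pos: [558.0, 323.9, 297.6]
eef_rot: [[0.365, 0.931, -0.001], [0.931, -0.365, -0.002], [-0.002, -0.0, -1.0]]
contact_force: [-0.4, -0.0, -0.3]
gripper_width: 1.003
```

```bash
python3 mv.py 600 100 300 60;python3 mv.py 494 -381 260 2
```

```text
t=1.5 at [558.  323.9 297.6] yaw 68.6 w 93.2 F [-0.4 -0.  -0.3]
move [-0.965  0.604 -0.01 ] [-0.     0.002  0.143] | mm 228 deg 9 rows>=3.6
t=1.5 at [558.  323.9 297.6] yaw 68.6 w 93.2 F [-0.4 -0.  -0.3]
move [-3.397  0.99   0.196] [1.000e-03 2.000e-03 1.109e+00] | mm 709 deg 67 rows>=11.3
```

Emit:
play_rows:
  moves: [1, -1, 0.45, 0, 0, 0, 0.5, 1, -1, 0.45, 0, 0, 0, 0.5, 1, -1, 0.45, 0, 0, 0, 0.5, 1, -1, 0.45, 0, 0, 0, 0.5, 1, -1, 0.45, 0, 0, 0, 0.5]

```text
clock: 2.1
tcp_pos: [568.5, 105.0, 298.1]
eef_rot: [[0.78, 0.626, -0.001], [0.626, -0.78, -0.002], [-0.002, 0.0, -1.0]]
contact_force: [-0.5, -0.0, 0.0]
gripper_width: 1.001
```

```bash
python3 mv.py 494 -381 260 2
```

```text
t=2.1 at [568.5 105.  298.1] yaw 38.7 w 93.1 F [-0.5 -0.   0. ]
move [-1.81   1.663  0.195] [0.001 0.002 0.612] | mm 493 deg 37 rows>=7.9
```

Emit:
play_rows:
  moves: [1, -0.9, 0.8, 0.1, 0, 0, 0.6, 1, -0.9, 0.8, 0.1, 0, 0, 0.6, 1, -0.9, 0.8, 0.1, 0, 0, 0.6, 1, -0.9, 0.8, 0.1, 0, 0, 0.6, 1, -0.9, 0.8, 0.1, 0, 0, 0.6]

```text
clock: 2.72
tcp_pos: [528.0, -133.5, 278.3]
eef_rot: [[0.999, 0.047, -0.002], [0.047, -0.999, -0.002], [-0.002, 0.002, -1.0]]
contact_force: [-0.1, 1.0, -0.5]
gripper_width: 1.002
```

```bash
python3 mv.py 494 -381 200 2
```

```text
t=2.7 at [ 528.  -133.5  278.3] yaw 2.7 w 93.2 F [-0.1  1.  -0.5]
move [-0.227  1.227  0.395] [0.002 0.002 0.012] | mm 262 deg 1 rows>=4.2
```

Emit:
play_rows:
  moves: [1, -0.2, 1, 0.4, 0, 0, 0.01, 1, -0.2, 1, 0.4, 0, 0, 0.01, 1, -0.2, 1, 0.4, 0, 0, 0.01, 1, -0.2, 1, 0.4, 0, 0, 0.01, 1, -0.2, 1, 0.4, 0, 0, 0.01]

```text
clock: 3.35
tcp_pos: [498.4, -334.5, 197.4]
eef_rot: [[0.999, 0.039, -0.003], [0.039, -0.999, -0.001], [-0.003, 0.001, -1.0]]
contact_force: [0.2, 0.4, -0.1]
gripper_width: 1.001
```

Run:
```python
from h import *
from rig import bot
for n in("top","side"):
    c=snap(n,"1");s=bot.read_state();p=s["tcp_pos"]
    R=np.array(s["eef_rot"]);print(p)
    w=46.5
    im=c["img"].copy()
    # finger tips: inner at +-46.5, outer +-64
    q=proj(c,[p,p+R[:,1]*46.5,p-R[:,1]*46.5,p+R[:,1]*64,p-R[:,1]*64]);print(n,q.round(1))
    u,v=q[0].astype(int);u0,v0=max(0,u-60),max(0,v-50);k=6
    im=cv2.resize(im[v0:v0+100,u0:u0+120],None,fx=k,fy=k,interpolation=cv2.INTER_CUBIC)
    for a in q: cv2.circle(im,tuple(int(i) for i in ((a-[u0,v0]+.5)*k)),2,(0,255,0),-1)
    cv2.imwrite(f"pics/g_{n}.png",im)
```

```text
[ 498.93300053 -333.12538666  197.86459703]
top [[409.2 179.2]
 [429.5 178.5]
 [388.9 180. ]
 [437.2 178.2]
 [381.3 180.2]]
[ 499.16088957 -332.48588069  198.23721326]
side [[320.5 284.9]
 [331.2 305.1]
 [310.2 265.8]
 [335.4 312.9]
 [306.5 258.8]]
```

View pics/g_top.png

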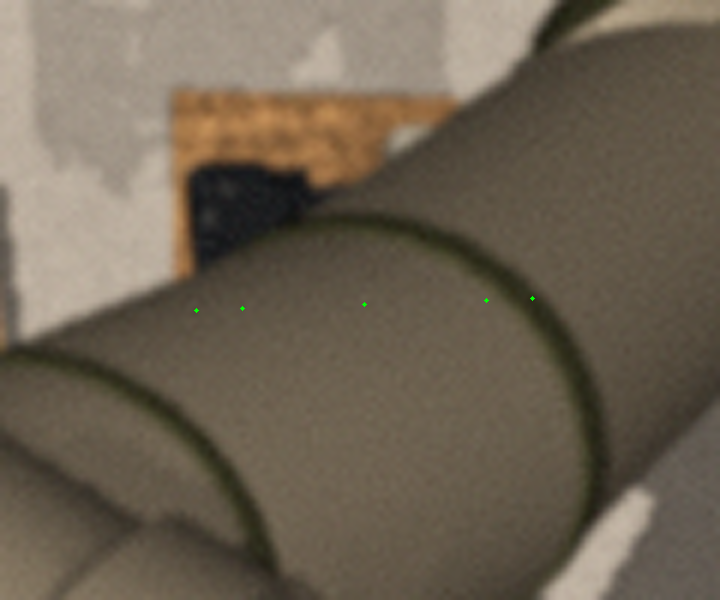

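View pics/g_side.png

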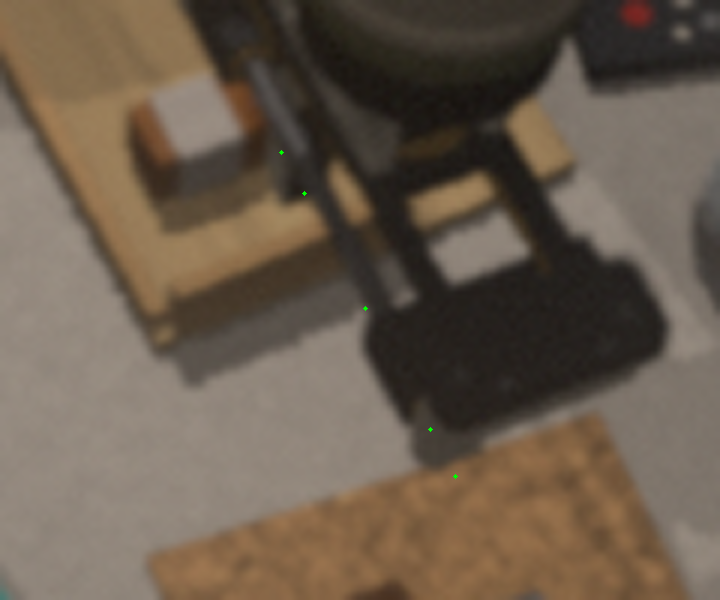

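```bash
cat > cal.py <<'E'
from h import *
from scipy.optimize import least_squares
t=dict(np.load("pics/top0.npz"));s=dict(np.load("pics/side0.npz"))
A=[];B=[]
def add(tu,su,z): A.append(ray(t,*tu,z));B.append(su)
sc=lambda u,v,k,u0,v0:(u0+(u+.5)/k-.5,v0+(v+.5)/k-.5)
b=lambda u,v:sc(u,v,6,370,135);q=lambda u,v:sc(u,v,6,280,300)
a=lambda u,v:sc(u,v,3.5,135,120);g=lambda u,v:sc(u,v,3.2,195,105)
add(b(45,55),q(478,15),4);add(b(333,60),q(622,312),4);add(b(340,470),q(148,475),4);add(b(47,468),q(28,158),4)
tr=lambda u,v:sc(u,v,7,85,155);ts=lambda u,v:sc(u,v,6,190,95)
add(tr(52,118),ts(235,53),16);add(tr(325,72),ts(327,160),16);add(tr(365,347),ts(150,243),16);add(tr(93,388),ts(60,124),16)
add(a(62,340),g(40,138),10);add(a(743,277),g(288,590),10);add(a(720,35),g(512,500),10)
add(a(290,242),g(167,190),86);add(a(380,226),g(205,240),86);add(a(464,172),g(287,328),26);add(a(648,152),g(370,458),26)
A=np.array(A);B=np.array(B)
r0=(proj(s,A)-B);print(r0.round(1).tolist())
def f(x):
    c=dict(s);c["rvec"]=cv2.Rodrigues(cv2.Rodrigues(x[:3])[0]@cv2.Rodrigues(s["rvec"])[0])[0];c["tvec"]=s["tvec"].ravel()+x[3:6]
    return np.r_[(proj(c,A)-B).ravel(),x[3:6]/3]
o=least_squares(f,np.zeros(6),loss="soft_l1");print(np.degrees(o.x[:3]),o.x[3:]);print(f(o.x)[:-3].reshape(-1,2).round(1).tolist())
E
python3 cal.py
```

```text
[[-1.7, -2.3], [-0.9, -2.2], [-0.1, -2.1], [-1.7, -2.0], [-0.8, -1.3], [-0.8, -0.3], [-2.3, -2.1], [-0.8, -1.9], [-1.6, -1.7], [-0.2, -1.2], [-1.0, -1.3], [-2.4, 0.6], [-2.0, 1.2], [-1.6, 0.5], [-1.0, 0.5]]
[-0.42732552  0.62823672  0.04358052] [ 1.77143124  1.12110014 -1.64498853]
[[-0.4, -0.9], [0.4, -0.4], [0.2, -0.4], [-1.3, -0.7], [1.1, -0.2], [0.9, 0.7], [-0.7, -1.1], [1.0, -0.7], [-0.1, -0.7], [0.5, -0.1], [0.4, -0.2], [-1.3, 1.3], [-1.0, 1.9], [-0.4, 1.4], [0.1, 1.5]]
```

```bash
python3 mv.py 495 -378.5 100 2.5; python3 mv.py 495 -378.5 23 2.5
```

```text
t=3.5 at [ 499.2 -332.5  198.2] yaw 2.4 w 93.3 F [0.5 0.5 0.6]
move [-0.029  0.229  0.491] [ 0.     0.002 -0.002] | mm 109 deg 0 rows>=1.7
t=3.5 at [ 499.2 -332.5  198.2] yaw 2.4 w 93.3 F [0.5 0.5 0.6]
move [-0.028  0.229  0.876] [ 0.     0.002 -0.002] | mm 181 deg 0 rows>=2.9
```

Emit:
play_rows:
  moves: [1, -0.029, 0.23, 0.3, 0, 0.002, 0, 1, -0.029, 0.23, 0.4, 0, 0.002, 0, 1, -0.029, 0.23, 0.49, 0, 0.002, 0, 1, -0.029, 0.23, 0.65, 0, 0.002, 0, 1, -0.029, 0.23, 0.8, 0, 0.002, 0, 1, -0.029, 0.23, 0.872, 0, 0.002, 0, 1, -0.029, 0.23, 0.872, 0, 0.002, 0]

```text
clock: 4.32
tcp_pos: [495.5, -377.5, 23.7]
eef_rot: [[0.999, 0.043, -0.0], [0.043, -0.999, 0.001], [-0.0, -0.001, -1.0]]
contact_force: [0.2, 0.3, 0.6]
gripper_width: 1.0
```

```bash
python3 mv.py 495 -378.5 23 2.5
python3 - <<'E'
from h import *
c=snap("side","2");crop(c,"s2",260,270,400,384,5)
E
```

```text
t=4.3 at [ 495.5 -377.5   23.7] yaw 2.5 w 93.0 F [0.2 0.3 0.6]
move [-0.003  0.005  0.004] [-0.001  0.    -0.   ] | mm 1 deg 0 rows>=0.0
```

View pics/s2.png

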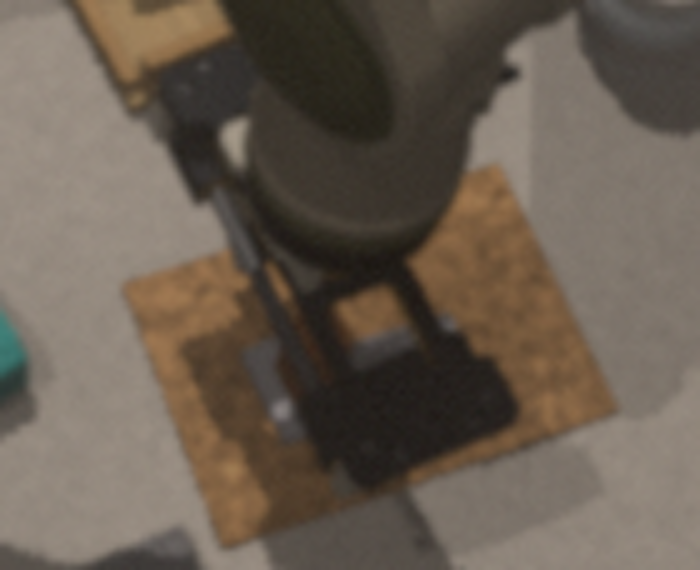

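Emit:
play_rows:
  moves: [-1, 0, 0, 0, 0, 0, 0, -1, 0, 0, 0, 0, 0, 0, -1, 0, 0, 0, 0, 0, 0, -1, 0, 0, 0, 0, 0, 0, -1, 0, 0, 0, 0, 0, 0, -1, 0, 0, 0, 0, 0, 0, -1, 0, 0, 0, 0, 0, 0, -1, 0, 0, 0, 0, 0, 0]
  force: 45

```text
clock: 5.38
tcp_pos: [495.6, -378.4, 24.5]
eef_rot: [[0.999, 0.042, 0.001], [0.042, -0.999, -0.0], [0.001, 0.0, -1.0]]
contact_force: [0.1, -0.1, -0.1]
gripper_width: 0.231
```

```bash
python3 mv.py 495 -378.5 23 2.5
```

```text
t=5.4 at [ 495.6 -378.4   24.5] yaw 2.4 w 21.5 F [ 0.1 -0.1 -0.1]
move [-0.003  0.     0.007] [ 0.    -0.    -0.001] | mm 2 deg 0 rows>=0.0
```

Emit:
play_rows:
  moves: [-1, 0, 0, -0.3, 0, 0, 0, -1, 0, 0, -0.5, 0, 0, 0, -1, 0, 0, -0.8, 0, 0, 0, -1, 0, 0, -0.8, 0, 0, 0, -1, 0, 0, -0.8, 0, 0, 0]

```text
clock: 6.0
tcp_pos: [495.5, -377.6, 184.0]
eef_rot: [[0.999, 0.043, 0.0], [0.043, -0.999, 0.0], [0.0, -0.0, -1.0]]
contact_force: [-0.1, -0.6, -0.8]
gripper_width: 0.236
```

```bash
python3 mv.py 620 -40 180 95.6;python3 - <<'E'
from h import *
c=snap("side","3");crop(c,"s3",260,270,400,384,5)
E
```

```text
t=6.0 at [ 495.5 -377.6  184. ] yaw 2.5 w 22.0 F [-0.1 -0.6 -0.8]
move [ 0.695 -1.66   0.021] [ 0.000e+00 -1.000e-03 -1.552e+00] | mm 360 deg 93 rows>=8.7
```

View pics/s3.png

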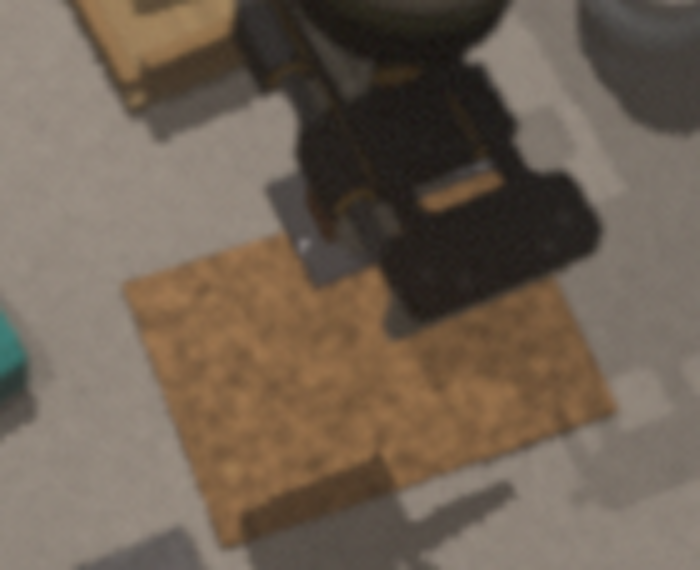

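The wedge is held upright, with its foot visible at about (320,235). Next I carry it towards the rod.

Emit:
play_rows:
  moves: [-1, 0.35, -0.8, 0, 0, 0, -0.9, -1, 0.35, -0.8, 0, 0, 0, -0.9, -1, 0.35, -0.8, 0, 0, 0, -0.9, -1, 0.35, -0.8, 0, 0, 0, -0.9, -1, 0.35, -0.8, 0, 0, 0, -0.9, -1, 0.35, -0.8, 0, 0, 0, -0.9, -1, 0.35, -0.8, 0, 0, 0, -0.9]

```text
clock: 6.92
tcp_pos: [557.7, -214.8, 182.6]
eef_rot: [[0.556, 0.831, -0.002], [0.831, -0.556, 0.002], [0.0, -0.003, -1.0]]
contact_force: [0.8, -1.1, -1.9]
gripper_width: 0.229
```

```bash
python3 mv.py 615 -20 160 95.6
```

```text
t=6.9 at [ 557.7 -214.8  182.6] yaw 56.2 w 21.3 F [ 0.8 -1.1 -1.9]
move [ 0.969 -0.303  0.114] [-0.002 -0.001 -0.657] | mm 204 deg 39 rows>=3.7
```

Emit:
play_rows:
  moves: [-1, 0.97, -0.3, 0.1, -0.002, 0, -0.657, -1, 0.97, -0.3, 0.1, -0.002, 0, -0.657, -1, 0.97, -0.3, 0.1, -0.002, 0, -0.657, -1, 0.97, -0.3, 0.1, -0.002, 0, -0.657, -1, 0.97, -0.3, 0.1, -0.002, 0, -0.657, -1, 0.97, -0.3, 0.1, -0.002, 0, -0.657]

```text
clock: 7.68
tcp_pos: [615.3, -21.9, 162.6]
eef_rot: [[-0.092, 0.996, -0.001], [0.996, 0.092, 0.0], [0.0, -0.001, -1.0]]
contact_force: [0.7, -0.4, -1.2]
gripper_width: 0.23
```

```bash
python3 mv.py 615 -20 160 95.6
python3 - <<'E'
from h import *
c=snap("side","4");crop(c,"s4",210,100,350,214,5)
c=snap("top","4");crop(c,"t4",140,100,320,214,4)
E
```

```text
t=7.7 at [615.3 -21.9 162.6] yaw 95.3 w 21.4 F [ 0.7 -0.4 -1.2]
move [ 0.01  -0.001  0.013] [-0.001 -0.    -0.005] | mm 3 deg 0 rows>=0.1
```

View pics/s4.png

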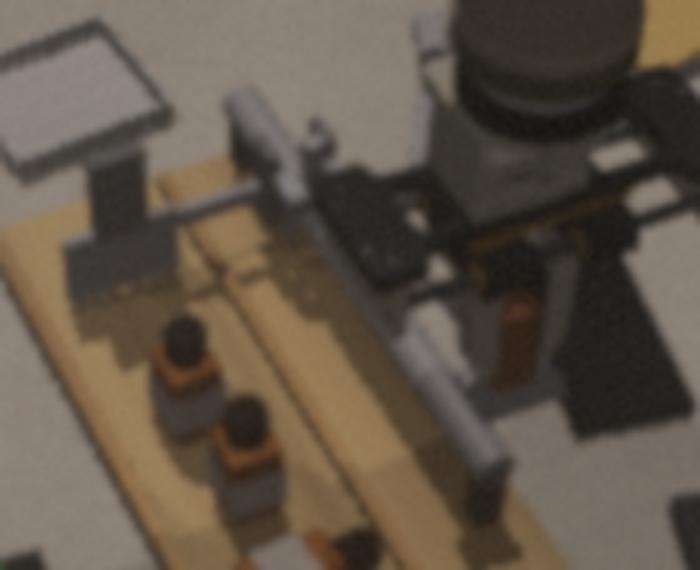

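View pics/t4.png

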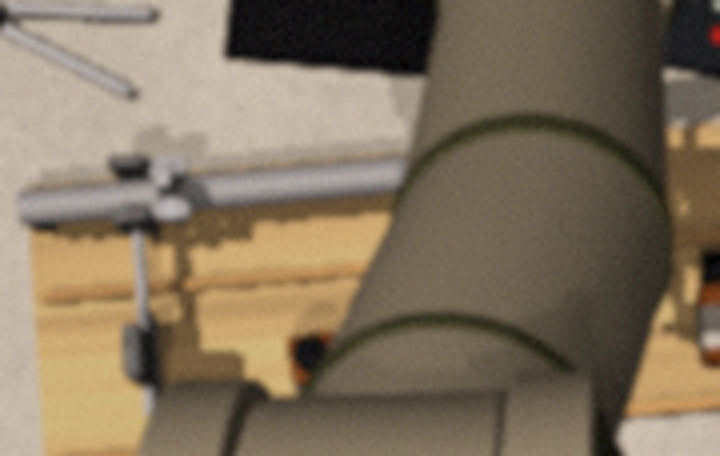

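```bash
cat > wov.py <<'E'
from h import *
import sys
def wedge(c,p,R,out,u0,v0,u1,v1,k,off=(0,0,20.5)):
    # tool x = wedge x, wedge y = -tool y, up = -tool z
    M=np.column_stack([R[:,0],-R[:,1],-R[:,2]]);O=np.array(p)+R@np.array(off)
    W=lambda q:np.array(q,float)@M.T+O
    L=[]
    F=[(-17,-23),(17,-23),(17,23),(-17,23),(-17,-23)]
    L.append([(x,y,0) for x,y in F]);L.append([(x,y,8) for x,y in F])
    L.append([(x,y,68) for x,y in[(-12,-11),(12,-11),(12,11),(-12,11),(-12,-11)]])
    for sy in(-4,4):L.append([(17,sy,0),(74,sy,0),(74,sy,2.5),(24,sy,17),(17,sy,17)])
    im=cv2.resize(c["img"][v0:v1,u0:u1],None,fx=k,fy=k,interpolation=cv2.INTER_CUBIC)
    for l in L:
        q=((proj(c,W(l))-[u0,v0]+.5)*k-.5).round().astype(int)
        cv2.polylines(im,[q.reshape(-1,1,2)],False,(0,255,0),1)
    cv2.imwrite(out,im)
E
python3 - <<'E'
from wov import *
from rig import bot
s=bot.read_state()
c=dict(np.load("pics/side4.npz"))
wedge(c,s["tcp_pos"],np.array(s["eef_rot"]),"pics/w4.png",260,120,360,214,7)
E
```

```text
(no output)
```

View pics/w4.png

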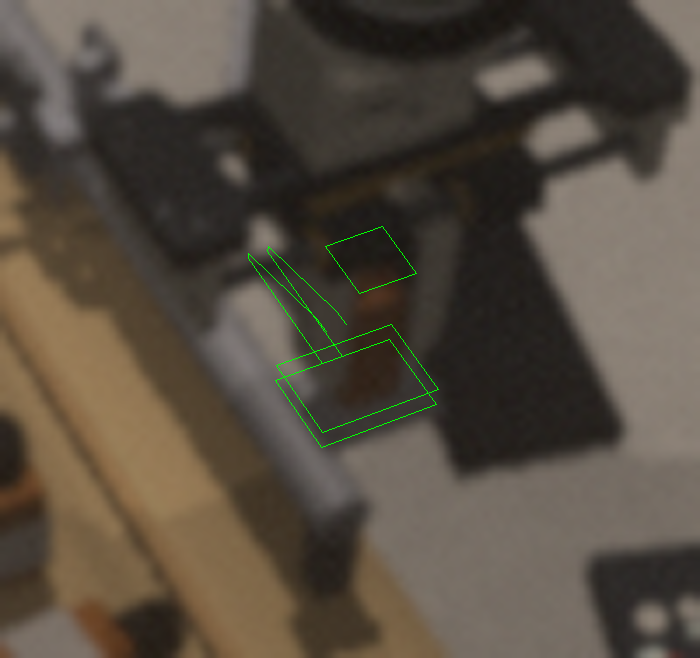

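```bash
cat > rk.py <<'E'
import numpy as np,sys
from mv import *
YAW=5.6;O=np.array([506.9,25.6,0])
a=np.radians(YAW);RR=np.array([[np.cos(a),-np.sin(a),0],[np.sin(a),np.cos(a),0],[0,0,1]])
W=lambda x,y,z:RR@np.array([x,y,z],float)+O
inv=lambda p:RR.T@(np.array(p)-O)
if __name__=="__main__":
    x,y,z,yaw=map(float,sys.argv[1:5])
    from rig import bot
    print("rack now",inv(bot.read_state()["tcp_pos"]).round(1)); print(W(x,y,z).round(1));go(W(x,y,z),Rd(yaw))
E
python3 rk.py 110 46 110 95.6
```

```text
rack now [103.3 -58.  162.8]
[611.9  82.1 110. ]
t=7.8 at [615.4 -22.  162.8] yaw 95.3 w 21.6 F [ 0.2 -0.6 -1.2]
move [0.52  0.031 0.264] [-0.    -0.    -0.004] | mm 117 deg 0 rows>=1.9
```

Emit:
play_rows:
  moves: [-1, 0.26, 0.015, 0.1, 0, 0, -0.004, -1, 0.52, 0.031, 0.2, 0, 0, -0.004, -1, 0.52, 0.031, 0.265, 0, 0, -0.004, -1, 0.52, 0.031, 0.265, 0, 0, -0.004, -1, 0.52, 0.031, 0.265, 0, 0, -0.004]

```text
clock: 8.4
tcp_pos: [612.3, 80.0, 110.5]
eef_rot: [[-0.094, 0.996, 0.0], [0.996, 0.094, -0.001], [-0.001, 0.0, -1.0]]
contact_force: [0.3, -0.8, -1.7]
gripper_width: 0.238
```

```bash
python3 rk.py 110 46 88 95.6
python3 - <<'E'
from wov import *
from rig import bot
s=bot.read_state()
c=snap("side","5")
wedge(c,s["tcp_pos"],np.array(s["eef_rot"]),"pics/w5.png",235,110,335,204,7)
crop(c,"s5",235,110,335,204,7)
c=snap("top","5");crop(c,"t5",140,100,320,214,4)
E
```

```text
rack now [110.2  43.8 110.5]
[611.9  82.1  88. ]
t=8.4 at [612.3  80.  110.5] yaw 95.4 w 22.1 F [ 0.3 -0.8 -1.7]
move [ 0.011 -0.001  0.112] [ 0.     0.001 -0.003] | mm 23 deg 0 rows>=0.4
```

View pics/w5.png

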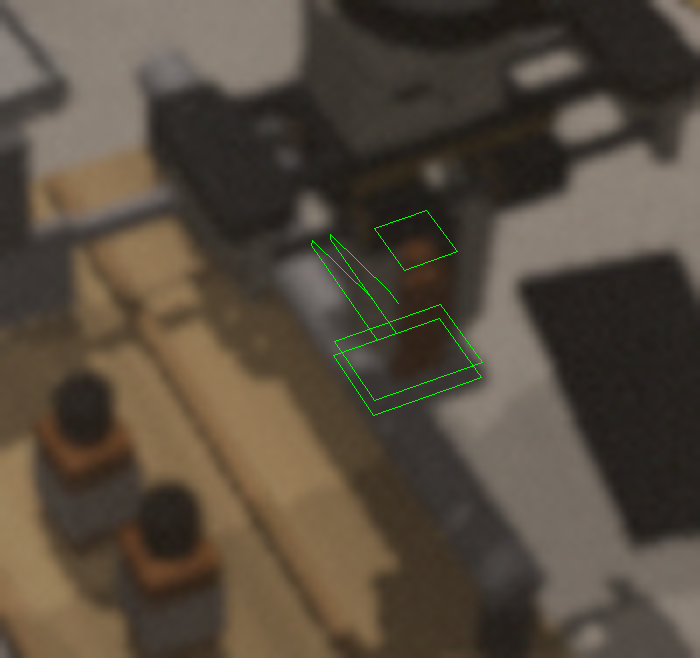

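View pics/s5.png

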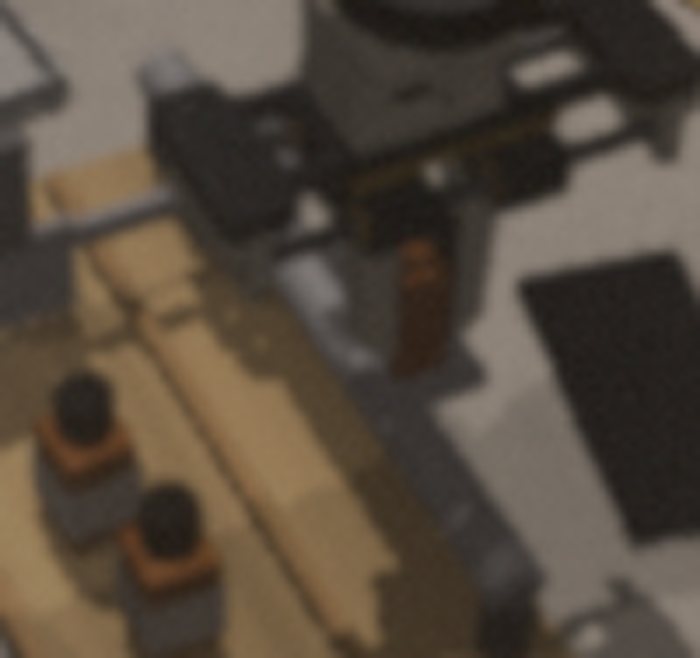

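View pics/t5.png

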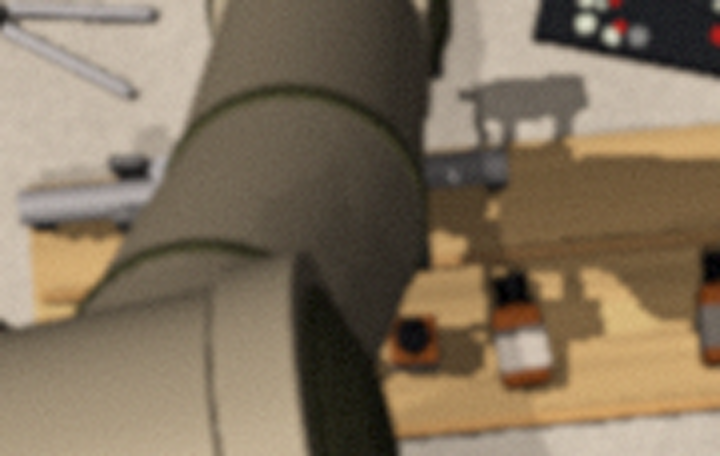

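Emit:
play_rows:
  moves: [-1, 0, 0, 0.06, 0, 0, -0.003, -1, 0, 0, 0.1, 0, 0, -0.003, -1, 0, 0, 0.112, 0, 0, -0.003, -1, 0, 0, 0.112, 0, 0, -0.003]

```text
clock: 9.0
tcp_pos: [612.4, 80.4, 88.0]
eef_rot: [[-0.098, 0.995, 0.0], [0.995, 0.098, -0.0], [-0.0, 0.0, -1.0]]
contact_force: [0.2, -0.2, -0.5]
gripper_width: 0.237
```

Emit:
play_rows:
  moves: [-1, 0, 0, 0.004, 0, 0, 0, -1, 0, 0, 0.004, 0, 0, 0]

```text
clock: 9.25
tcp_pos: [612.5, 80.5, 87.5]
eef_rot: [[-0.098, 0.995, 0.001], [0.995, 0.098, -0.0], [-0.0, 0.001, -1.0]]
contact_force: [0.3, -0.9, 1.0]
gripper_width: 0.232
```

Emit:
play_rows:
  moves: [-1, 0, 0, 0.005, 0, 0, 0, -1, 0, 0, 0.005, 0, 0, 0]

```text
clock: 9.5
tcp_pos: [612.6, 80.4, 87.4]
eef_rot: [[-0.098, 0.995, 0.001], [0.995, 0.098, 0.0], [0.0, 0.001, -1.0]]
contact_force: [-3.5, -0.8, 9.0]
gripper_width: 0.238
```

Emit:
play_rows:
  moves: [-1, 0, 0, -0.006, 0, 0, 0, -1, 0.1, 0, -0.006, 0, 0, 0, -1, 0.2, 0, -0.006, 0, 0, 0, -1, 0.2, 0, -0.006, 0, 0, 0]

```text
clock: 10.0
tcp_pos: [608.1, 123.9, 88.2]
eef_rot: [[-0.102, 0.995, 0.001], [0.995, 0.102, 0.001], [0.001, 0.001, -1.0]]
contact_force: [0.5, -0.2, -1.4]
gripper_width: 0.237
```

```bash
python3 rk.py 110 143 88 95.6
python3 - <<'E'
from wov import *
from rig import bot
s=bot.read_state()
c=snap("side","6")
wedge(c,s["tcp_pos"],np.array(s["eef_rot"]),"pics/w6.png",220,95,320,189,7)
E
```

```text
rack now [110.3  87.9  88.2]
[602.4 178.7  88. ]
t=10.0 at [608.1 123.9  88.2] yaw 95.9 w 22.0 F [ 0.5 -0.2 -1.4]
move [ 0.275 -0.     0.001] [ 0.001 -0.001  0.004] | mm 55 deg 0 rows>=0.9
```

View pics/w6.png

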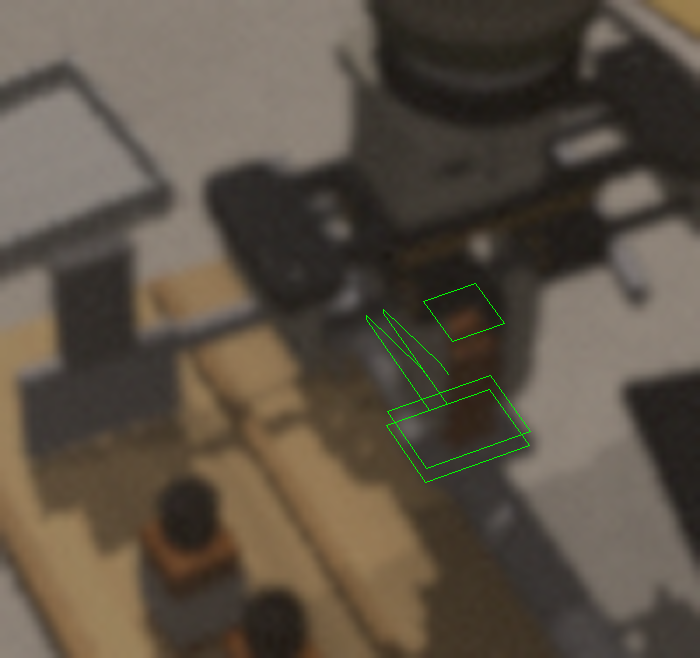

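Emit:
play_rows:
  moves: [-1, 0.02, 0, 0.001, 0, 0, 0.004, -1, 0.04, 0, 0.001, 0, 0, 0.004, -1, 0.06, 0, 0.001, 0, 0, 0.004, -1, 0.08, 0, 0.001, 0, 0, 0.004]

```text
clock: 10.55
tcp_pos: [606.7, 138.1, 88.1]
eef_rot: [[-0.096, 0.995, 0.001], [0.995, 0.096, 0.0], [0.0, 0.001, -1.0]]
contact_force: [0.2, 0.2, -0.9]
gripper_width: 0.236
```

```bash
python3 rk.py 110 143 88 95.6
```

```text
rack now [110.3 102.2  88.1]
[602.4 178.7  88. ]
t=10.6 at [606.7 138.1  88.1] yaw 95.5 w 22.0 F [ 0.2  0.2 -0.9]
move [ 0.204 -0.002  0.001] [ 0.001 -0.    -0.002] | mm 41 deg 0 rows>=0.7
```

Emit:
play_rows:
  moves: [-1, 0.02, 0, 0.001, 0, 0, 0, -1, 0.04, 0, 0.001, 0, 0, 0, -1, 0.06, 0, 0.001, 0, 0, 0, -1, 0.08, 0, 0.001, 0, 0, 0]

```text
clock: 11.05
tcp_pos: [604.9, 153.2, 87.6]
eef_rot: [[-0.095, 0.995, 0.0], [0.995, 0.095, -0.001], [-0.001, 0.0, -1.0]]
contact_force: [0.2, -3.8, -6.2]
gripper_width: 0.232
```

```bash
python3 rk.py 110 143 88 95.6
```

```text
rack now [110.  117.5  87.6]
[602.4 178.7  88. ]
t=11.1 at [604.9 153.2  87.6] yaw 95.5 w 21.6 F [ 0.2 -3.8 -6.2]
move [ 0.128 -0.    -0.002] [ 0.     0.001 -0.002] | mm 26 deg 0 rows>=0.4
```

Driving force is as expected (about 4 N); continuing.

Emit:
play_rows:
  moves: [-1, 0.03, 0, 0, 0, 0, 0, -1, 0.05, 0, 0, 0, 0, 0, -1, 0.07, 0, 0, 0, 0, 0, -1, 0.09, 0, 0, 0, 0, 0, -1, 0.11, 0, 0, 0, 0, 0, -1, 0.12, 0, 0, 0, 0, 0]

```text
clock: 11.8
tcp_pos: [602.6, 178.4, 87.7]
eef_rot: [[-0.096, 0.995, 0.0], [0.995, 0.096, 0.0], [0.0, 0.001, -1.0]]
contact_force: [0.1, -1.2, -3.2]
gripper_width: 0.233
```

```bash
python3 rk.py 110 143 88 95.6
python3 - <<'E'
from wov import *
from rig import bot
s=bot.read_state()
c=snap("side","7")
wedge(c,s["tcp_pos"],np.array(s["eef_rot"]),"pics/w7.png",220,95,320,189,7)
c=snap("top","7");crop(c,"t7",130,90,250,214,5)
E
```

```text
rack now [110.2 142.7  87.7]
[602.4 178.7  88. ]
t=11.8 at [602.6 178.4  87.7] yaw 95.5 w 21.7 F [ 0.1 -1.2 -3.2]
move [ 0.002 -0.001 -0.001] [ 0.    -0.    -0.001] | mm 0 deg 0 rows>=0.0
```

View pics/w7.png

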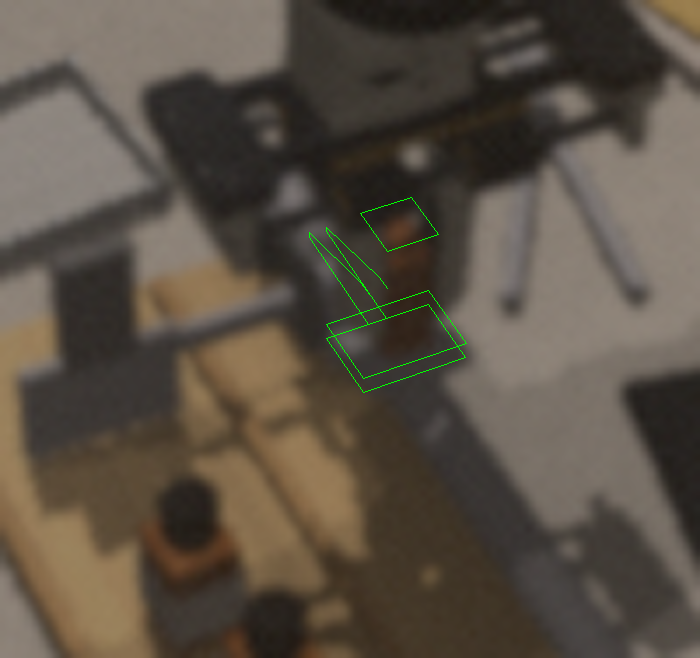

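View pics/t7.png

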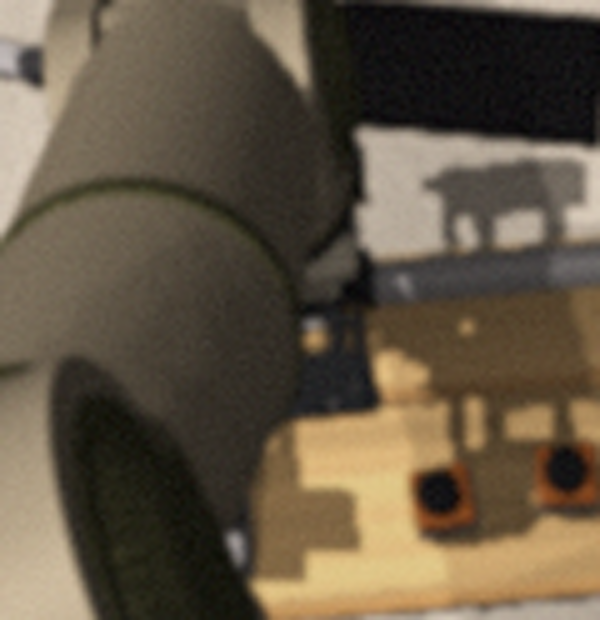

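Emit:
play_rows:
  moves: [-1, -0.05, 0, -0.001, 0, 0, 0, -1, -0.12, 0, -0.002, 0, 0, 0, -1, -0.2, 0, -0.004, 0, 0, 0, -1, -0.3, 0, -0.006, 0, 0, 0, -1, -0.4, 0, -0.006, 0, 0, 0, -1, -0.5, 0, -0.006, 0, 0, 0, -1, -0.55, 0, -0.1, 0, 0, 0, -1, -0.55, 0, -0.3, 0, 0, 0]

```text
clock: 12.9
tcp_pos: [612.6, 67.3, 148.2]
eef_rot: [[-0.095, 0.996, -0.002], [0.996, 0.095, -0.0], [-0.0, -0.002, -1.0]]
contact_force: [0.5, 0.5, -1.3]
gripper_width: 0.234
```

```bash
python3 mv.py 495.5 -378.4 180 2.4;  python3 - <<'E'
from h import *
c=snap("side","8");crop(c,"s8",200,95,320,189,6)
c=snap("top","8");crop(c,"t8",130,110,250,214,5)
E
```

```text
t=12.9 at [612.6  67.3 148.2] yaw 95.4 w 21.7 F [ 0.5  0.5 -1.3]
move [-2.163 -0.794 -0.157] [-1.000e-03  2.000e-03  1.551e+00] | mm 462 deg 93 rows>=8.7
```

View pics/s8.png

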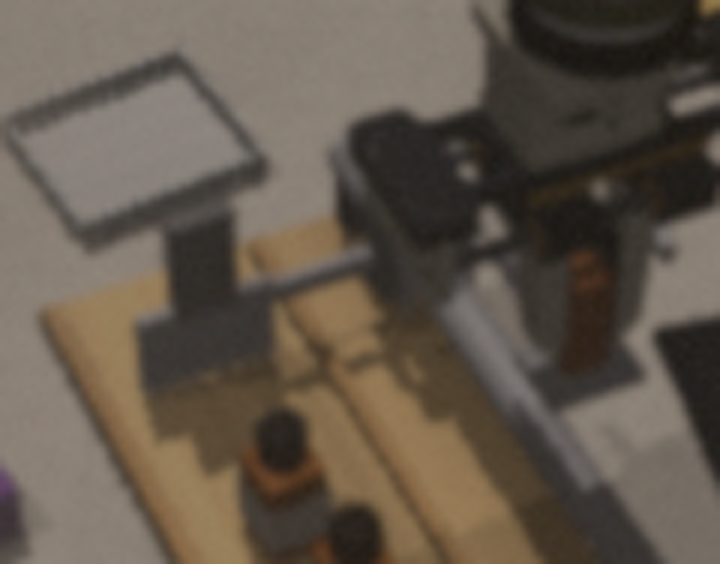

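View pics/t8.png

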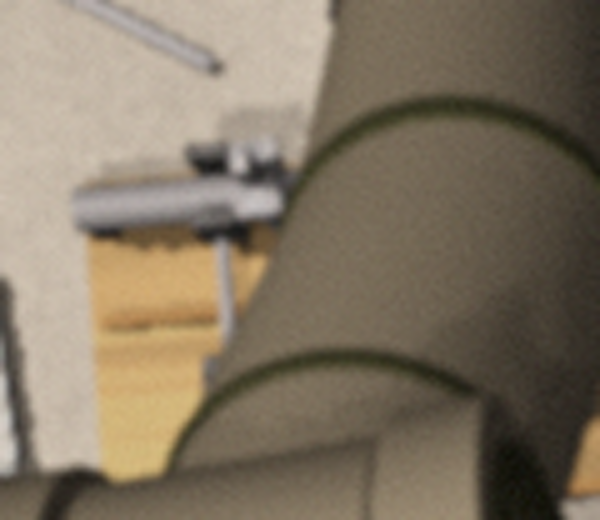

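Emit:
play_rows:
  moves: [-1, -1, -0.35, -0.15, 0, 0, 0.75, -1, -1, -0.35, -0.15, 0, 0, 0.75, -1, -1, -0.35, -0.15, 0, 0, 0.75, -1, -1, -0.35, -0.15, 0, 0, 0.75, -1, -1, -0.35, -0.15, 0, 0, 0.75, -1, -1, -0.35, -0.15, 0, 0, 0.75]

```text
clock: 13.75
tcp_pos: [565.3, -135.9, 181.9]
eef_rot: [[0.634, 0.774, 0.007], [0.774, -0.634, 0.003], [0.007, 0.004, -1.0]]
contact_force: [-0.1, -0.7, -1.3]
gripper_width: 0.231
```

```bash
python3 mv.py 495.5 -378.4 180 2.4;  python3 - <<'E'
from h import *
c=snap("side","9");crop(c,"s9",200,95,290,170,8)
c=snap("top","9");crop(c,"t9",130,130,220,214,7)
E
```

```text
t=13.8 at [ 565.3 -135.9  181.9] yaw 50.7 w 21.5 F [-0.1 -0.7 -1.3]
move [-1.159  0.498  0.004] [ 0.001 -0.008  0.805] | mm 252 deg 48 rows>=4.5
```

View pics/s9.png

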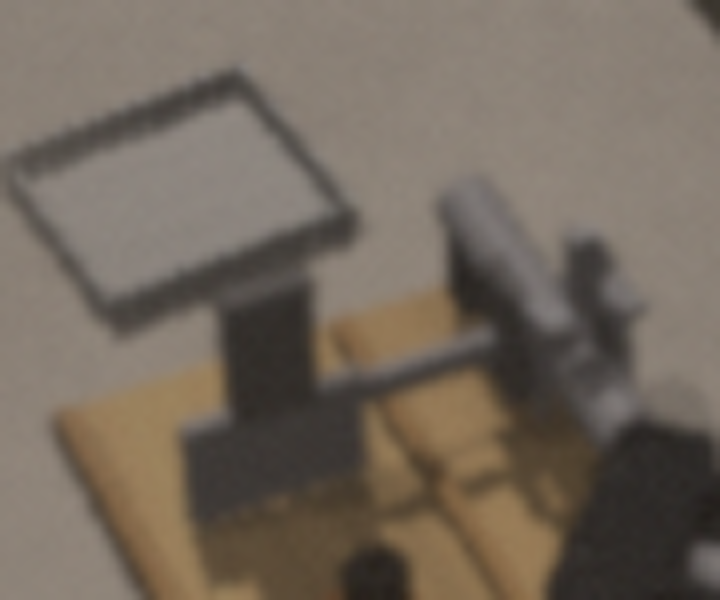

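View pics/t9.png

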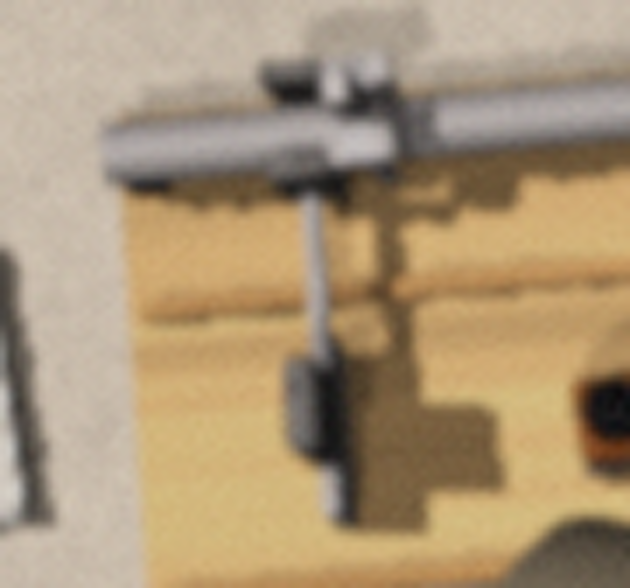

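Emit:
play_rows:
  moves: [-1, -0.95, 0.3, 0, 0, -0.008, 0.805, -1, -0.95, 0.3, 0, 0, -0.008, 0.805, -1, -0.95, 0.3, 0, 0, -0.008, 0.805, -1, -0.95, 0.3, 0, 0, -0.008, 0.805, -1, -0.95, 0.3, 0, 0, -0.008, 0.805, -1, -0.95, 0.3, 0, 0, -0.008, 0.805]

```text
clock: 14.6
tcp_pos: [492.1, -319.6, 180.2]
eef_rot: [[0.999, 0.046, -0.001], [0.046, -0.999, -0.001], [-0.001, 0.001, -1.0]]
contact_force: [-0.8, -0.3, -1.2]
gripper_width: 0.238
```

```bash
python3 mv.py 495.5 -378.4 25.4 2.4
```

```text
t=14.6 at [ 492.1 -319.6  180.2] yaw 2.6 w 22.2 F [-0.8 -0.3 -1.2]
move [0.004 0.294 0.774] [0.    0.001 0.004] | mm 166 deg 0 rows>=2.6
```

Emit:
play_rows:
  moves: [-1, 0.004, 0.2, 0.2, 0, 0, 0.004, -1, 0.004, 0.294, 0.4, 0, 0, 0.004, -1, 0.004, 0.294, 0.55, 0, 0, 0.004, -1, 0.004, 0.294, 0.7, 0, 0, 0.004, -1, 0.004, 0.294, 0.75, 0, 0, 0.004, -1, 0.004, 0.294, 0.77, 0, 0, 0.004, -1, 0.004, 0.294, 0.775, 0, 0, 0.004]

```text
clock: 15.48
tcp_pos: [496.0, -378.5, 26.0]
eef_rot: [[0.999, 0.043, -0.0], [0.043, -0.999, -0.001], [-0.0, 0.001, -1.0]]
contact_force: [0.3, -0.2, -1.5]
gripper_width: 0.237
```

```bash
python3 mv.py 495.5 -378.4 24.4 2.4
```

```text
t=15.5 at [ 496.  -378.5   26. ] yaw 2.5 w 22.0 F [ 0.3 -0.2 -1.5]
move [-0.003 -0.     0.008] [0.001 0.    0.001] | mm 2 deg 0 rows>=0.0
```

Emit:
play_rows:
  moves: [-1, 0, 0, 0.006, 0, 0, 0, -1, 0, 0, 0.009, 0, 0, 0, -1, 0, 0, 0.009, 0, 0, 0]

```text
clock: 15.85
tcp_pos: [496.2, -378.5, 24.5]
eef_rot: [[0.999, 0.043, 0.0], [0.043, -0.999, -0.001], [0.0, 0.001, -1.0]]
contact_force: [0.7, 0.1, 1.5]
gripper_width: 0.235
```

Emit:
play_rows:
  moves: [0.5, 0, 0, 0, 0, 0, 0, 0.5, 0, 0, 0, 0, 0, 0, 0.5, 0, 0, 0, 0, 0, 0, 0.5, 0, 0, -0.3, 0, 0, 0, 0.5, 0, 0, -0.6, 0, 0, 0, 0.5, 0, 0, -0.9, 0, 0, 0, 0.5, 0, 0, -0.9, 0, 0, 0]

```text
clock: 16.73
tcp_pos: [497.6, -380.0, 209.1]
eef_rot: [[0.999, 0.043, 0.007], [0.043, -0.999, -0.005], [0.007, 0.006, -1.0]]
contact_force: [-0.5, 1.3, -0.1]
gripper_width: 0.748
```

```bash
python3 mv.py 565 -60 260 50
```

```text
t=16.7 at [ 497.6 -380.   209.1] yaw 2.5 w 69.6 F [-0.5  1.3 -0.1]
move [ 0.407 -1.583 -0.261] [ 0.008 -0.004 -0.792] | mm 331 deg 48 rows>=5.3
```

Emit:
play_rows:
  moves: [0.5, -0.1, -0.9, -0.25, 0, 0, -0.8, 0.5, -0.1, -0.9, -0.25, 0, 0, -0.8, 0.5, -0.1, -0.9, -0.25, 0, 0, -0.8, 0.5, -0.1, -0.9, -0.25, 0, 0, -0.8, 0.5, -0.1, -0.9, -0.25, 0, 0, -0.8]

```text
clock: 17.35
tcp_pos: [469.4, -199.2, 257.6]
eef_rot: [[0.631, 0.776, 0.007], [0.776, -0.631, -0.004], [0.001, 0.008, -1.0]]
contact_force: [0.9, 0.3, -0.7]
gripper_width: 0.751
```

Run:
```python
from h import *
from rig import bot
c=snap("side","10");crop(c,"s10",190,95,290,170,8);cv2.imwrite("pics/s10f.png",c["img"])
c=snap("top","10");crop(c,"t10",130,130,220,214,7);cv2.imwrite("pics/t10f.png",c["img"])
print(bot.read_state()["tcp_pos"])
```

```text
[ 469.11907216 -200.26377413  257.44806155]
```

View pics/s10.png

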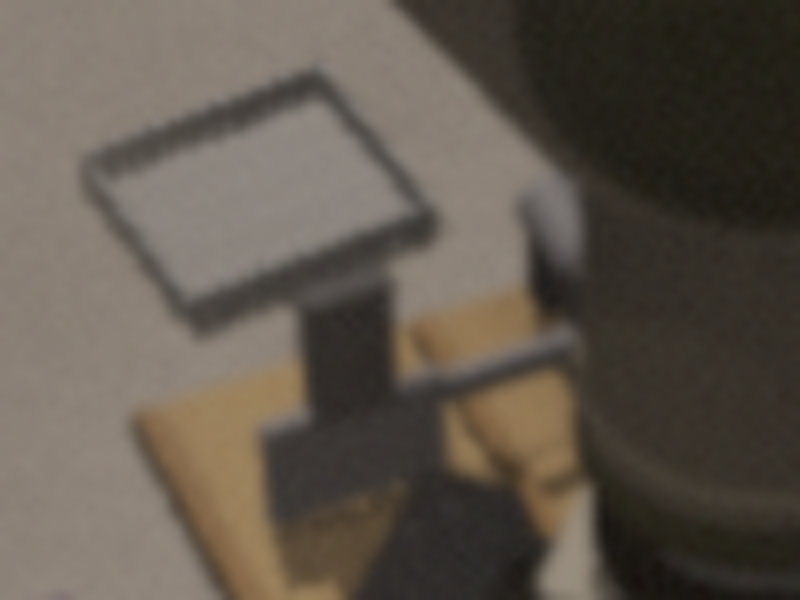

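View pics/t10.png

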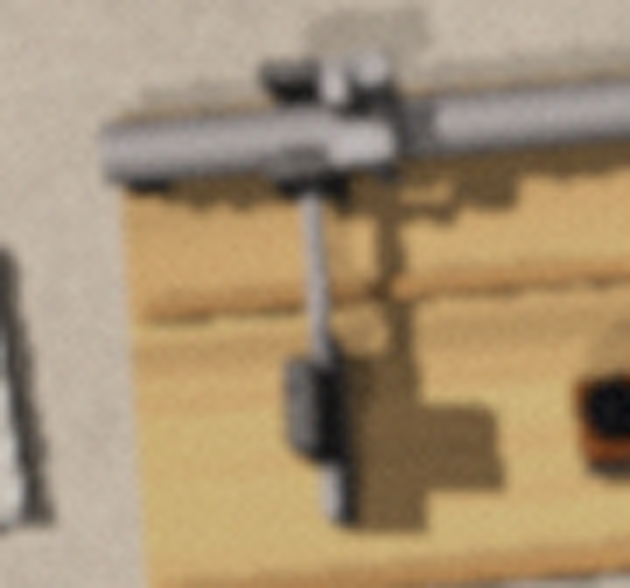

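View pics/s10f.png

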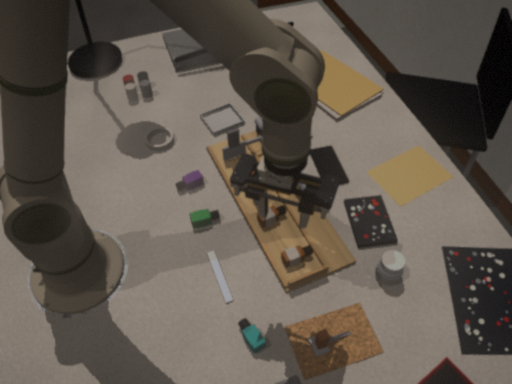

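View pics/t10f.png

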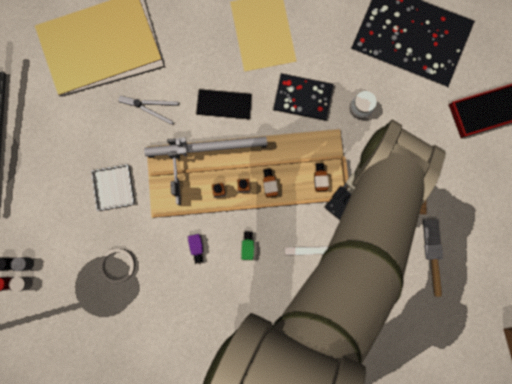

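```bash
cat > cov.py <<'E'
from h import *
from rk import W
import sys
def clipov(c,out,u0,v0,u1,v1,k,poses):
    im=cv2.resize(c["img"][v0:v1,u0:u1],None,fx=k,fy=k,interpolation=cv2.INTER_CUBIC)
    for (x,y,z,col) in poses:
        for hx,hy,zz in [(6,5,15),(20,12,-15)]:
            q=[W(x+a*hx,y+b*hy,z+zz) for a,b in[(-1,-1),(1,-1),(1,1),(-1,1)]]
            p=((proj(c,q)-[u0,v0]+.5)*k-.5).round().astype(int)
            cv2.polylines(im,[p.reshape(-1,1,2)],True,col,1)
    cv2.imwrite(out,im)
if __name__=="__main__":
    P=[(110,175,93,(0,255,0)),(110,175,103,(0,0,255))]
    for n in("top0","top10"):
        clipov(dict(np.load(f"pics/{n}.npz")),f"pics/c_{n}.png",150,125,210,180,10,P)
    for n in("side0","side9"):
        clipov(dict(np.load(f"pics/{n}.npz")),f"pics/c_{n}.png",240,105,300,160,10,P)
E
python3 cov.py; python3 -c "
import cv2,numpy as np
for n in ('top','side'):
    a=cv2.imread(f'pics/c_{n}0.png');b=cv2.imread('pics/c_top10.png' if n=='top' else 'pics/c_side9.png')
    cv2.imwrite(f'pics/cc_{n}.png',cv2.resize(np.hstack([a,b]),None,fx=.66,fy=.66))"
```

```text
(no output)
```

View pics/cc_top.png

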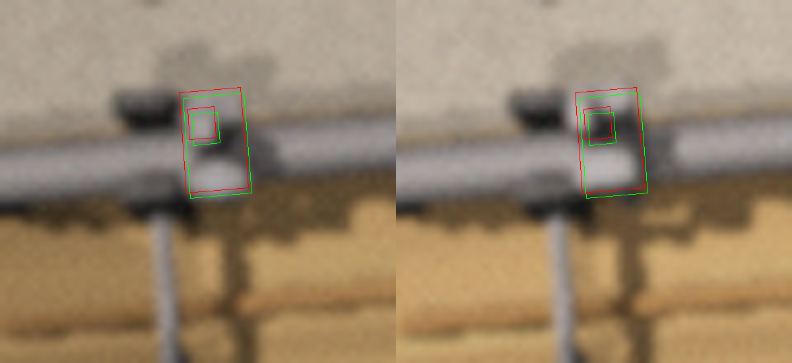

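View pics/cc_side.png

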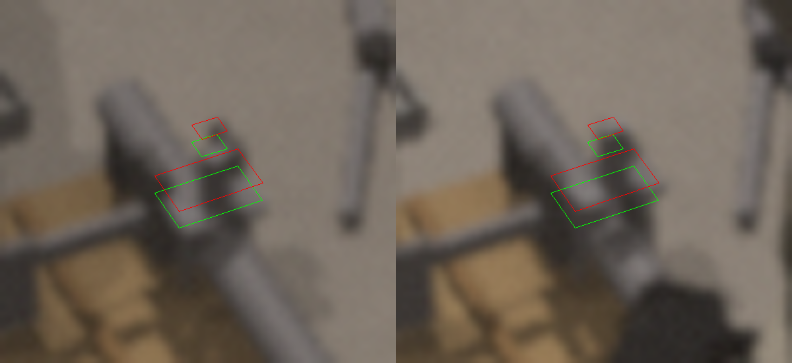

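```bash
python3 mv.py 500 20 260 80
```

```text
t=17.4 at [ 469.1 -200.3  257.4] yaw 50.6 w 70.0 F [ 0.2 -0.3 -1.2]
move [ 0.949 -0.58  -0.017] [ 0.007  0.002 -0.491] | mm 222 deg 29 rows>=3.6
```

Emit:
play_rows:
  moves: [0.5, 0.95, -0.58, 0, 0.007, 0, -0.5, 0.5, 0.95, -0.58, 0, 0.007, 0, -0.5, 0.5, 0.95, -0.58, 0, 0.007, 0, -0.5, 0.5, 0.95, -0.58, 0, 0.007, 0, -0.5, 0.5, 0.95, -0.58, 0, 0.007, 0, -0.5]

```text
clock: 18.08
tcp_pos: [500.3, 22.9, 255.8]
eef_rot: [[0.162, 0.987, -0.002], [0.987, -0.162, -0.001], [-0.001, -0.002, -1.0]]
contact_force: [0.1, -0.3, -0.4]
gripper_width: 0.752
```

```bash
python3 mv.py 470 200 260 110
```

```text
t=18.1 at [500.3  22.9 255.8] yaw 80.7 w 69.9 F [ 0.1 -0.3 -0.4]
move [ 0.849 -0.293 -0.022] [-0.002  0.001 -0.488] | mm 180 deg 29 rows>=2.9
```

Emit:
play_rows:
  moves: [0.5, 0.95, -0.25, 0, 0, 0, -0.25, 0.5, 0.95, -0.25, 0, 0, 0, -0.25, 0.5, 0.95, -0.25, 0, 0, 0, -0.25, 0.5, 0.95, -0.25, 0, 0, 0, -0.25, 0.5, 0.95, -0.25, 0, 0, 0, -0.25]

```text
clock: 18.7
tcp_pos: [481.7, 217.6, 255.0]
eef_rot: [[-0.098, 0.995, -0.003], [0.995, 0.098, -0.002], [-0.002, -0.003, -1.0]]
contact_force: [-1.0, -0.6, -0.0]
gripper_width: 0.749
```

```bash
python3 mv.py 400 420 260 95
```

```text
t=18.7 at [481.7 217.6 255. ] yaw 95.6 w 69.7 F [-1.  -0.6 -0. ]
move [ 1.047 -0.307 -0.026] [-0.003  0.002  0.01 ] | mm 218 deg 1 rows>=3.5
```

Emit:
play_rows:
  moves: [0.5, 1, -0.4, 0, 0, 0, 0, 0.5, 1, -0.4, 0, 0, 0, 0, 0.5, 1, -0.4, 0, 0, 0, 0, 0.5, 1, -0.4, 0, 0, 0, 0, 0.5, 1, -0.4, 0, 0, 0, 0]

```text
clock: 19.32
tcp_pos: [382.6, 408.4, 254.5]
eef_rot: [[-0.098, 0.995, -0.003], [0.995, 0.098, -0.003], [-0.003, -0.003, -1.0]]
contact_force: [-0.1, -0.6, -0.4]
gripper_width: 0.75
```

Run:
```python
from h import *
from cov import clipov
P=[(110,175,93,(0,255,0)),(110,175,103,(0,0,255))]
c=snap("side","11");cv2.imwrite("pics/s11f.png",c["img"])
crop(c,"s11",235,100,310,165,9)
clipov(c,"pics/c_s11.png",235,100,310,165,9,P)
c=snap("top","11");crop(c,"t11",130,130,220,214,7)
```

```text
(no output)
```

View pics/s11.png

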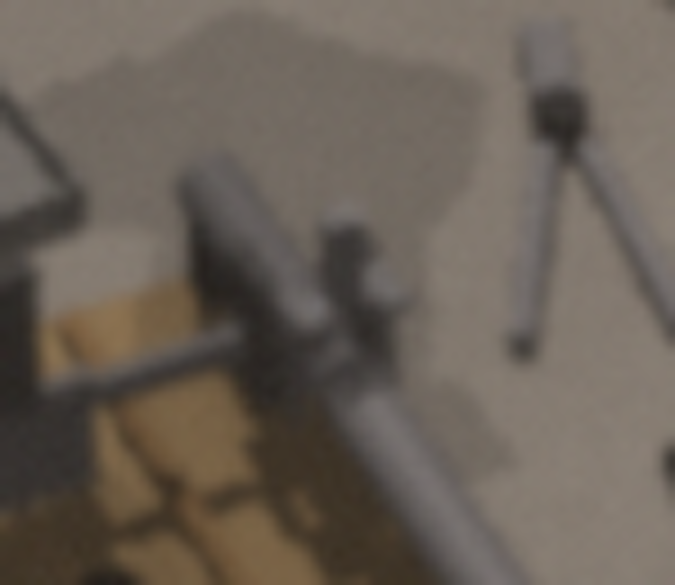

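View pics/c_s11.png

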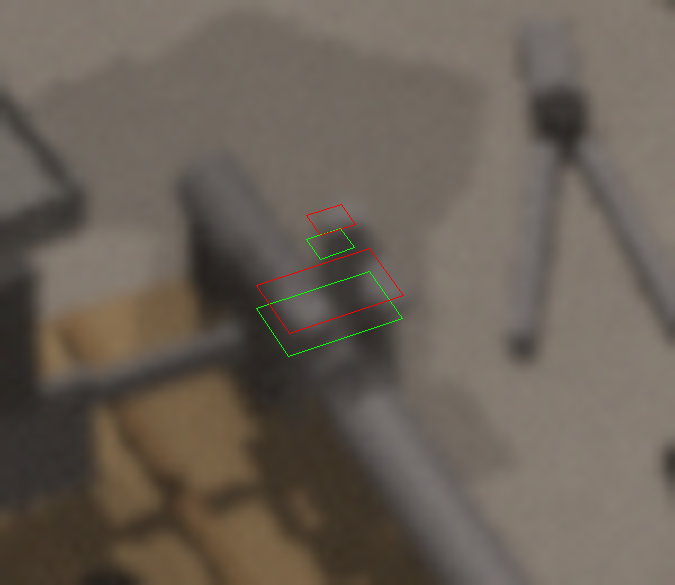

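View pics/t11.png

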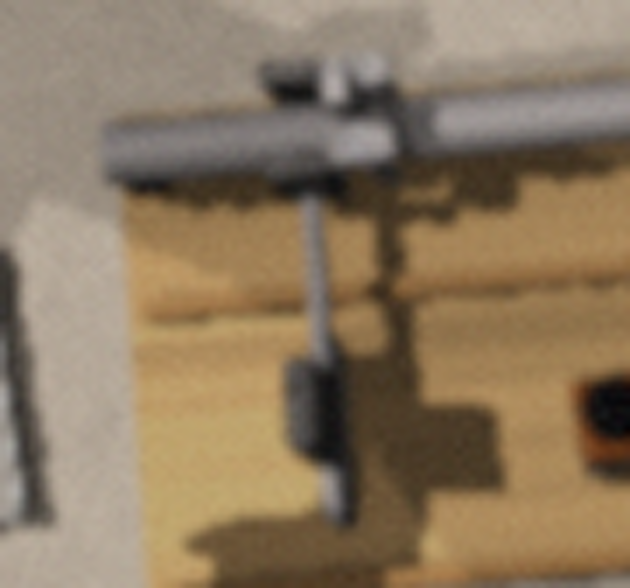

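```bash
python3 - <<'E'
from h import *
from rk import inv,W
t=dict(np.load("pics/top11.npz"));s=dict(np.load("pics/side11.npz"))
for z in(108,113,118):
    print(z,inv(ray(t,130+335.5/7-.5,130+85.5/7-.5,z)).round(1),inv(ray(s,235+345.5/9-.5,100+215.5/9-.5,z)).round(1))
# bridge ends
for n,c,u,v in [("t near",t,130+362/7,130+145/7),("t far",t,130+372/7,130+70/7),("s far",s,235+385/9,100+283/9),("s near",s,235+310/9,100+305/9)]:
    print(n,inv(ray(c,u,v,88)).round(1))
E
python3 rk.py 110 175 150 5.6;  python3 rk.py 110 175 150 95.6
```

```text
108 [116.7 182.7 108. ] [119.9 184.6 108. ]
113 [115.5 182.  113. ] [117.4 179.7 113. ]
118 [114.3 181.3 118. ] [115.  174.8 118. ]
t near [ 97.  176.3  88. ]
t far [124.6 170.6  88. ]
s far [127.6 168.   88. ]
s near [101.8 169.2  88. ]
rack now [-85.2 390.8 254.7]
[599.3 210.5 150. ]
t=19.4 at [384.  406.3 254.7] yaw 95.4 w 69.6 F [ 0.5 -0.8  1. ]
move [-1.075  0.98   0.525] [1.000e-03 4.000e-03 1.497e+00] | mm 309 deg 90 rows>=8.4
rack now [-85.2 390.8 254.7]
[599.3 210.5 150. ]
t=19.4 at [384.  406.3 254.7] yaw 95.4 w 69.6 F [ 0.5 -0.8  1. ]
move [-1.075  0.98   0.525] [-0.002  0.003 -0.003] | mm 309 deg 0 rows>=4.9
```

```bash
python3 rk.py 111.5 174.5 150 95.6
```

```text
rack now [-85.2 390.8 254.7]
[600.8 210.1 150. ]
t=19.4 at [384.  406.3 254.7] yaw 95.4 w 69.6 F [ 0.5 -0.8  1. ]
move [-1.077  0.988  0.525] [-0.002  0.003 -0.003] | mm 311 deg 0 rows>=5.0
```

Emit:
play_rows:
  moves: [0.2, -1, 0.98, 0.2, 0, 0.003, 0, 0.2, -1, 0.98, 0.2, 0, 0.003, 0, 0.2, -1, 0.98, 0.2, 0, 0.003, 0, 0.2, -1, 0.98, 0.2, 0, 0.003, 0, 0.2, -1, 0.98, 0.2, 0, 0.003, 0, 0.2, -1, 0.98, 0.2, 0, 0.003, 0]

```text
clock: 20.18
tcp_pos: [600.5, 218.8, 214.6]
eef_rot: [[-0.085, 0.996, -0.002], [0.996, 0.085, -0.003], [-0.003, -0.002, -1.0]]
contact_force: [-0.7, 0.2, -0.5]
gripper_width: 0.599
```

```bash
python3 rk.py 111.5 174.5 130 95.6
```

```text
rack now [112.  183.2 214.6]
[600.8 210.1 130. ]
t=20.2 at [600.5 218.8 214.6] yaw 94.9 w 55.7 F [-0.7  0.2 -0.5]
move [-0.042 -0.001  0.423] [-0.002  0.003 -0.012] | mm 85 deg 1 rows>=1.4
```

Emit:
play_rows:
  moves: [0.2, -0.042, 0, 0.2, 0, 0.003, -0.012, 0.2, -0.042, 0, 0.3, 0, 0.003, -0.012, 0.2, -0.042, 0, 0.4, 0, 0.003, -0.012, 0.2, -0.042, 0, 0.42, 0, 0.003, -0.012]

```text
clock: 20.68
tcp_pos: [600.0, 208.9, 129.8]
eef_rot: [[-0.097, 0.995, -0.004], [0.995, 0.097, -0.001], [-0.001, -0.004, -1.0]]
contact_force: [0.4, -0.3, -0.7]
gripper_width: 0.598
```

```bash
python3 rk.py 111.5 174.5 92 95.6
python3 - <<'E'
from h import *
c=snap("side","12");crop(c,"s12",225,80,315,160,8)
E
```

```text
rack now [110.6 173.3 129.8]
[600.8 210.1  92. ]
t=20.7 at [600.  208.9 129.8] yaw 95.5 w 55.6 F [ 0.4 -0.3 -0.7]
move [0.006 0.005 0.189] [-0.004  0.    -0.001] | mm 38 deg 0 rows>=0.6
```

View pics/s12.png

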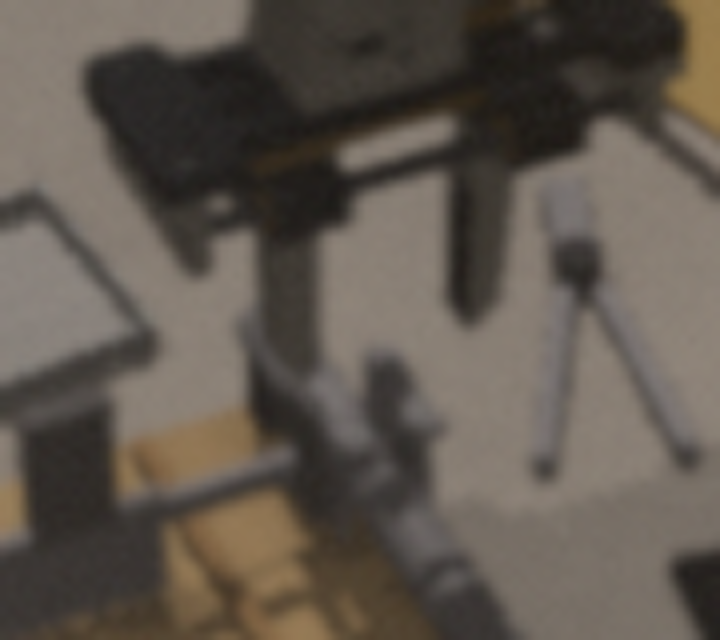

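Run:
```python
from h import *
from rig import bot
s=bot.read_state();c=dict(np.load("pics/side12.npz"));p=s["tcp_pos"];R=s["eef_rot"]
k=8
for q in [p,p+R[:,1]*28,p-R[:,1]*28,p+R[:,1]*45,p-R[:,1]*45,p+R[:,1]*28+R[:,0]*7.5,p+R[:,1]*28-R[:,0]*7.5,p+R[:,2]*12, p+R[:,2]*12+R[:,0]*5]:
    print(((proj(c,q)[0]-[225,80])*k).round())
```

```text
[375. 327.]
[447. 304.]
[302. 351.]
[490. 290.]
[257. 365.]
[437. 291.]
[457. 317.]
[374. 353.]
[368. 344.]
```

```bash
python3 rk.py 114.5 175.5 92 95.6
```

```text
rack now [111.  173.6 130.1]
[603.7 211.4  92. ]
t=20.7 at [600.4 209.2 130.1] yaw 95.6 w 55.9 F [-0.3 -0.1 -0.3]
move [0.009 0.018 0.19 ] [-0.003  0.    -0.001] | mm 38 deg 0 rows>=0.6
```

Emit:
play_rows:
  moves: [0.2, 0.009, 0.018, 0, 0, 0, 0, 0.2, 0.009, 0.018, 0.1, 0, 0, 0, 0.2, 0.009, 0.018, 0.17, 0, 0, 0, 0.2, 0.009, 0.018, 0.19, 0, 0, 0, 0.2, 0.009, 0.018, 0.19, 0, 0, 0]

```text
clock: 21.35
tcp_pos: [603.7, 211.3, 92.1]
eef_rot: [[-0.097, 0.995, -0.004], [0.995, 0.097, -0.001], [-0.0, -0.004, -1.0]]
contact_force: [-0.0, -0.6, 0.1]
gripper_width: 0.6
```

```bash
python3 rk.py 114.5 175.5 92 95.6
python3 - <<'E'
from h import *
c=snap("side","13");crop(c,"s13",225,80,315,160,8)
E
```

```text
rack now [114.5 175.4  92.1]
[603.7 211.4  92. ]
t=21.4 at [603.7 211.3  92.1] yaw 95.6 w 55.8 F [-0.  -0.6  0.1]
move [0.001 0.    0.001] [-0.004  0.    -0.001] | mm 0 deg 0 rows>=0.0
```

View pics/s13.png

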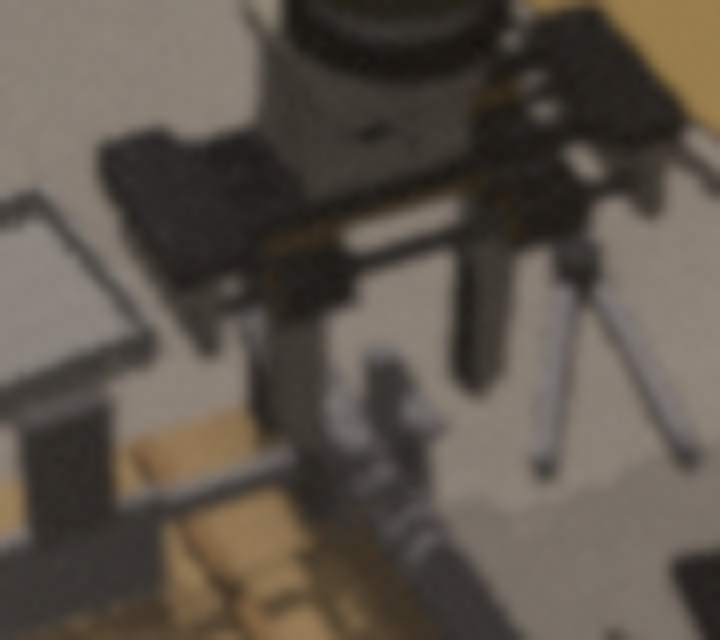

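Emit:
play_rows:
  moves: [-1, 0, 0, 0, 0, 0, 0, -1, 0, 0, 0, 0, 0, 0, -1, 0, 0, 0, 0, 0, 0, -1, 0, 0, 0, 0, 0, 0, -1, 0, 0, 0, 0, 0, 0, -1, 0, 0, 0, 0, 0, 0]
  force: 30

```text
clock: 22.15
tcp_pos: [602.6, 211.2, 92.2]
eef_rot: [[-0.097, 0.995, -0.006], [0.995, 0.097, -0.001], [-0.0, -0.006, -1.0]]
contact_force: [-3.5, -0.7, 2.1]
gripper_width: 0.126
```

Emit:
play_rows:
  moves: [-1, 0, 0, -0.1, 0, 0, 0, -1, 0, 0, -0.2, 0, 0, 0, -1, 0, 0, -0.35, 0, 0, 0, -1, 0, 0, -0.5, 0, 0, 0, -1, 0, 0, -0.5, 0, 0, 0]

```text
clock: 22.78
tcp_pos: [604.9, 211.7, 194.5]
eef_rot: [[-0.097, 0.995, -0.001], [0.995, 0.097, 0.001], [0.001, -0.001, -1.0]]
contact_force: [-0.8, 0.1, -0.2]
gripper_width: 0.124
```

```bash
python3 mv.py 499 396 180 95.6
python3 - <<'E'
from h import *
c=snap("side","14");crop(c,"s14",200,60,320,160,6)
E
```

```text
t=22.8 at [604.9 211.7 194.5] yaw 95.6 w 11.5 F [-0.8  0.1 -0.2]
move [ 0.968 -0.438  0.074] [-0.001 -0.001 -0.001] | mm 213 deg 0 rows>=3.4
```

View pics/s14.png

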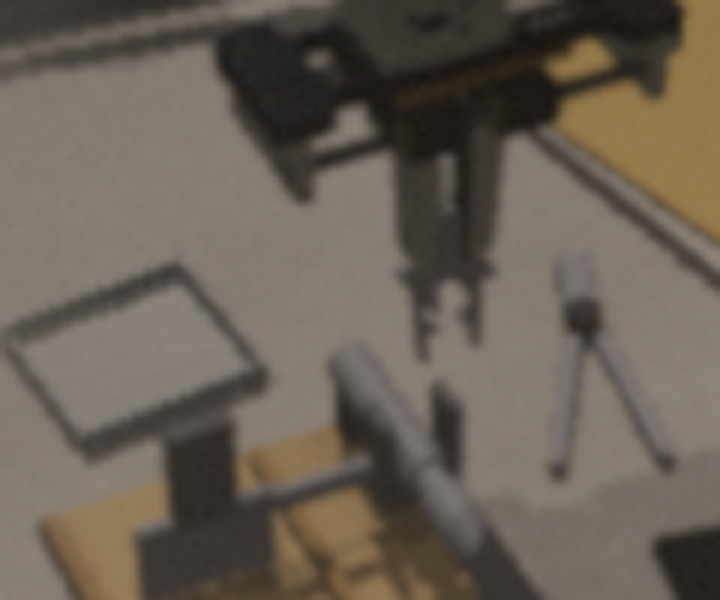

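Emit:
play_rows:
  moves: [-1, 0.968, -0.438, 0, 0, 0, 0, -1, 0.968, -0.438, 0, 0, 0, 0, -1, 0.968, -0.438, 0, 0, 0, 0, -1, 0.968, -0.438, 0, 0, 0, 0, -1, 0.968, -0.438, 0, 0, 0, 0, -1, 0.968, -0.438, 0.2, 0, 0, 0, -1, 0.968, -0.438, 0.4, 0, 0, 0, -1, 0.968, -0.438, 0.4, 0, 0, 0]

```text
clock: 23.82
tcp_pos: [497.1, 392.6, 110.3]
eef_rot: [[-0.095, 0.995, -0.007], [0.995, 0.095, -0.005], [-0.004, -0.008, -1.0]]
contact_force: [0.1, -0.3, -0.5]
gripper_width: 0.128
```

```bash
python3 mv.py 499 396 54 95.6
python3 - <<'E'
from h import *
from rig import bot
c=snap("side","15");crop(c,"s15",170,60,290,160,6)
c=snap("top","15");crop(c,"t15",70,140,170,230,6)
p=bot.read_state()["tcp_pos"]
print((proj(c,[[p[0],p[1],3]])[0]-[70,140])*6)
E
```

```text
t=23.8 at [497.1 392.6 110.3] yaw 95.5 w 11.9 F [ 0.1 -0.3 -0.5]
move [0.017 0.013 0.281] [-0.007  0.004 -0.002] | mm 56 deg 1 rows>=0.9
[284.18596315 291.10246503]
```

View pics/s15.png

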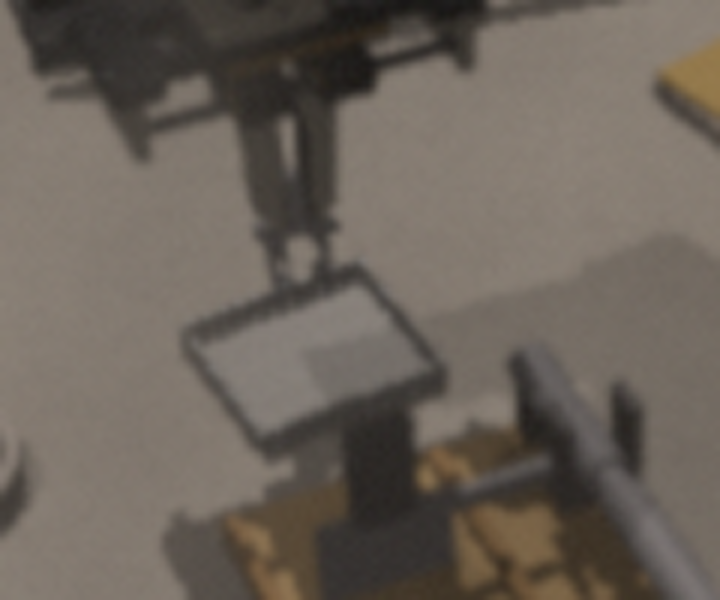

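View pics/t15.png

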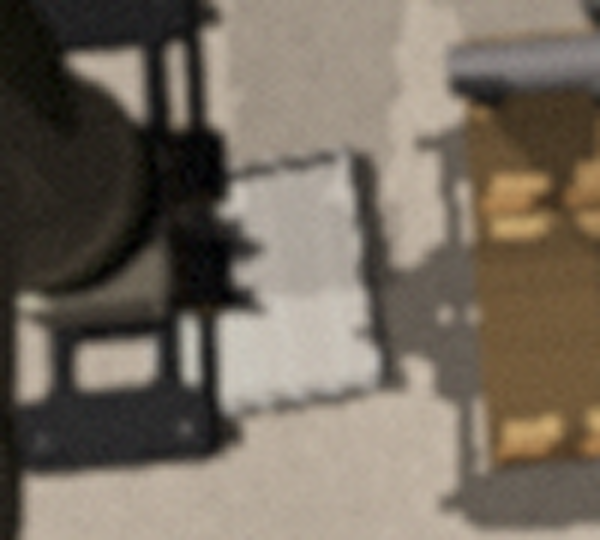

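```bash
python3 mv.py 498 398 56 95.6
```

```text
t=23.9 at [498.7 394.4 113.6] yaw 95.5 w 11.9 F [-0.   0.7  0.6]
move [ 0.018 -0.001  0.288] [-0.003  0.001 -0.002] | mm 58 deg 0 rows>=0.9
```

Emit:
play_rows:
  moves: [-1, 0.025, 0.006, 0.1, -0.007, 0.004, 0, -1, 0.025, 0.006, 0.2, -0.007, 0.004, 0, -1, 0.025, 0.006, 0.25, -0.007, 0.004, 0, -1, 0.025, 0.006, 0.265, -0.007, 0.004, 0, -1, 0.025, 0.006, 0.27, -0.007, 0.004, 0, -1, 0.025, 0.006, 0.27, -0.007, 0.004, 0]

```text
clock: 24.68
tcp_pos: [499.6, 399.7, 60.2]
eef_rot: [[-0.095, 0.995, 0.004], [0.995, 0.095, 0.005], [0.004, 0.005, -1.0]]
contact_force: [0.2, 0.1, -0.1]
gripper_width: 0.125
```

Lower until contact.

Emit:
play_rows:
  moves: [-1, 0, 0, 0.02, 0, 0, 0, -1, 0, 0, 0.03, 0, 0, 0, -1, 0, 0, 0.03, 0, 0, 0]

```text
clock: 25.05
tcp_pos: [499.6, 399.8, 54.1]
eef_rot: [[-0.095, 0.995, 0.004], [0.995, 0.095, 0.005], [0.004, 0.005, -1.0]]
contact_force: [-0.2, 0.3, -1.0]
gripper_width: 0.125
```

Emit:
play_rows:
  moves: [-1, 0, 0, 0.006, 0, 0, 0, -1, 0, 0, 0.012, 0, 0, 0]

```text
clock: 25.3
tcp_pos: [500.0, 400.3, 53.1]
eef_rot: [[-0.095, 0.995, 0.005], [0.995, 0.095, 0.006], [0.005, 0.006, -1.0]]
contact_force: [-3.6, -1.4, 20.4]
gripper_width: 0.126
```

Emit:
play_rows:
  moves: [-1, 0, 0, -0.002, 0, 0, 0, -0.3, 0, 0, -0.002, 0, 0, 0, -0.3, 0, 0, -0.002, 0, 0, 0, -0.3, 0, 0, -0.002, 0, 0, 0]

```text
clock: 25.8
tcp_pos: [499.9, 400.2, 53.2]
eef_rot: [[-0.095, 0.995, 0.005], [0.995, 0.095, 0.005], [0.005, 0.005, -1.0]]
contact_force: [0.1, 0.3, 0.0]
gripper_width: 0.344
```

Emit:
play_rows:
  moves: [-0.3, 0, 0, -0.05, 0, 0, 0, -0.3, 0, 0, -0.15, 0, 0, 0, -0.3, 0, 0, -0.4, 0, 0, 0, -0.3, 0, 0, -0.8, 0, 0, 0, -0.3, 0, 0, -0.9, 0, 0, 0, -0.3, 0, 0, -0.9, 0, 0, 0]

```text
clock: 26.55
tcp_pos: [500.4, 400.1, 238.2]
eef_rot: [[-0.095, 0.995, 0.01], [0.995, 0.095, 0.011], [0.01, 0.011, -1.0]]
contact_force: [0.5, 1.0, -0.6]
gripper_width: 0.347
```

```bash
python3 rk.py 0 50 240 60
python3 - <<'E'
from h import *
c=snap("side","16");crop(c,"s16",170,60,290,160,6)
E
```

```text
rack now [ 30.1 373.3 238.2]
[502.   75.4 240. ]
t=26.6 at [500.4 400.1 238.2] yaw 95.4 w 32.3 F [ 0.5  1.  -0.6]
move [-1.617 -0.146 -0.026] [ 0.007 -0.012  0.591] | mm 325 deg 35 rows>=5.2
```

View pics/s16.png

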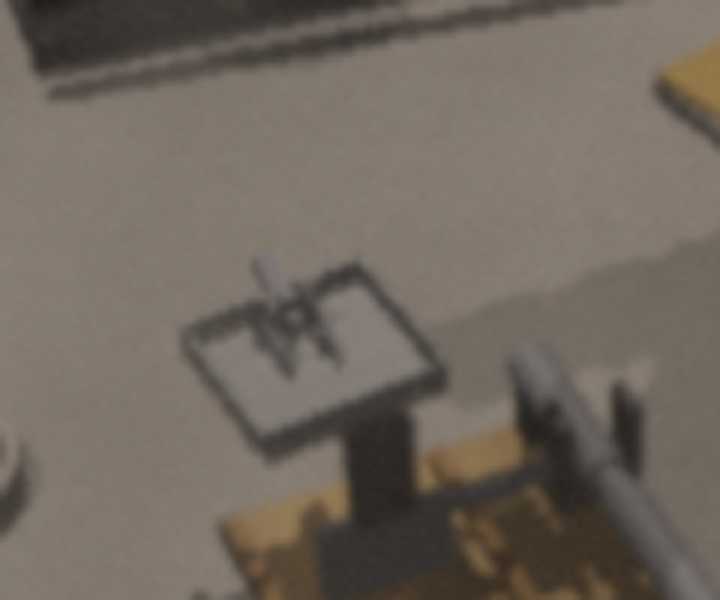

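Emit:
play_rows:
  moves: [0.5, -1, -0.1, 0, 0.007, -0.012, 0.4, 0.5, -1, -0.1, 0, 0.007, -0.012, 0.4, 0.5, -1, -0.1, 0, 0.007, -0.012, 0.4, 0.5, -1, -0.1, 0, 0.007, -0.012, 0.4, 0.5, -1, -0.1, 0, 0.007, -0.012, 0.4]

```text
clock: 27.22
tcp_pos: [498.3, 198.1, 234.0]
eef_rot: [[0.319, 0.948, -0.002], [0.948, -0.319, -0.003], [-0.004, -0.001, -1.0]]
contact_force: [-0.1, -0.1, 0.1]
gripper_width: 0.744
```

Run:
```python
from h import *
c=snap("side","17");crop(c,"s17",185,85,255,145,9)
c=snap("top","17");crop(c,"t17",80,155,150,220,9)
X=world(c)
for v in range(165,215,4): print(v,X[v,90:140:4,2].round(0))
```

```text
165 [ -0.  -4.  -5.   2. 648. 668. 681. 688. 695. 697. 699. 698. 700.]
169 [  3.   4.  15.  15. 645. 679. 689. 696. 702. 705. 705. 706. 707.]
173 [  1.   6.   7.  -1. 642. 687. 697. 704. 708. 711. 715. 712. 712.]
177 [  5.  -0.   2.   7.  -1. 694. 705. 712. 716. 716. 717. 720. 719.]
181 [  3.   8.  33.  -2. 680. 703. 709. 716. 724. 723. 726. 726. 724.]
185 [ -1.  14.  23.  12. 688. 710. 718. 725. 729. 731. 733. 732. 731.]
189 [ 28.  26.  27.   4. 700. 717. 724. 730. 734. 735. 736. 738. 739.]
193 [ -3.  19.   6.  26. 706. 722. 727. 736. 740. 743. 742. 742. 746.]
197 [  4.   3.   1.   2. 713. 729. 736. 742. 745. 747. 747. 748. 750.]
201 [  1.   1.   7.   1. 722. 738. 743. 746. 749. 751. 754. 754. 753.]
205 [ -2.  -4.   1.   1. 730. 742.  nan 752. 755. 758. 757. 759. 758.]
209 [ -2.   1.   6.  15. 738. 750. 754. 759. 763. 764. 764. 766. 765.]
213 [  1.   2.  -3.   2. 746. 754. 761. 765. 766. 768. 771. 771. 772.]
```

View pics/s17.png

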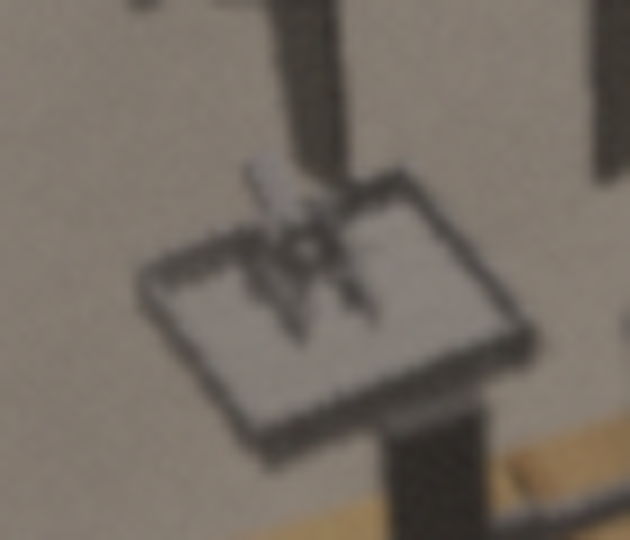

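View pics/t17.png

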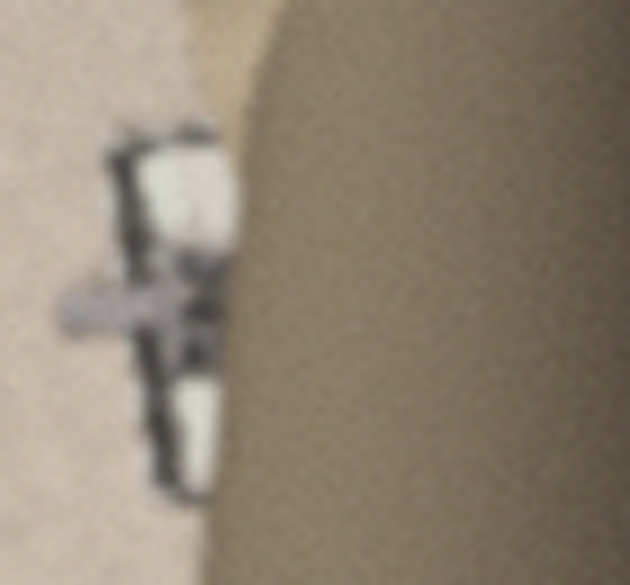

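```bash
python3 - <<'E'
from h import *
t=dict(np.load("pics/top17.npz"));s=dict(np.load("pics/side17.npz"))
f=lambda u,v,z:ray(t,80+u/9,155+v/9,z).round(1)
print(f(62,312,25),f(145,305,22),f(100,308,25),"wall outer",f(105,150,16),f(165,495,16))
g=lambda u,v,z:ray(s,185+u/9,85+v/9,z).round(1)
print(g(262,163,28),g(290,215,25))
E
python3 mv.py 515 470 120 95
```

```text
[492.4 468.5  25. ] [495.  445.3  22. ] [493.7 457.4  25. ] wall outer [542.3 461.3  16. ] [439.3 438.6  16. ]
[496.1 457.3  28. ] [498.4 430.   25. ]
t=27.3 at [498.4 200.1 233.9] yaw 71.6 w 70.1 F [-0.2  1.3 -0. ]
move [ 1.308 -0.348  0.565] [-0.001  0.003 -0.391] | mm 293 deg 23 rows>=4.7
```

Emit:
play_rows:
  moves: [0, 0.95, -0.25, 0.1, 0, 0.003, -0.4, 0, 0.95, -0.25, 0.1, 0, 0.003, -0.4, 0, 0.95, -0.25, 0.1, 0, 0.003, -0.4, 0, 0.95, -0.25, 0.1, 0, 0.003, -0.4, 0, 0.95, -0.25, 0.1, 0, 0.003, -0.4, 0, 0.95, -0.25, 0.1, 0, 0.003, -0.4]

```text
clock: 28.08
tcp_pos: [511.2, 394.8, 213.3]
eef_rot: [[-0.096, 0.995, -0.001], [0.995, 0.096, -0.001], [-0.001, -0.001, -1.0]]
contact_force: [0.2, 0.1, -0.3]
gripper_width: 0.499
```

```bash
python3 mv.py 494 459 90 96
```

```text
t=28.1 at [511.2 394.8 213.3] yaw 95.5 w 46.4 F [ 0.2  0.1 -0.3]
move [ 0.328 -0.054  0.616] [-0.001  0.    -0.008] | mm 140 deg 1 rows>=2.2
```

Emit:
play_rows:
  moves: [0, 0.33, -0.054, 0.2, 0, 0, -0.008, 0, 0.33, -0.054, 0.45, 0, 0, -0.008, 0, 0.33, -0.054, 0.62, 0, 0, -0.008, 0, 0.33, -0.054, 0.75, 0, 0, -0.008, 0, 0.33, -0.054, 0.75, 0, 0, -0.008]

```text
clock: 28.7
tcp_pos: [493.6, 457.1, 62.0]
eef_rot: [[-0.102, 0.995, -0.003], [0.995, 0.102, -0.003], [-0.003, -0.004, -1.0]]
contact_force: [0.6, -0.7, 0.1]
gripper_width: 0.503
```

```bash
python3 mv.py 494 459 18 96
python3 - <<'E'
from h import *
from rig import bot
p=np.array(bot.read_state()["tcp_pos"])
c=snap("side","18");crop(c,"s18",165,65,255,145,8)
print((proj(c,[p,[p[0],p[1],24]])-[165,65])*8)
c=snap("top","18");crop(c,"t18",50,140,150,230,7)
E
```

```text
t=28.7 at [493.6 457.1  62. ] yaw 95.9 w 46.7 F [ 0.6 -0.7  0.1]
move [0.01  0.004 0.22 ] [-0.004  0.003 -0.002] | mm 44 deg 0 rows>=0.7
[[380.33516094 240.25145955]
 [387.85908461 314.17975678]]
```

View pics/s18.png

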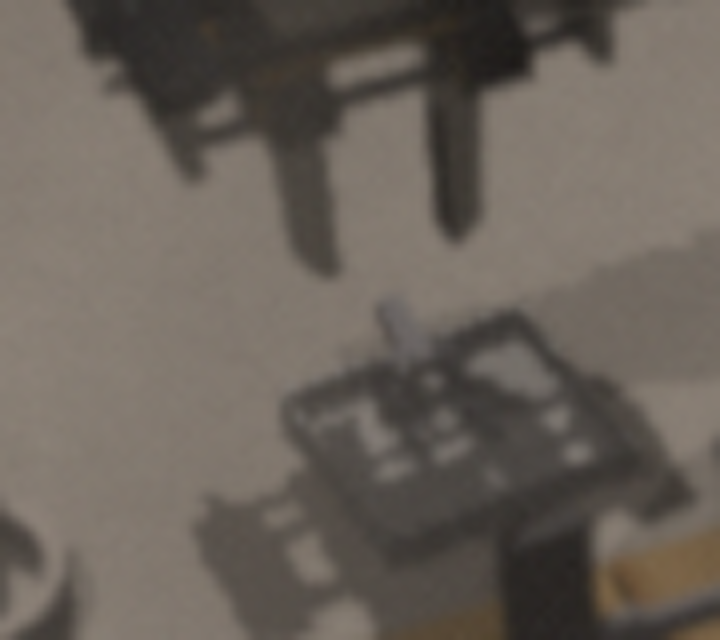

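View pics/t18.png

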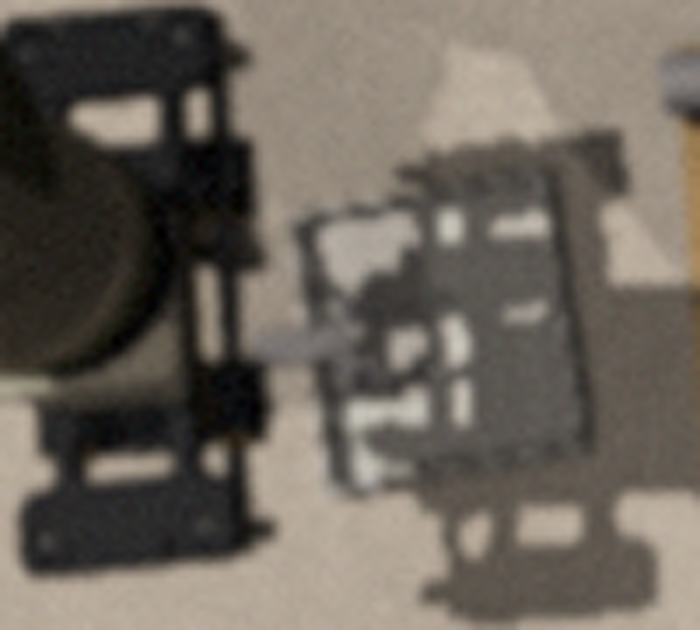

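Emit:
play_rows:
  moves: [0, 0, 0.004, 0.1, -0.004, 0.003, 0, 0, 0, 0.004, 0.18, -0.004, 0.003, 0, 0, 0, 0.004, 0.222, -0.004, 0.003, 0, 0, 0, 0.004, 0.222, -0.004, 0.003, 0]

```text
clock: 29.3
tcp_pos: [495.4, 458.5, 19.7]
eef_rot: [[-0.102, 0.995, 0.003], [0.995, 0.102, 0.003], [0.002, 0.003, -1.0]]
contact_force: [0.4, -0.2, -0.7]
gripper_width: 0.499
```

Emit:
play_rows:
  moves: [-1, 0, 0, 0, 0, 0, 0, -1, 0, 0, 0, 0, 0, 0, -1, 0, 0, 0, 0, 0, 0, -1, 0, 0, 0, 0, 0, 0, -1, 0, 0, 0, 0, 0, 0]

```text
clock: 29.92
tcp_pos: [495.5, 458.6, 19.8]
eef_rot: [[-0.102, 0.995, 0.003], [0.995, 0.102, 0.003], [0.003, 0.003, -1.0]]
contact_force: [-0.3, -0.7, 0.6]
gripper_width: 0.123
```

Emit:
play_rows:
  moves: [-1, 0, 0, -0.04, 0, 0, 0, -1, 0, 0, -0.05, 0, 0, 0, -1, -0.08, 0, -0.05, 0, 0, 0, -1, -0.16, 0, -0.05, 0, 0, 0, -1, -0.165, 0, -0.05, 0, 0, 0, -1, -0.165, 0, -0.03, 0, 0, 0, -1, -0.165, 0, 0, 0, 0, 0, -1, -0.165, 0, 0, 0, 0, 0]

```text
clock: 30.92
tcp_pos: [498.8, 426.1, 19.3]
eef_rot: [[-0.103, 0.995, 0.003], [0.995, 0.103, 0.003], [0.002, 0.003, -1.0]]
contact_force: [-0.1, -0.3, 2.4]
gripper_width: 0.127
```

Run:
```python
from h import *
c=snap("side","19");crop(c,"s19",165,65,255,145,8)
c=snap("top","19");crop(c,"t19",50,140,150,230,7)
```

```text
(no output)
```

View pics/s19.png

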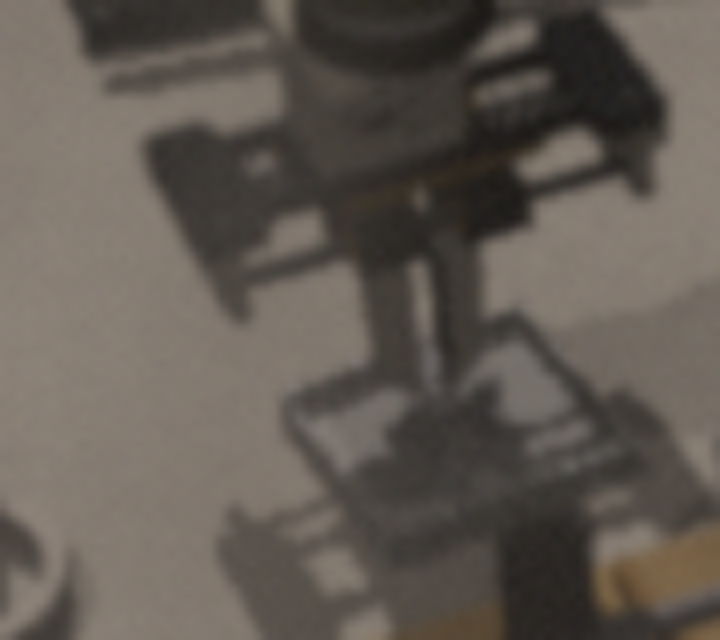

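View pics/t19.png

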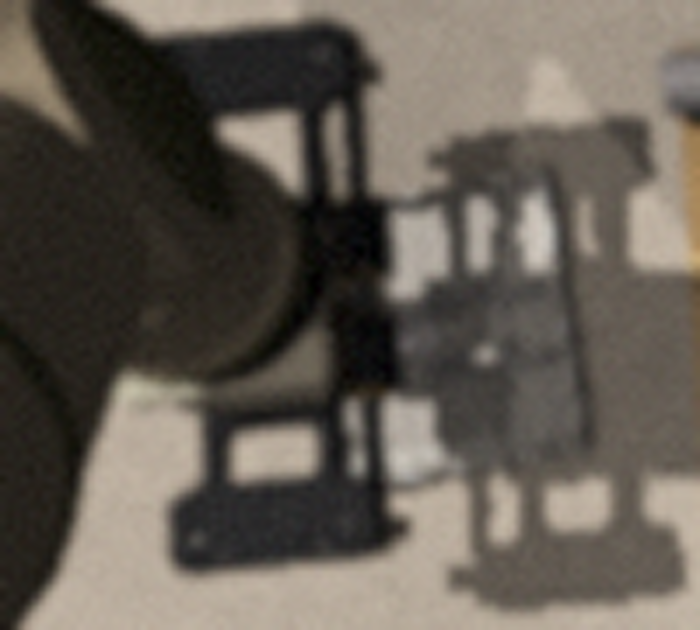

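Emit:
play_rows:
  moves: [-1, 0, 0, 0.01, 0, 0, 0, -1, 0, 0, 0.02, 0, 0, 0]

```text
clock: 31.28
tcp_pos: [498.8, 427.3, 16.3]
eef_rot: [[-0.104, 0.995, 0.003], [0.995, 0.104, 0.004], [0.004, 0.004, -1.0]]
contact_force: [-1.1, 2.2, 7.3]
gripper_width: 0.12
```

Emit:
play_rows:
  moves: [-0.3, 0, 0, 0, 0, 0, 0, -0.3, 0, 0, 0, 0, 0, 0, -0.3, 0, 0, 0, 0, 0, 0, -0.3, 0, 0, -0.2, 0, 0, 0, -0.3, 0, 0, -0.5, 0, 0, 0, -0.3, 0, 0, -1, 0, 0, 0, -0.3, 0, 0, -1, 0, 0, 0]

```text
clock: 32.15
tcp_pos: [498.8, 426.6, 219.5]
eef_rot: [[-0.103, 0.995, 0.006], [0.995, 0.103, 0.007], [0.006, 0.006, -1.0]]
contact_force: [-0.2, 0.2, -0.4]
gripper_width: 0.352
```

Emit:
play_rows:
  moves: [0.5, -1, -0.1, 0, 0, 0, 0.4, 0.5, -1, -0.1, 0, 0, 0, 0.4, 0.5, -1, -0.1, 0, 0, 0, 0.4, 0.5, -1, -0.1, 0, 0, 0, 0.4, 0.5, -1, -0.1, 0, 0, 0, 0.4]

```text
clock: 32.78
tcp_pos: [499.7, 225.2, 218.5]
eef_rot: [[0.311, 0.95, 0.006], [0.95, -0.312, 0.007], [0.009, 0.003, -1.0]]
contact_force: [-0.7, 0.8, 0.6]
gripper_width: 0.745
```

```bash
python3 rk.py 0 -50 240 60;python3 - <<'E'
from h import *
c=snap("side","20");crop(c,"s20",185,85,255,145,9)
E
```

```text
rack now [ 12.3 199.3 218.5]
[511.8 -24.2 240. ]
t=32.8 at [499.7 225.2 218.5] yaw 71.9 w 69.3 F [-0.7  0.8  0.6]
move [-1.165  0.446 -0.116] [ 0.002 -0.009  0.198] | mm 251 deg 12 rows>=4.0
```

View pics/s20.png

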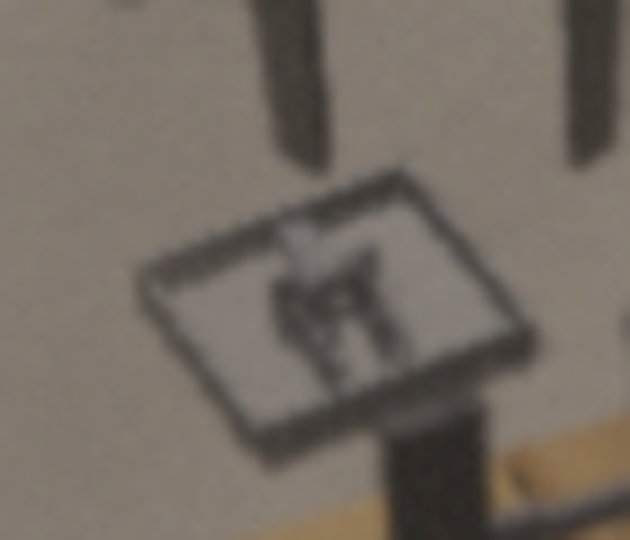

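```bash
cat > bov.py <<'E'
from h import *
def bottle(im,c,u0,v0,k,x,y,yaw,col=(0,255,0)):
    # lying: mid (x,y,26), axis at world yaw
    a=np.radians(yaw);d=np.array([np.cos(a),np.sin(a),0]);n=np.array([-np.sin(a),np.cos(a),0]);M=np.array([x,y,26.])
    for zz in(16,-16):
        q=[M+d*s+n*w+[0,0,zz] for s,w in[(-38,-16),(14,-16),(14,16),(-38,16)]]
        p=((proj(c,q)-[u0,v0]+.5)*k-.5).round().astype(int);cv2.polylines(im,[p.reshape(-1,1,2)],True,col,1)
    q=[M+d*s+n*w for s,w in[(14,-12),(38,-12),(38,12),(14,12)]]
    p=((proj(c,q)-[u0,v0]+.5)*k-.5).round().astype(int);cv2.polylines(im,[p.reshape(-1,1,2)],True,col,1)
if __name__=="__main__":
    import sys
    B=[tuple(map(float,a.split(","))) for a in sys.argv[2:]]
    tag=sys.argv[1]
    for n,(u0,v0,u1,v1,k) in dict(top=(255,155,345,215,8),side=(250,185,340,280,7)).items():
        c=dict(np.load(f"pics/{n}{tag}.npz"))
        im=cv2.resize(c["img"][v0:v1,u0:u1],None,fx=k,fy=k,interpolation=cv2.INTER_CUBIC)
        for b in B: bottle(im,c,u0,v0,k,*b)
        cv2.imwrite(f"pics/bo_{n}.png",im)
E
python3 bov.py 0 511,-16,9 529,-152,2
```

```text
(no output)
```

View pics/bo_top.png

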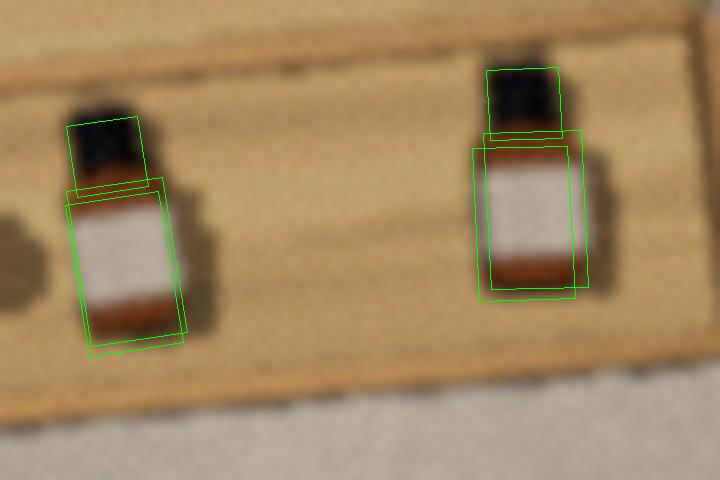

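View pics/bo_side.png

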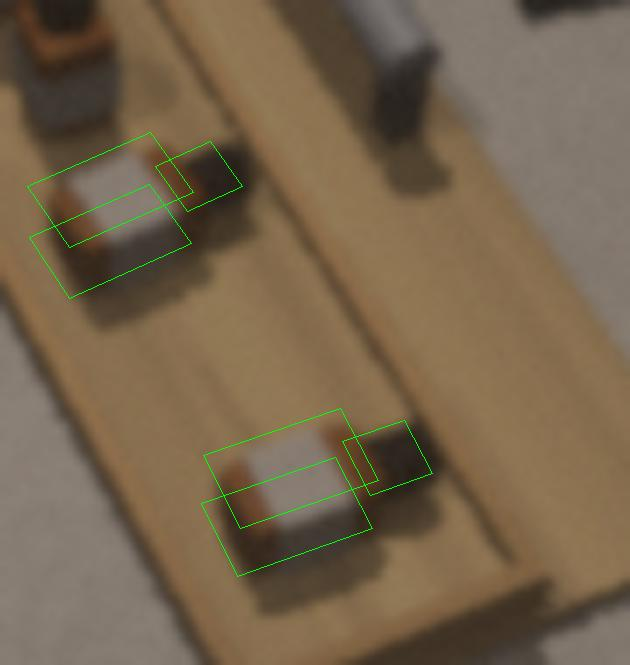

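```bash
cat > tl.py <<'E'
import sys
from mv import *
def Rt(yaw,phi):
    # phi: + = tool points outward along d, - = inward
    a,f=np.radians(yaw),np.radians(phi)
    d=np.array([np.cos(a),np.sin(a),0]);up=np.array([0,0,1.])
    z=-up*np.cos(f)+d*np.sin(f); x=d*np.cos(f)+up*np.sin(f); y=np.cross(z,x)
    return np.column_stack([x,y,z])
if __name__=="__main__":
    x,y,z,yaw,phi=map(float,sys.argv[1:6]); R=Rt(yaw,phi)
    go(np.array([x,y,z])+19*R[:,2],R)
E
python3 tl.py 502 -18 220 9 0; python3 tl.py 502 -18 220 9 -40
```

```text
t=32.8 at [499.7 226.6 218.3] yaw 72.0 w 69.4 F [-0.1  0.7 -1. ]
move [-1.16   0.39   0.078] [-0.002 -0.009  1.049] | mm 245 deg 63 rows>=5.9
t=32.8 at [499.7 226.6 218.3] yaw 72.0 w 69.4 F [-0.1  0.7 -1. ]
move [-1.188  0.335  0.055] [ 0.364 -0.606  1.006] | mm 247 deg 74 rows>=6.9
```

Emit:
play_rows:
  moves: [0, -1, 0.39, 0.07, 0, -0.009, 1, 0, -1, 0.39, 0.07, 0, -0.009, 1, 0, -1, 0.39, 0.07, 0, -0.009, 1, 0, -1, 0.39, 0.07, 0, -0.009, 1, 0, -1, 0.39, 0.07, 0, -0.009, 1, 0, -1, 0.39, 0.07, 0, -0.009, 1, 0, -1, 0.39, 0.07, 0, -0.009, 1, 0, -1, 0.39, 0.07, 0, -0.009, 1]

```text
clock: 33.83
tcp_pos: [512.3, 13.6, 202.6]
eef_rot: [[0.977, 0.212, -0.001], [0.212, -0.977, 0.001], [-0.001, -0.002, -1.0]]
contact_force: [0.0, -1.6, 0.0]
gripper_width: 0.498
```

```bash
python3 tl.py 502 -18 220 9 -40;python3 tl.py 502 -18 220 9 40; python3 -c "
from rig import bot;print(bot.read_state()['joint_pos'].round(1))"
```

```text
t=33.8 at [512.3  13.6 202.6] yaw 12.2 w 46.3 F [ 0.  -1.6  0. ]
move [-0.145  0.14  -0.014] [ 0.017 -0.666  0.052] | mm 40 deg 40 rows>=3.7
t=33.8 at [512.3  13.6 202.6] yaw 12.2 w 46.3 F [ 0.  -1.6  0. ]
move [-0.023  0.147 -0.014] [-0.02   0.667  0.051] | mm 30 deg 40 rows>=3.8
[-35.2  24.9  38.5 121.7 -23.8  40.8 -58.7]
```

Emit:
play_rows:
  moves: [0, 0.1, 0.147, 0.1, 0, 0.7, 0.05, 0, 0.1, 0.147, 0.1, 0, 0.7, 0.05, 0, 0.1, 0.147, 0.1, 0, 0.7, 0.05, 0, 0.1, 0.147, 0.1, 0, 0.7, 0.05, 0, 0.1, 0.147, 0.1, 0, 0.7, 0.05, 0, 0.1, 0.147, 0.1, 0, 0.7, 0.05]

```text
clock: 34.58
tcp_pos: [538.7, -33.0, 270.8]
eef_rot: [[0.825, 0.193, 0.531], [0.122, -0.978, 0.167], [0.552, -0.073, -0.831]]
contact_force: [0.8, -0.8, -0.8]
gripper_width: 0.501
```

```bash
python3 tl.py 522 -18 160 9 42; python3 -c "
from rig import bot;print(bot.read_state()['joint_pos'].round(1))"
```

```text
t=34.6 at [538.7 -33.  270.8] yaw 8.4 w 46.6 F [ 0.8 -0.8 -0.8]
move [-0.351 -0.041  0.522] [-0.078  0.141 -0.014] | mm 126 deg 10 rows>=2.0
[ 30.1  12.3 -29.3 134.2 -59.8   6.1 -18.9]
```

```bash
python3 tl.py 520 -100 220 1.5 0
```

```text
t=34.6 at [538.7 -33.  270.8] yaw 8.4 w 46.6 F [ 0.8 -0.8 -0.8]
move [-0.31   0.335  0.184] [-0.115 -0.553  0.136] | mm 98 deg 35 rows>=3.3
```

Emit:
play_rows:
  moves: [0, -0.31, 0.335, 0.18, -0.115, -0.55, 0.136, 0, -0.31, 0.335, 0.18, -0.115, -0.55, 0.136, 0, -0.31, 0.335, 0.18, -0.115, -0.55, 0.136, 0, -0.31, 0.335, 0.18, -0.115, -0.55, 0.136, 0, -0.31, 0.335, 0.18, -0.115, -0.55, 0.136, 0, -0.31, 0.335, 0.18, -0.115, -0.55, 0.136]

```text
clock: 35.33
tcp_pos: [521.0, -98.5, 201.3]
eef_rot: [[1.0, 0.031, 0.003], [0.031, -1.0, -0.0], [0.003, 0.0, -1.0]]
contact_force: [-0.4, 0.3, -0.7]
gripper_width: 0.5
```

```bash
python3 tl.py 540 -152 220 1.5 -55;python3 -c "
from rig import bot;print(bot.read_state()['joint_pos'].round(1))"
```

```text
t=35.3 at [521.  -98.5 201.3] yaw 1.8 w 46.5 F [-0.4  0.3 -0.7]
move [ 0.009  0.27  -0.039] [ 0.003 -0.92   0.005] | mm 55 deg 55 rows>=5.2
[-15.4  24.2  27.8 119.5 -17.4  40.  -64.5]
```

Emit:
play_rows:
  moves: [0, 0, 0.1, -0.05, 0, -0.2, 0, 0, 0, 0.2, -0.05, 0, -0.36, 0, 0, 0, 0.27, -0.05, 0, -0.53, 0, 0, 0, 0.27, -0.05, 0, -0.7, 0, 0, 0, 0.27, -0.04, 0, -0.85, 0, 0, 0, 0.27, -0.04, 0, -0.92, 0, 0, 0, 0.27, -0.04, 0, -0.92, 0]

```text
clock: 36.2
tcp_pos: [522.0, -152.8, 207.3]
eef_rot: [[0.572, 0.031, -0.819], [0.021, -1.0, -0.023], [-0.82, -0.004, -0.573]]
contact_force: [0.1, -0.5, 0.1]
gripper_width: 0.502
```

```bash
python3 tl.py 540 -152 220 1.5 -55;python3 -c "
from rig import bot;print(bot.read_state()['joint_pos'].round(1))"
python3 - <<'E'
from h import *
c=snap("side","21");cv2.imwrite("pics/s21.png",c["img"])
c=snap("top","21");cv2.imwrite("pics/t21.png",c["img"])
E
```

```text
t=36.2 at [ 522.  -152.8  207.3] yaw 2.1 w 46.7 F [ 0.1 -0.5  0.1]
move [-0.001 -0.002 -0.015] [0.002 0.001 0.005] | mm 3 deg 0 rows>=0.0
[ -9.4  52.8  30.   85.5  -4.6  99.4 -64.9]
```

View pics/s21.png

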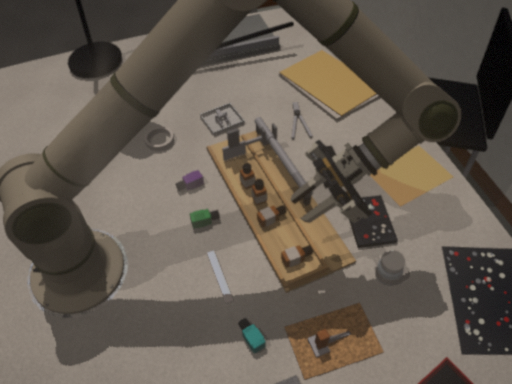

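View pics/t21.png

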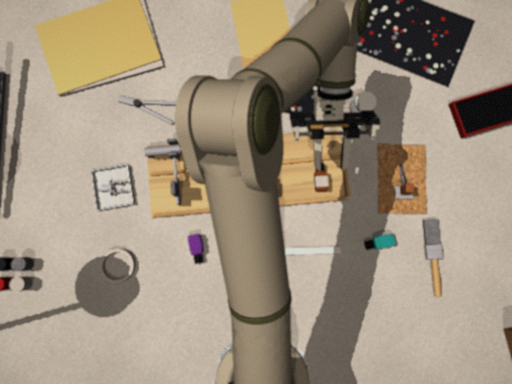

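```bash
python3 tl.py 519.5 -152.3 80 1.5 -55;python3 tl.py 519.5 -152.3 31 1.5 -55
```

```text
t=36.3 at [ 522.1 -153.2  209.3] yaw 1.9 w 46.7 F [ 1.  -0.6  0. ]
move [ 0.521 -0.004  0.478] [ 0.002 -0.002  0.003] | mm 141 deg 0 rows>=2.3
t=36.3 at [ 522.1 -153.2  209.3] yaw 1.9 w 46.7 F [ 1.  -0.6  0. ]
move [ 0.722 -0.004  0.619] [ 0.002 -0.002  0.003] | mm 190 deg 0 rows>=3.0
```

Emit:
play_rows:
  moves: [0, 0.2, -0.004, 0.15, 0, 0, 0, 0, 0.4, -0.004, 0.35, 0, 0, 0, 0, 0.52, -0.004, 0.478, 0, 0, 0, 0, 0.52, -0.004, 0.478, 0, 0, 0, 0, 0.52, -0.004, 0.478, 0, 0, 0]

```text
clock: 36.92
tcp_pos: [504.6, -153.3, 71.2]
eef_rot: [[0.578, 0.03, -0.816], [0.018, -1.0, -0.023], [-0.816, -0.001, -0.578]]
contact_force: [-0.2, 0.1, -0.3]
gripper_width: 0.504
```

```bash
python3 tl.py 519.5 -152.3 31 1.5 -55;python3 -c "
from rig import bot;print(bot.read_state()['joint_pos'].round(1))"
python3 - <<'E'
from h import *
c=snap("side","22");crop(c,"s22",250,170,390,285,5)
c=snap("top","22");crop(c,"t22",270,100,390,215,5)
E
```

```text
t=36.9 at [ 504.6 -153.3   71.2] yaw 1.8 w 46.9 F [-0.2  0.1 -0.3]
move [ 0.207 -0.003  0.15 ] [ 0.002 -0.005  0.003] | mm 51 deg 0 rows>=0.8
[ -8.5  60.9  27.7  89.7  -7.9  87.2 -65.7]
```

View pics/s22.png

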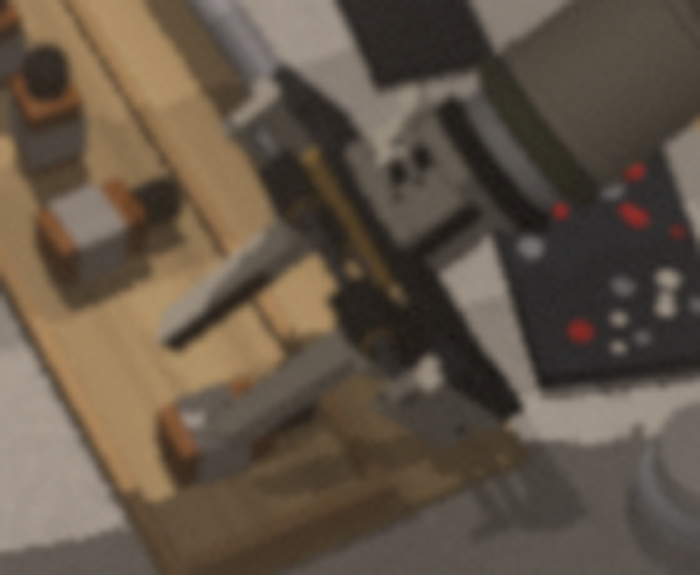

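View pics/t22.png

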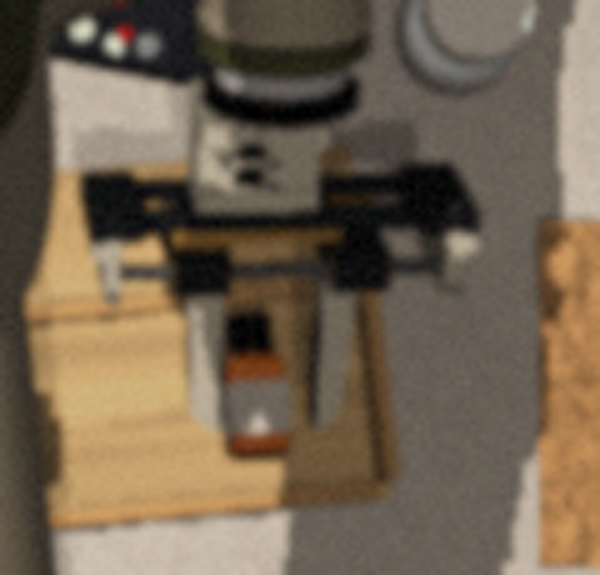

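Emit:
play_rows:
  moves: [0, 0.08, -0.003, 0.06, 0, -0.005, 0, 0, 0.15, -0.003, 0.11, 0, -0.005, 0, 0, 0.19, -0.003, 0.14, 0, -0.005, 0, 0, 0.207, -0.003, 0.15, 0, -0.005, 0, 0, 0.207, -0.003, 0.15, 0, -0.005, 0]

```text
clock: 37.65
tcp_pos: [504.2, -152.6, 19.7]
eef_rot: [[0.573, 0.03, -0.819], [0.018, -1.0, -0.024], [-0.819, -0.001, -0.574]]
contact_force: [-0.9, -0.4, 0.6]
gripper_width: 0.503
```

```bash
python3 tl.py 519.5 -152.3 31 1.5 -55
python3 - <<'E'
from h import *
c=snap("side","23");crop(c,"s23",250,170,390,285,5)
E
```

```text
t=37.6 at [ 504.2 -152.6   19.7] yaw 1.8 w 46.8 F [-0.9 -0.4  0.6]
move [-0.002  0.001 -0.   ] [ 0.002 -0.     0.003] | mm 0 deg 0 rows>=0.0
```

View pics/s23.png

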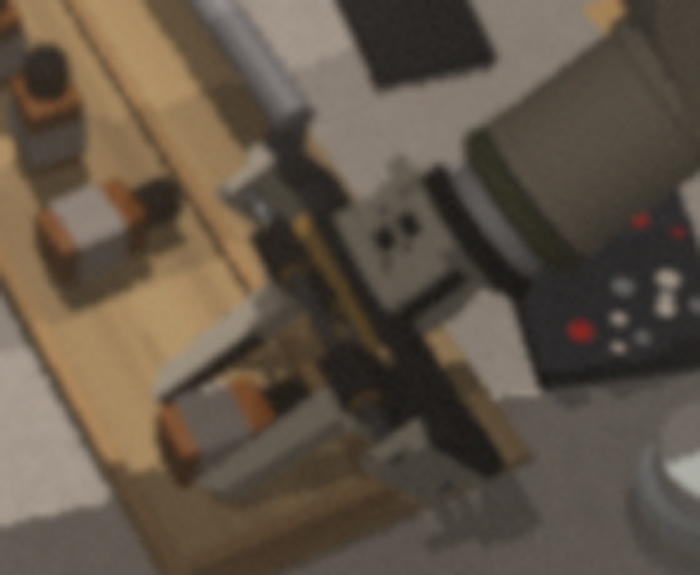

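Straddled well. Grip.

Emit:
play_rows:
  moves: [-1, 0, 0, 0, 0, 0, 0, -1, 0, 0, 0, 0, 0, 0, -1, 0, 0, 0, 0, 0, 0, -1, 0, 0, 0, 0, 0, 0, -1, 0, 0, 0, 0, 0, 0]
  force: 25

```text
clock: 38.33
tcp_pos: [504.5, -152.8, 20.5]
eef_rot: [[0.574, 0.03, -0.818], [0.018, -1.0, -0.024], [-0.819, -0.001, -0.574]]
contact_force: [1.6, -0.0, 4.6]
gripper_width: 0.342
```

```bash
cat > seq.py <<'E'
# prints rows: list of (G, yaw, phi) targets from current pose
import sys
from tl import *
def seq(L,g):
    from rig import bot
    s=bot.read_state();R0=np.array(s["eef_rot"]);p0=np.array(s["tcp_pos"]);out=[]
    for (G,yaw,phi) in L:
        R=Rt(yaw,phi);p=np.array(G)+19*R[:,2]
        d=R0.T@(p-p0)/200;r=Ro.from_matrix(R0.T@R).as_rotvec(degrees=True)/60
        out.append([g,*d.round(3),*r.round(3)])
    for o in out: print(", ".join("%g"%v for v in o)+",")
E
python3 - <<'E'
from seq import *
# lift straight 60 first, rotate to 0
y,yaw=-152.3,1.5
print("lift+rotate");seq([((519.5,y,45),yaw,-55),((519.5,y,65),yaw,-48),((519.5,y,80),yaw,-39),((519.5,y,90),yaw,-30),((519.5,y,90),yaw,-20),((519.5,y,90),yaw,-10),((519.5,y,90),yaw,0),((519.5,y,90),yaw,0)],-1)
E
```

```text
lift+rotate
-1, -0.058, -0, -0.037, 0.003, -0.001, 0.003,
-1, -0.128, -0.001, -0.095, 0.002, 0.116, 0.003,
-1, -0.175, -0.001, -0.141, 0.002, 0.266, 0.003,
-1, -0.202, -0.001, -0.175, 0.002, 0.416, 0.003,
-1, -0.187, -0, -0.183, 0.002, 0.582, 0.003,
-1, -0.175, -0, -0.194, 0.001, 0.749, 0.004,
-1, -0.164, -0, -0.206, 0.001, 0.916, 0.004,
-1, -0.164, -0, -0.206, 0.001, 0.916, 0.004,
```

Emit:
play_rows:
  moves: [-1, -0.058, 0, -0.037, 0, 0, 0, -1, -0.128, 0, -0.095, 0, 0.116, 0, -1, -0.175, 0, -0.141, 0, 0.266, 0, -1, -0.202, 0, -0.175, 0, 0.416, 0, -1, -0.187, 0, -0.183, 0, 0.582, 0, -1, -0.175, 0, -0.194, 0, 0.749, 0, -1, -0.164, 0, -0.206, 0, 0.916, 0, -1, -0.164, 0, -0.206, 0, 0.916, 0]

```text
clock: 39.33
tcp_pos: [516.5, -152.9, 72.6]
eef_rot: [[1.0, 0.027, 0.0], [0.027, -1.0, 0.002], [0.0, -0.002, -1.0]]
contact_force: [0.1, -0.0, -0.9]
gripper_width: 0.341
```

Run:
```python
from seq import *
from rig import bot
s=bot.read_state();print(s["tcp_pos"],s["joint_pos"].round(1),s["gripper_width"])
y,yaw=-166,5.6
seq([((525,-158,90),yaw,5),((525,y,90),yaw,12),((525,y,90),yaw,20),((525,y,90),yaw,28),((525,y,90),yaw,34),((525,y,90),yaw,34)],-1)
```

```text
[ 516.52766175 -152.92130489   72.58271277] [ -1.1  35.4  17.1 123.6 -24.9  24.2 -52.6] 0.3411175788213956
-1, 0.05, 0.026, 0.008, 0.001, 0.083, -0.068,
-1, 0.06, 0.065, 0.006, 0.005, 0.199, -0.068,
-1, 0.073, 0.064, 0.002, 0.01, 0.333, -0.067,
-1, 0.085, 0.063, -0.003, 0.015, 0.466, -0.067,
-1, 0.094, 0.063, -0.008, 0.018, 0.566, -0.066,
-1, 0.094, 0.063, -0.008, 0.018, 0.566, -0.066,
```

Run:
```python
from seq import *
y,yaw=-166,5.6
seq([((530,-158,90),yaw,5),((540,y,90),yaw,12),((545,y,90),yaw,18),((545,y,90),yaw,24),((545,y,90),yaw,30),((545,y,90),yaw,30)],-1)
```

```text
-1, 0.075, 0.027, 0.008, 0.001, 0.083, -0.068,
-1, 0.135, 0.067, 0.006, 0.005, 0.199, -0.068,
-1, 0.17, 0.067, 0.003, 0.009, 0.299, -0.067,
-1, 0.179, 0.066, -0, 0.012, 0.399, -0.067,
-1, 0.188, 0.066, -0.005, 0.016, 0.499, -0.067,
-1, 0.188, 0.066, -0.005, 0.016, 0.499, -0.067,
```

Emit:
play_rows:
  moves: [-1, 0.075, 0.027, 0.008, 0, 0.083, -0.068, -1, 0.135, 0.067, 0.006, 0.005, 0.199, -0.068, -1, 0.17, 0.067, 0.003, 0.009, 0.299, -0.067, -1, 0.179, 0.066, 0, 0.012, 0.399, -0.067, -1, 0.188, 0.066, -0.005, 0.016, 0.499, -0.067, -1, 0.188, 0.066, -0.005, 0.016, 0.499, -0.067]

```text
clock: 40.08
tcp_pos: [579.3, -195.6, 133.2]
eef_rot: [[0.904, 0.118, 0.411], [0.086, -0.992, 0.097], [0.42, -0.053, -0.906]]
contact_force: [-0.6, -0.0, -1.1]
gripper_width: 0.343
```

```bash
python3 tl.py 545 -166 60 5.6 25;python3 - <<'E'
from rig import bot
import numpy as np
s=bot.read_state();R=np.array(s["eef_rot"]);print(s["tcp_pos"],s["joint_pos"].round(1),"phi",np.degrees(np.arctan2(np.hypot(R[0,2],R[1,2]),-R[2,2])))
E
```

```text
t=40.1 at [ 579.3 -195.6  133.2] yaw 5.4 w 31.9 F [-0.6 -0.  -1.1]
move [-0.296 -0.142  0.37 ] [-0.054  0.003 -0.003] | mm 99 deg 3 rows>=1.6
[ 579.3248711  -195.56156511  133.24998222] [ 32.4  30.1 -16.  126.6 -59.8   6.3  -5.3] phi 25.01407617161358
```

Run:
```python
from seq import *
y,yaw=-166,5.6
seq([((555,-175,100),yaw,15),((545,y,80),yaw,8),((545,y,80),yaw,5),((545,y,80),yaw,5)],-1)
```

```text
-1, -0.187, -0.102, 0.204, -0.054, -0.163, 0.002,
-1, -0.282, -0.148, 0.276, -0.054, -0.28, 0.005,
-1, -0.286, -0.148, 0.274, -0.054, -0.33, 0.007,
-1, -0.286, -0.148, 0.274, -0.054, -0.33, 0.007,
```

Emit:
play_rows:
  moves: [-1, -0.187, -0.102, 0.204, -0.054, -0.163, 0, -1, -0.282, -0.148, 0.276, -0.054, -0.28, 0.005, -1, -0.286, -0.148, 0.274, -0.054, -0.33, 0.007, -1, -0.286, -0.148, 0.274, -0.054, -0.33, 0.007, -1, -0.286, -0.148, 0.274, -0.054, -0.33, 0.007]

```text
clock: 40.7
tcp_pos: [547.9, -162.3, 60.3]
eef_rot: [[0.991, 0.103, 0.084], [0.103, -0.995, 0.009], [0.085, 0.0, -0.996]]
contact_force: [0.0, -0.4, -1.0]
gripper_width: 0.342
```

```bash
cat > st.py <<'E'
from rig import bot
import numpy as np
s=bot.read_state();R=np.array(s["eef_rot"]);p=np.array(s["tcp_pos"])
a=np.arctan2(R[1,0],R[0,0]);phi=np.degrees(np.arctan2(R[2,0],np.hypot(R[0,0],R[1,0])))
print("t",s["clock"],"G",(p-19*R[:,2]).round(1),"yaw %.1f phi %.1f"%(np.degrees(a),phi),"J",s["joint_pos"].round(1),"F",s["contact_force"].round(1),"w",round(93*s["gripper_width"],1))
E
python3 st.py;python3 tl.py 545 -166 70 5.6 12
```

```text
t 40.7 G [ 546.3 -162.5   79.3] yaw 5.9 phi 4.9 J [ -4.6  38.3  24.3 123.5 -46.9  22.8 -25.8] F [ 0.  -0.4 -1. ] w 31.8
t=40.7 at [ 547.9 -162.3   60.3] yaw 5.9 w 31.8 F [ 0.  -0.4 -1. ]
move [-0.001  0.017  0.045] [-0.001  0.119  0.005] | mm 10 deg 7 rows>=0.7
```

Emit:
play_rows:
  moves: [-1, 0, 0.017, 0.045, 0, 0.12, 0.005, -1, 0, 0.017, 0.045, 0, 0.12, 0.005, -1, 0, 0.017, 0.045, 0, 0.12, 0.005]

```text
clock: 41.08
tcp_pos: [548.4, -166.1, 51.6]
eef_rot: [[0.973, 0.096, 0.208], [0.094, -0.995, 0.022], [0.209, -0.002, -0.978]]
contact_force: [-0.9, 0.2, -0.2]
gripper_width: 0.34
```

```bash
python3 st.py;python3 tl.py 545 -166 60 5.6 18
```

```text
t 41.075 G [ 544.5 -166.6   70.2] yaw 5.5 phi 12.1 J [ 10.   36.1   5.2 127.8 -56.1   8.6 -15.5] F [-0.9  0.2 -0.2] w 31.6
t=41.1 at [ 548.4 -166.1   51.6] yaw 5.5 w 31.6 F [-0.9  0.2 -0.2]
move [ 0.002 -0.002  0.05 ] [-0.002  0.099 -0.002] | mm 10 deg 6 rows>=0.6
```

Run:
```python
from seq import *
seq([((546,-166,58),5.6,11.5),((548,-166,48),5.6,11),((550,-166,45),5.6,11),((550,-166,45),5.6,11)],-1)
```

```text
-1, -0.006, -0.002, 0.061, -0.002, -0.009, -0.002,
-1, -0.008, -0.001, 0.112, -0.002, -0.018, -0.002,
-1, -0.001, 0, 0.129, -0.002, -0.018, -0.002,
-1, -0.001, 0, 0.129, -0.002, -0.018, -0.002,
```

Emit:
play_rows:
  moves: [-1, -0.006, 0, 0.061, 0, -0.009, 0, -1, -0.008, 0, 0.112, 0, -0.018, 0, -1, 0, 0, 0.129, 0, -0.018, 0, -1, 0, 0, 0.129, 0, -0.018, 0]

```text
clock: 41.58
tcp_pos: [554.0, -165.2, 25.7]
eef_rot: [[0.977, 0.097, 0.189], [0.095, -0.995, 0.021], [0.19, -0.002, -0.982]]
contact_force: [-0.1, 0.4, -1.2]
gripper_width: 0.344
```

```bash
python3 st.py
python3 - <<'E'
from h import *
c=snap("side","24");crop(c,"s24",250,170,390,285,5)
c=snap("top","24");crop(c,"t24",270,100,390,215,5)
E
```

```text
t 41.575 G [ 550.4 -165.6   44.4] yaw 5.5 phi 10.9 J [ 10.6  39.    3.6 126.8 -57.    7.1 -14.9] F [-0.1  0.4 -1.2] w 32.0
```

View pics/s24.png

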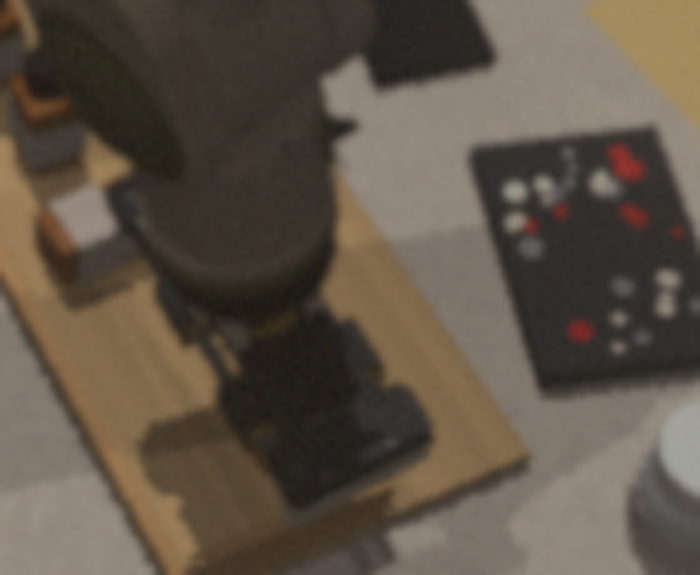

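Run:
```python
from seq import *
seq([((550,-166,42),5.6,11),((549.5,-166,41),5.6,11)],-1)
```

```text
-1, -0.004, 0.001, 0.014, -0.002, 0, -0.002,
-1, -0.007, 0.001, 0.019, -0.002, 0, -0.002,
```

Emit:
play_rows:
  moves: [-1, -0.003, 0, 0.01, 0, 0, 0, -1, -0.006, 0, 0.017, 0, 0, 0]

```text
clock: 41.92
tcp_pos: [553.7, -165.5, 23.4]
eef_rot: [[0.977, 0.097, 0.191], [0.094, -0.995, 0.021], [0.192, -0.002, -0.981]]
contact_force: [-4.8, 1.6, 22.3]
gripper_width: 0.345
```

```bash
python3 st.py
```

```text
t 41.925 G [ 550.1 -165.9   42.1] yaw 5.5 phi 11.1 J [ 11.2  39.2   2.9 126.9 -58.    6.4 -13.9] F [-4.8  1.6 22.3] w 32.1
```

Run:
```python
from seq import *
d=np.array([np.cos(np.radians(5.5)),np.sin(np.radians(5.5)),0])
G=np.array([550.1,-165.9,42.1])
f=lambda a,b:G+d*a+[0,0,b]
seq([(f(0,0),5.5,11),(f(0,0),5.5,11),(f(-4.4,-1.5),5.5,11),(f(-8,-3.2),5.5,10.5),(f(-11,-5),5.5,10),(f(-11.5,-5.5),5.5,10)],-1)
```

```text
-1, 0, 0, -0, -0.002, -0.001, 0,
-1, 0, 0, -0, -0.002, -0.001, 0,
-1, -0.023, 0, 0.003, -0.002, -0.001, 0,
-1, -0.043, 0, 0.008, -0.002, -0.009, 0,
-1, -0.06, 0, 0.014, -0.002, -0.018, 0,
-1, -0.063, 0, 0.016, -0.002, -0.018, 0,
```

Emit:
play_rows:
  moves: [-1, 0, 0, 0, 0, 0, 0, -1, 0, 0, 0, 0, 0, 0, -1, -0.012, 0, 0.001, 0, 0, 0, -1, -0.023, 0, 0.003, 0, 0, 0, -1, -0.043, 0, 0.008, 0, -0.009, 0, -1, -0.06, 0, 0.014, 0, -0.018, 0, -1, -0.063, 0, 0.016, 0, -0.018, 0]
  force: 5

```text
clock: 42.8
tcp_pos: [541.6, -166.8, 17.7]
eef_rot: [[0.98, 0.096, 0.171], [0.094, -0.995, 0.018], [0.172, -0.002, -0.985]]
contact_force: [-0.3, -0.9, 4.7]
gripper_width: 0.345
```

```bash
python3 st.py
python3 - <<'E'
from h import *
c=snap("top","25");cv2.imwrite("pics/t25.png",c["img"])
E
```

```text
t 42.8 G [ 538.4 -167.1   36.4] yaw 5.5 phi 9.9 J [ 10.9  39.6   3.7 127.7 -59.5   6.6 -12.1] F [-0.3 -0.9  4.7] w 32.1
```

View pics/t25.png

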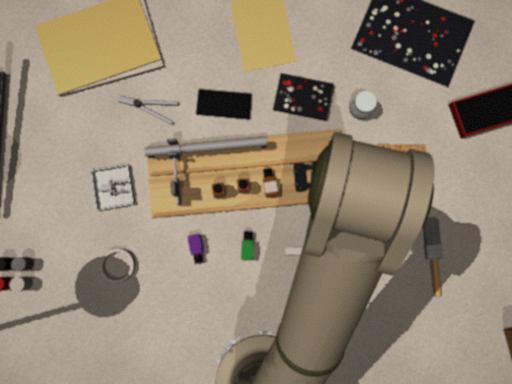

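Emit:
play_rows:
  moves: [-0.1, 0, 0, 0, 0, 0, 0, -0.1, 0, 0, 0, 0, 0, 0, -0.1, 0, 0, 0, 0, 0, 0, -0.1, 0, 0, -0.2, 0, 0, 0, -0.1, 0, 0, -0.5, 0, 0, 0, -0.1, 0, 0, -0.9, 0, 0, 0, -0.1, 0, 0, -0.9, 0, 0, 0]

```text
clock: 43.72
tcp_pos: [511.0, -170.4, 198.2]
eef_rot: [[0.98, 0.096, 0.175], [0.094, -0.995, 0.018], [0.176, -0.001, -0.984]]
contact_force: [1.0, 0.7, -1.3]
gripper_width: 0.453
```

```bash
python3 st.py
python3 - <<'E'
from h import *
c=snap("side","26");crop(c,"s26",250,170,390,285,5)
c=snap("top","26");crop(c,"t26",270,100,390,215,5)
E
```

```text
t 43.725 G [ 507.7 -170.7  216.9] yaw 5.5 phi 10.1 J [-13.2  23.9  38.6 125.6 -38.8  31.8 -30. ] F [ 1.   0.7 -1.3] w 42.1
```

View pics/s26.png

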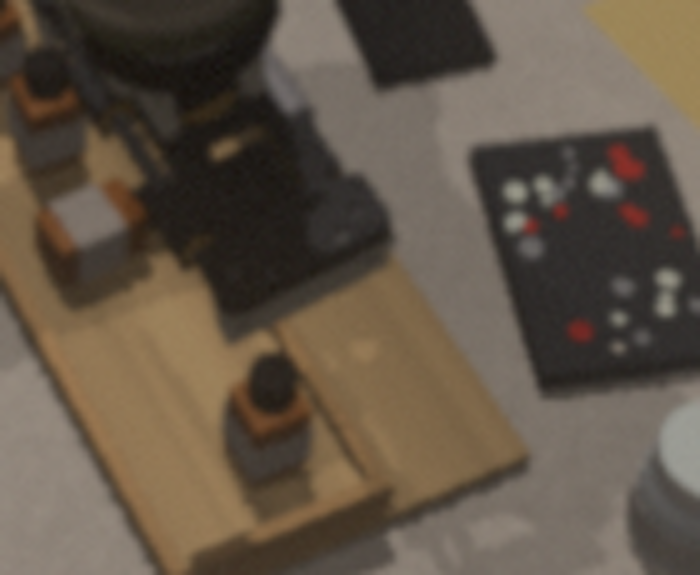

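Run:
```python
from seq import *
seq([((507,-120,220),7,0),((505,-60,200),9,-12),((502.1,-18.4,180),9,-22),((502.1,-18.4,160),9,-32),((502.1,-18.4,150),9,-42),((502.1,-18.4,150),9,-50),((502.1,-18.4,150),9,-50)],0)
```

```text
0, 0.006, -0.25, -0.019, 0.001, -0.169, -0.024,
0, -0.012, -0.549, 0.077, -0.002, -0.369, -0.058,
0, -0.039, -0.756, 0.169, -0.007, -0.536, -0.058,
0, -0.07, -0.755, 0.258, -0.012, -0.702, -0.057,
0, -0.09, -0.754, 0.295, -0.017, -0.869, -0.057,
0, -0.097, -0.754, 0.284, -0.021, -1.002, -0.056,
0, -0.097, -0.754, 0.284, -0.021, -1.002, -0.056,
```

Emit:
play_rows:
  moves: [0, 0.006, -0.25, -0.02, 0, -0.169, -0.024, 0, -0.012, -0.549, 0.077, 0, -0.369, -0.058, 0, -0.039, -0.756, 0.169, -0.007, -0.536, -0.058, 0, -0.07, -0.755, 0.258, -0.012, -0.702, -0.057, 0, -0.09, -0.754, 0.295, -0.017, -0.869, -0.057, 0, -0.097, -0.754, 0.284, -0.021, -1, -0.056, 0, -0.097, -0.754, 0.284, -0.021, -1, -0.056]

```text
clock: 44.7
tcp_pos: [487.4, -20.4, 133.8]
eef_rot: [[0.633, 0.157, -0.758], [0.102, -0.988, -0.119], [-0.768, -0.002, -0.641]]
contact_force: [0.4, -0.8, 0.3]
gripper_width: 0.499
```

```bash
python3 st.py
python3 - <<'E'
from h import *
c=snap("side","27");crop(c,"s27",210,120,350,235,5)
c=snap("top","27");crop(c,"t27",205,90,325,205,5)
E
python3 bov.py 27 514,-16.5,9
```

```text
t 44.7 G [501.8 -18.1 146. ] yaw 9.2 phi -50.2 J [-29.   56.6  42.1  97.5 -16.8  87.1 -58.3] F [ 0.4 -0.8  0.3] w 46.4
```

View pics/s27.png

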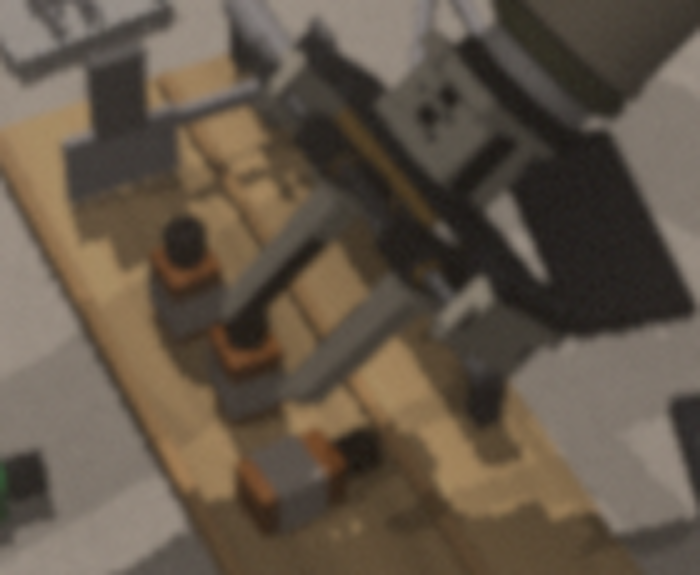

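View pics/t27.png

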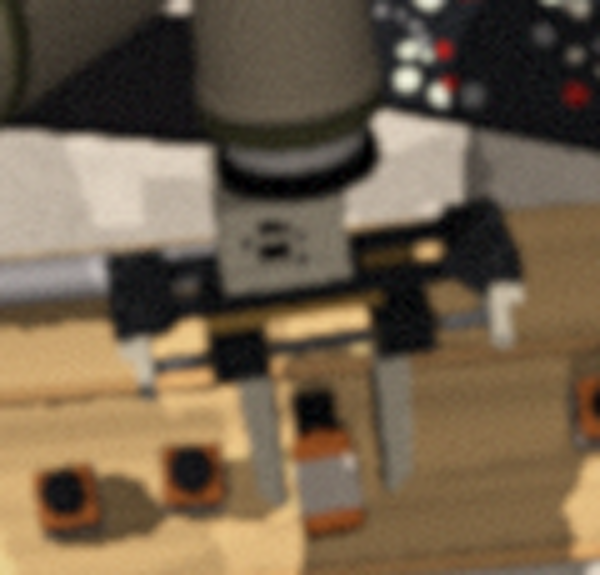

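View pics/bo_top.png

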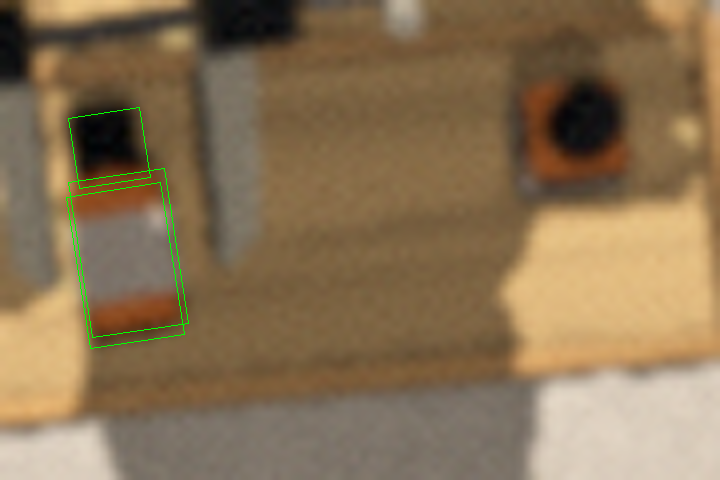

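Run:
```python
from seq import *
seq([((502.1,-18.4,z),9,-50) for z in(115,85,60,60)],0)
```

```text
0, 0.131, -0.001, 0.107, -0.002, -0.003, -0,
0, 0.246, -0.001, 0.204, -0.002, -0.003, -0,
0, 0.341, -0.001, 0.284, -0.002, -0.003, -0,
0, 0.341, -0.001, 0.284, -0.002, -0.003, -0,
```

Emit:
play_rows:
  moves: [0, 0.131, 0, 0.107, 0, 0, 0, 0, 0.246, 0, 0.204, 0, 0, 0, 0, 0.341, 0, 0.284, 0, 0, 0, 0, 0.341, 0, 0.284, 0, 0, 0]

```text
clock: 45.3
tcp_pos: [487.1, -20.7, 47.4]
eef_rot: [[0.637, 0.155, -0.755], [0.101, -0.988, -0.117], [-0.764, -0.002, -0.645]]
contact_force: [-0.0, -0.5, -0.2]
gripper_width: 0.502
```

```bash
python3 st.py
python3 - <<'E'
from seq import *
seq([((502.1,-18.4,z),9,-50) for z in(50,42,36,34,34)],0)
from h import *
c=snap("side","28");crop(c,"s28",210,120,350,235,5)
E
```

```text
t 45.3 G [501.4 -18.5  59.6] yaw 9.0 phi -49.9 J [-27.7  62.7  39.4  98.  -20.4  80.8 -58. ] F [-0.  -0.5 -0.2] w 46.6
0, 0.039, 0, 0.028, -0.002, -0.002, 0,
0, 0.069, 0, 0.054, -0.002, -0.002, 0,
0, 0.092, 0, 0.073, -0.002, -0.002, 0,
0, 0.1, 0, 0.08, -0.002, -0.002, 0,
0, 0.1, 0, 0.08, -0.002, -0.002, 0,
```

View pics/s28.png

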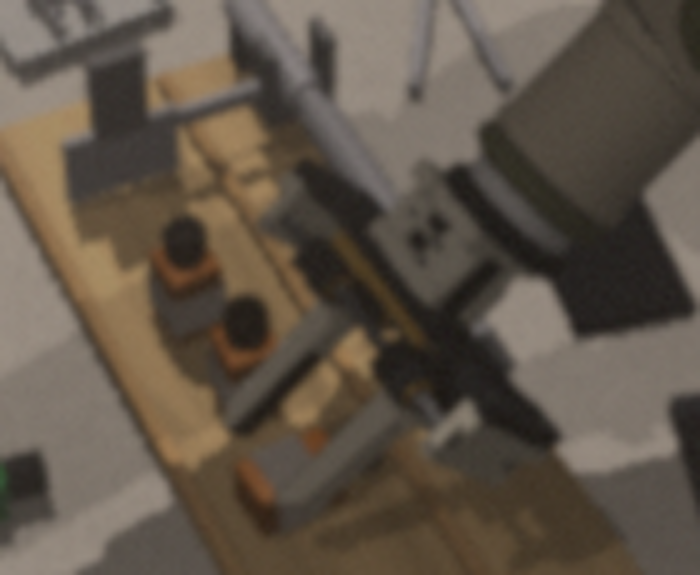

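Clear of ink4 and the rod. Down the rest, watching the force.

Emit:
play_rows:
  moves: [0, 0.039, 0, 0.028, 0, 0, 0, 0, 0.069, 0, 0.054, 0, 0, 0, 0, 0.092, 0, 0.073, 0, 0, 0, 0, 0.1, 0, 0.08, 0, 0, 0, 0, 0.1, 0, 0.08, 0, 0, 0]

```text
clock: 45.98
tcp_pos: [488.2, -21.0, 22.6]
eef_rot: [[0.637, 0.155, -0.755], [0.101, -0.988, -0.118], [-0.764, -0.001, -0.645]]
contact_force: [0.0, -0.6, 0.9]
gripper_width: 0.499
```

Emit:
play_rows:
  moves: [-1, 0, 0, 0, 0, 0, 0, -1, 0, 0, 0, 0, 0, 0, -1, 0, 0, 0, 0, 0, 0, -1, 0, 0, 0, 0, 0, 0, -1, 0, 0, 0, 0, 0, 0]
  force: 25

```text
clock: 46.6
tcp_pos: [488.3, -21.0, 22.7]
eef_rot: [[0.637, 0.155, -0.755], [0.1, -0.988, -0.118], [-0.764, -0.001, -0.645]]
contact_force: [1.3, -0.4, 1.6]
gripper_width: 0.341
```

```bash
python3 st.py
python3 - <<'E'
from seq import *
seq([((502,-18.4,48),9,-50),((502,-22,68),9,-48),((508,-30,85),8,-40),((515,-42,95),8,-31),((522,-55,95),7,-22),((530,-70,95),6,-12),((538,-82,90),5.6,-3),((538,-82,90),5.6,0)],-1)
E
```

```text
t 46.6 G [502.6 -18.8  35. ] yaw 9.0 phi -49.8 J [-27.3  64.6  38.7  97.7 -21.4  79.3 -57.9] F [ 1.3 -0.4  1.6] w 31.7
-1, -0.052, -0.002, -0.04, -0.002, -0.003, -0,
-1, -0.127, 0.015, -0.102, -0.002, 0.03, -0,
-1, -0.163, 0.058, -0.176, 0.01, 0.164, 0.011,
-1, -0.171, 0.123, -0.232, 0.009, 0.314, 0.012,
-1, -0.141, 0.193, -0.256, 0.018, 0.464, 0.026,
-1, -0.109, 0.273, -0.287, 0.025, 0.63, 0.043,
-1, -0.06, 0.339, -0.304, 0.025, 0.78, 0.051,
-1, -0.057, 0.339, -0.307, 0.023, 0.83, 0.052,
```

Emit:
play_rows:
  moves: [-1, -0.052, 0, -0.04, 0, 0, 0, -1, -0.127, 0.015, -0.102, 0, 0.03, 0, -1, -0.163, 0.058, -0.176, 0.01, 0.164, 0.011, -1, -0.171, 0.123, -0.232, 0.009, 0.314, 0.012, -1, -0.141, 0.193, -0.256, 0.018, 0.464, 0.026, -1, -0.109, 0.273, -0.287, 0.025, 0.63, 0.043, -1, -0.06, 0.339, -0.304, 0.025, 0.78, 0.051, -1, -0.057, 0.339, -0.307, 0.023, 0.83, 0.052]

```text
clock: 47.6
tcp_pos: [536.7, -83.5, 72.6]
eef_rot: [[0.996, 0.094, 0.004], [0.094, -0.996, -0.0], [0.004, 0.0, -1.0]]
contact_force: [-0.1, 1.4, -0.8]
gripper_width: 0.343
```

```bash
python3 st.py
python3 - <<'E'
from seq import *
seq([((540,-86,82),5.6,4),((542,-88,75),5.6,8),((542,-90,70),5.6,11.5),((542,-90,70),5.6,11.5),((542,-90,70),5.6,11.5)],-1)
E
python3 -c "
from rk import *
print(inv([542,-90,0]))"
```

```text
t 47.6 G [536.6 -83.5  91.6] yaw 5.4 phi 0.2 J [-18.3  38.5  32.  123.8 -43.1  28.9 -37.6] F [-0.1  1.4 -0.8] w 31.9
-1, 0.022, 0.014, 0.048, 0.001, 0.063, -0.003,
-1, 0.037, 0.025, 0.082, 0.001, 0.13, -0.003,
-1, 0.042, 0.035, 0.106, 0.001, 0.188, -0.003,
-1, 0.042, 0.035, 0.106, 0.001, 0.188, -0.003,
-1, 0.042, 0.035, 0.106, 0.001, 0.188, -0.003,
[  23.65189853 -118.47344722    0.        ]
```

Emit:
play_rows:
  moves: [-1, 0.022, 0.014, 0.048, 0, 0.063, 0, -1, 0.037, 0.025, 0.082, 0, 0.13, 0, -1, 0.042, 0.035, 0.106, 0, 0.188, 0, -1, 0.042, 0.035, 0.106, 0, 0.188, 0, -1, 0.042, 0.035, 0.106, 0, 0.188, 0]

```text
clock: 48.22
tcp_pos: [547.2, -91.5, 52.5]
eef_rot: [[0.976, 0.09, 0.2], [0.089, -0.996, 0.015], [0.2, 0.003, -0.98]]
contact_force: [1.3, 0.3, -1.3]
gripper_width: 0.341
```

```bash
python3 st.py
python3 - <<'E'
from seq import *
seq([((543,-90,60),5.6,11),((543,-90,50),5.6,11),((543,-90,47),5.6,11),((543,-90,47),5.6,11)],-1)
E
```

```text
t 48.225 G [543.4 -91.8  71.1] yaw 5.2 phi 11.6 J [  0.7  35.4   5.8 130.2 -59.9   6.1 -20.5] F [ 1.3  0.3 -1.3] w 31.8
-1, -0.013, -0.01, 0.054, 0.004, -0.009, -0.006,
-1, -0.023, -0.01, 0.103, 0.004, -0.009, -0.006,
-1, -0.026, -0.01, 0.118, 0.004, -0.009, -0.006,
-1, -0.026, -0.01, 0.118, 0.004, -0.009, -0.006,
```

Emit:
play_rows:
  moves: [-1, -0.013, -0.01, 0.054, 0, -0.01, -0.006, -1, -0.023, -0.01, 0.1, 0, -0.015, -0.006, -1, -0.026, -0.01, 0.115, 0, -0.015, -0.006, -1, -0.026, -0.01, 0.115, 0, -0.015, -0.006]

```text
clock: 48.72
tcp_pos: [549.7, -90.3, 32.8]
eef_rot: [[0.98, 0.097, 0.175], [0.096, -0.995, 0.015], [0.176, 0.002, -0.984]]
contact_force: [0.5, -0.2, -1.1]
gripper_width: 0.343
```

```bash
python3 st.py
```

```text
t 48.725 G [546.3 -90.5  51.5] yaw 5.6 phi 10.1 J [  0.5  37.7   5.9 129.3 -59.9   6.1 -20.3] F [ 0.5 -0.2 -1.1] w 31.9
```

Run:
```python
from seq import *
seq([((551,-90,50),5.6,9.5),((552,-90,47),5.6,9.5),((552,-90,47),5.6,9.5)],-1)
```

```text
-1, 0.021, -0.001, 0.012, 0.002, -0.01, 0,
-1, 0.023, -0, 0.027, 0.002, -0.01, 0,
-1, 0.023, -0, 0.027, 0.002, -0.01, 0,
```

Emit:
play_rows:
  moves: [-1, 0.023, -0.002, 0.012, 0, -0.01, 0, -1, 0.026, -0.002, 0.028, 0, -0.01, 0, -1, 0.026, -0.002, 0.028, 0, -0.01, 0]

```text
clock: 49.1
tcp_pos: [555.5, -89.3, 28.0]
eef_rot: [[0.982, 0.097, 0.165], [0.096, -0.995, 0.014], [0.165, 0.002, -0.986]]
contact_force: [0.2, 0.3, -0.5]
gripper_width: 0.344
```

```bash
python3 st.py
```

```text
t 49.1 G [552.4 -89.5  46.8] yaw 5.6 phi 9.5 J [ -1.2  38.6   7.9 128.4 -59.2   7.6 -21.3] F [ 0.2  0.3 -0.5] w 31.9
```

Run:
```python
from seq import *
seq([((552.4,-89.5,45),5.6,9.5),((552,-89.5,44.3),5.6,9.5)],-1)
```

```text
-1, -0.001, -0, 0.009, 0.002, -0, 0,
-1, -0.004, -0.001, 0.012, 0.002, -0, 0,
```

Emit:
play_rows:
  moves: [-1, -0.001, 0, 0.009, 0, 0, 0, -1, -0.003, 0, 0.012, 0, 0, 0]

```text
clock: 49.35
tcp_pos: [555.1, -89.5, 25.5]
eef_rot: [[0.982, 0.097, 0.165], [0.096, -0.995, 0.014], [0.165, 0.002, -0.986]]
contact_force: [-0.4, -0.7, -1.4]
gripper_width: 0.343
```

```bash
python3 st.py;  python3 - <<'E'
from seq import *
d=np.array([np.cos(np.radians(5.6)),np.sin(np.radians(5.6)),0])
from rig import bot
s=bot.read_state();R=np.array(s["eef_rot"]);G=np.array(s["tcp_pos"])-19*R[:,2]
e=lambda b:np.array([-25*np.cos(b)+26*np.sin(b),25*np.sin(b)+26*np.cos(b)])
b0=np.radians(30.5);L=[]
for b in (30.5,30.5,25,19,13,7,3,1):
    q=e(np.radians(b))-e(b0);L.append((G+d*q[0]+[0,0,q[1]],5.6,9.5));print(q)
seq(L,-1)
E
```

```text
t 49.35 G [551.9 -89.7  44.3] yaw 5.6 phi 9.5 J [ -0.6  38.8   7.1 128.4 -59.3   7.  -21.2] F [-0.4 -0.7 -1.4] w 31.9
[0. 0.]
[0. 0.]
[-3.3248883  -0.96135824]
[-6.8284608  -2.36813042]
[-10.16579263  -4.1334192 ]
[-13.30031929  -6.23788372]
[-15.26027193  -7.81805044]
[-16.19769824  -8.65846701]
-1, -0, -0, -0, 0.002, -0, -0,
-1, -0, -0, -0, 0.002, -0, -0,
-1, -0.017, -0, 0.002, 0.002, -0, -0,
-1, -0.036, -0, 0.006, 0.002, -0, -0,
-1, -0.054, -0, 0.012, 0.002, -0, -0,
-1, -0.071, -0, 0.02, 0.002, -0, -0,
-1, -0.082, -0, 0.026, 0.002, -0, -0,
-1, -0.087, -0, 0.029, 0.002, -0, -0,
```

Not touching yet; step down by 1 mm.

Emit:
play_rows:
  moves: [-1, 0, 0, 0.006, 0, 0, 0, -1, 0, 0, 0.006, 0, 0, 0]

```text
clock: 49.6
tcp_pos: [555.1, -89.5, 24.9]
eef_rot: [[0.982, 0.097, 0.165], [0.096, -0.995, 0.014], [0.166, 0.002, -0.986]]
contact_force: [-3.1, 1.3, 8.2]
gripper_width: 0.34
```

Emit:
play_rows:
  moves: [-1, 0, 0, 0.005, 0, 0, 0, -1, 0, 0, 0.005, 0, 0, 0]

```text
clock: 49.85
tcp_pos: [555.2, -89.5, 24.8]
eef_rot: [[0.981, 0.096, 0.166], [0.095, -0.995, 0.015], [0.167, 0.001, -0.986]]
contact_force: [-4.6, 0.6, 11.9]
gripper_width: 0.344
```

Emit:
play_rows:
  moves: [-1, -0.004, 0, 0, 0, 0, 0, -1, -0.008, 0, 0.001, 0, 0, 0, -1, -0.017, 0, 0.002, 0, 0, 0, -1, -0.036, 0, 0.006, 0, 0, 0, -1, -0.054, 0, 0.012, 0, 0, 0, -1, -0.071, 0, 0.019, 0, 0, 0, -1, -0.082, 0, 0.025, 0, 0, 0, -1, -0.086, 0, 0.028, 0, 0, 0]
  force: 5

```text
clock: 50.85
tcp_pos: [543.0, -91.9, 21.8]
eef_rot: [[0.983, 0.097, 0.154], [0.096, -0.995, 0.018], [0.155, -0.003, -0.988]]
contact_force: [0.8, 1.5, 4.5]
gripper_width: 0.343
```

```bash
python3 st.py
python3 - <<'E'
from h import *
c=snap("side","30");cv2.imwrite("pics/s30.png",c["img"]);crop(c,"s30c",230,150,350,265,5)
c=snap("top","30");crop(c,"t30",225,130,345,215,6)
E
```

```text
t 50.85 G [540.1 -92.2  40.6] yaw 5.5 phi 8.9 J [  0.9  38.8   5.6 129.4 -59.9   6.1 -20.1] F [0.8 1.5 4.5] w 31.9
```

View pics/s30c.png

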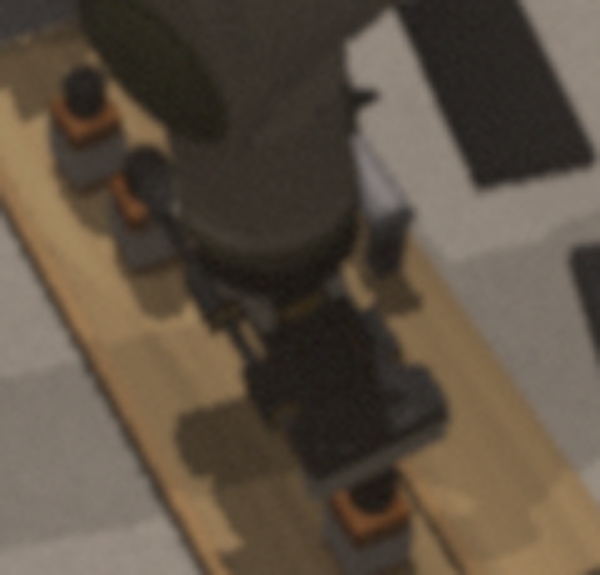

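View pics/t30.png

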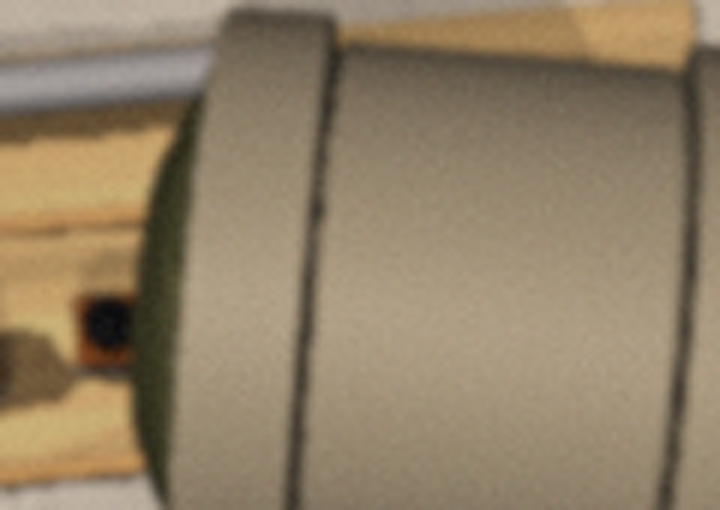

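Run:
```python
from seq import *
d=np.array([np.cos(np.radians(5.6)),np.sin(np.radians(5.6)),0])
G=np.array([551.9,-89.7,43.7])
L=[(G+d*a+[0,0,b],5.6,f) for a,b,f in [(-12,-4.5,7),(-13.3,-6.2,5),(-15,-7.6,4),(-15.8,-8.3,4),(-15.8,-8.3,4)]]
seq(L,-1)
```

```text
-1, -0.004, -0.006, 0.007, -0.002, -0.032, -0.001,
-1, -0.015, -0.006, 0.014, -0.002, -0.066, -0.001,
-1, -0.026, -0.006, 0.019, -0.002, -0.082, -0.001,
-1, -0.031, -0.006, 0.022, -0.002, -0.082, -0.001,
-1, -0.031, -0.006, 0.022, -0.002, -0.082, -0.001,
```

Emit:
play_rows:
  moves: [-1, -0.004, -0.006, 0.007, 0, -0.032, 0, -1, -0.015, -0.006, 0.014, 0, -0.066, 0, -1, -0.026, -0.006, 0.019, 0, -0.082, 0, -1, -0.031, -0.006, 0.022, 0, -0.082, 0, -1, -0.031, -0.006, 0.022, 0, -0.082, 0]

```text
clock: 51.58
tcp_pos: [537.1, -91.1, 16.3]
eef_rot: [[0.993, 0.097, 0.069], [0.096, -0.995, 0.01], [0.07, -0.003, -0.998]]
contact_force: [0.6, -0.8, 0.9]
gripper_width: 0.339
```

```bash
python3 st.py
```

```text
t 51.575 G [535.8 -91.3  35.3] yaw 5.5 phi 4.0 J [ -8.1  41.2  18.4 127.2 -55.3  15.8 -25.2] F [ 0.6 -0.8  0.9] w 31.5
```

Emit:
play_rows:
  moves: [-1, 0, 0, 0.007, 0, 0, 0, -1, 0, 0, 0.01, 0, 0, 0]

```text
clock: 51.82
tcp_pos: [536.5, -91.2, 14.3]
eef_rot: [[0.993, 0.096, 0.069], [0.096, -0.995, 0.01], [0.069, -0.004, -0.998]]
contact_force: [-2.5, -1.2, 5.5]
gripper_width: 0.344
```

```bash
python3 st.py
python3 - <<'E'
from h import *
c=snap("side","31");crop(c,"s31",260,185,330,245,9)
E
```

```text
t 51.825 G [535.2 -91.4  33.2] yaw 5.5 phi 4.0 J [ -7.8  41.3  17.9 127.2 -55.4  15.4 -25.1] F [-2.5 -1.2  5.5] w 32.0
```

View pics/s31.png

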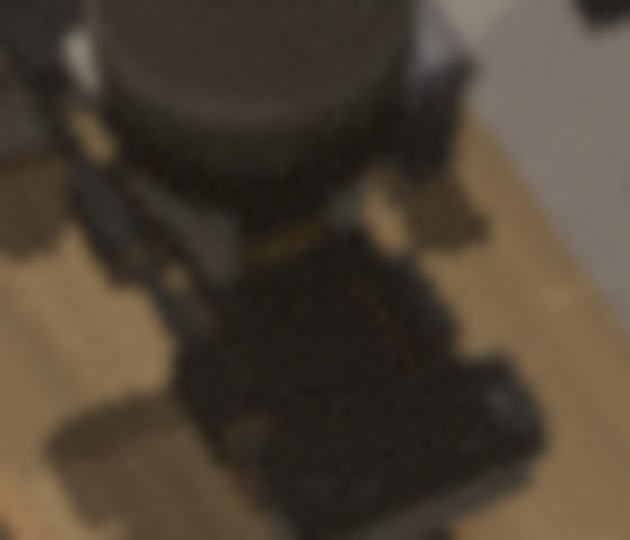

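Emit:
play_rows:
  moves: [-0.1, 0, 0, -0.005, 0, 0, 0, -0.1, 0, 0, -0.005, 0, 0, 0, -0.1, 0, 0, -0.005, 0, 0, 0, -0.1, 0, 0, -0.005, 0, 0, 0]

```text
clock: 52.38
tcp_pos: [536.4, -91.1, 15.2]
eef_rot: [[0.993, 0.096, 0.069], [0.096, -0.995, 0.01], [0.069, -0.004, -0.998]]
contact_force: [0.5, 0.2, 0.1]
gripper_width: 0.45
```

Emit:
play_rows:
  moves: [-0.1, 0, 0, -0.1, 0, 0, 0, -0.1, 0, 0, -0.3, 0, 0, 0, -0.1, 0, 0, -0.6, 0, 0, 0, -0.1, 0, 0, -0.9, 0, 0, 0, -0.1, 0, 0, -0.9, 0, 0, 0]

```text
clock: 53.0
tcp_pos: [525.7, -93.3, 198.3]
eef_rot: [[0.992, 0.097, 0.075], [0.096, -0.995, 0.01], [0.075, -0.003, -0.997]]
contact_force: [0.2, 0.5, -0.6]
gripper_width: 0.448
```

```bash
python3 st.py
python3 - <<'E'
from h import *
c=snap("side","32");crop(c,"s32",230,150,350,265,5)
E
```

```text
t 53.0 G [524.3 -93.5 217.3] yaw 5.5 phi 4.3 J [-27.1  27.1  45.6 122.7 -34.4  38.6 -42.6] F [ 0.2  0.5 -0.6] w 41.6
```

View pics/s32.png

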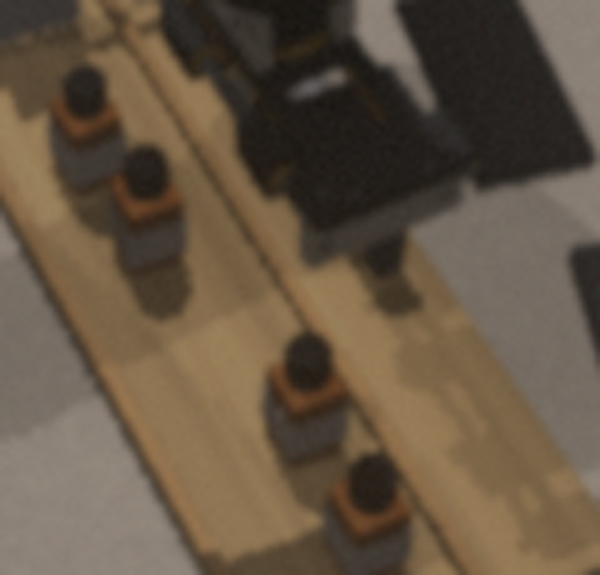

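Run:
```python
from seq import *
seq([((500,60,240),60,0)],0.4)
```

```text
0.4, -0.041, -0.771, -0.124, 0.03, -0.066, -0.906,
```

Emit:
play_rows:
  moves: [0.4, -0.04, -0.77, -0.12, 0.03, -0.066, -0.9, 0.4, -0.04, -0.77, -0.12, 0.03, -0.066, -0.9, 0.4, -0.04, -0.77, -0.12, 0.03, -0.066, -0.9, 0.4, -0.04, -0.77, -0.12, 0.03, -0.066, -0.9, 0.4, -0.04, -0.77, -0.12, 0.03, -0.066, -0.9, 0.4, -0.04, -0.77, -0.12, 0.03, -0.066, -0.9]

```text
clock: 53.8
tcp_pos: [499.8, 59.9, 219.3]
eef_rot: [[0.506, 0.862, -0.002], [0.862, -0.506, 0.001], [-0.0, -0.002, -1.0]]
contact_force: [0.4, 0.2, -0.8]
gripper_width: 0.699
```

```bash
python3 rk.py 0 200 150 95.6
```

```text
rack now [ -3.7  34.8 219.3]
[487.4 224.6 150. ]
t=53.8 at [499.8  59.9 219.3] yaw 59.6 w 65.1 F [ 0.4  0.2 -0.8]
move [ 0.679 -0.47   0.347] [-0.002 -0.    -0.6  ] | mm 179 deg 36 rows>=3.4
```

Emit:
play_rows:
  moves: [0.4, 0.68, -0.47, 0.1, 0, 0, -0.6, 0.4, 0.68, -0.47, 0.1, 0, 0, -0.6, 0.4, 0.68, -0.47, 0.2, 0, 0, -0.6, 0.4, 0.68, -0.47, 0.347, 0, 0, -0.6, 0.4, 0.68, -0.47, 0.347, 0, 0, -0.6]

```text
clock: 54.42
tcp_pos: [485.8, 224.1, 147.8]
eef_rot: [[-0.094, 0.996, -0.006], [0.996, 0.094, -0.002], [-0.001, -0.006, -1.0]]
contact_force: [1.1, -0.2, -0.5]
gripper_width: 0.699
```

```bash
python3 rk.py 0 200 92 95.6
python3 - <<'E'
from h import *
from rig import bot
s=bot.read_state();p=np.array(s["tcp_pos"]);R=np.array(s["eef_rot"])
c=snap("side","33");crop(c,"s33",195,90,295,180,7)
print((proj(c,[p,p+R[:,1]*32,p-R[:,1]*32,[p[0],p[1],120]])-[195,90])*7)
c=snap("top","33");crop(c,"t33",130,130,270,214,5)
E
```

```text
rack now [ -1.6 199.6 147.8]
[487.4 224.6  92. ]
t=54.4 at [485.8 224.1 147.8] yaw 95.4 w 65.0 F [ 1.1 -0.2 -0.5]
move [0.002 0.01  0.279] [-0.006  0.001 -0.004] | mm 56 deg 0 rows>=0.9
[[248.14598689 225.98095774]
 [323.85931512 202.50788852]
 [171.48119823 249.83380387]
 [251.86802609 278.41629578]]
```

View pics/s33.png

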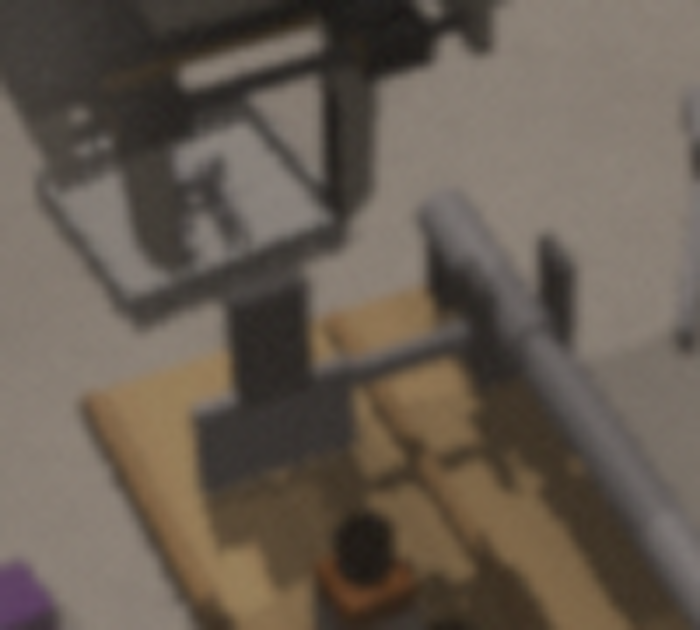

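View pics/t33.png

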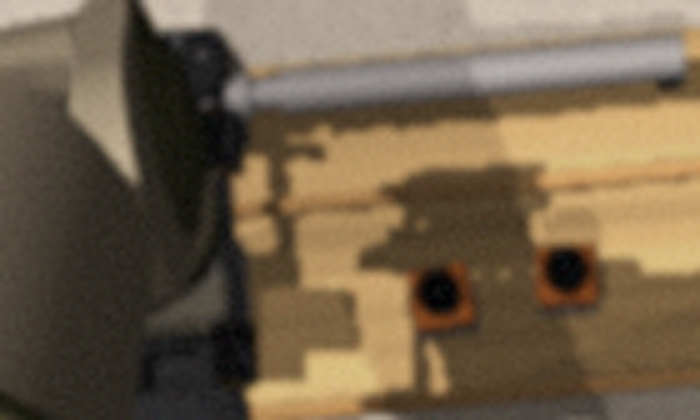

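Emit:
play_rows:
  moves: [0.4, 0.002, 0.008, 0.1, -0.006, 0, 0, 0.4, 0.002, 0.008, 0.2, -0.006, 0, 0, 0.4, 0.002, 0.008, 0.28, -0.006, 0, 0, 0.4, 0.002, 0.008, 0.284, -0.006, 0, 0, 0.4, 0.002, 0.008, 0.284, -0.006, 0, 0]

```text
clock: 55.15
tcp_pos: [489.3, 224.3, 93.8]
eef_rot: [[-0.091, 0.996, 0.004], [0.996, 0.091, 0.001], [0.0, 0.004, -1.0]]
contact_force: [0.0, 0.9, 0.2]
gripper_width: 0.703
```

Emit:
play_rows:
  moves: [-1, 0, 0, 0, 0, 0, 0, -1, 0, 0, 0, 0, 0, 0, -1, 0, 0, 0, 0, 0, 0, -1, 0, 0, 0, 0, 0, 0, -1, 0, 0, 0, 0, 0, 0]
  force: 20

```text
clock: 55.78
tcp_pos: [489.0, 224.3, 93.9]
eef_rot: [[-0.091, 0.996, 0.004], [0.996, 0.091, 0.001], [0.001, 0.004, -1.0]]
contact_force: [-2.1, -0.1, 4.4]
gripper_width: 0.361
```

```bash
python3 rk.py 0 130 92 95.6
python3 - <<'E'
from h import *
c=snap("side","34");crop(c,"s34",195,90,295,180,7)
E
```

```text
rack now [  1.6 199.5  93.9]
[494.2 155.   92. ]
t=55.8 at [489.  224.3  93.9] yaw 95.2 w 33.6 F [-2.1 -0.1  4.4]
move [-0.348 -0.006  0.009] [ 0.004 -0.001 -0.006] | mm 70 deg 0 rows>=1.1
```

View pics/s34.png

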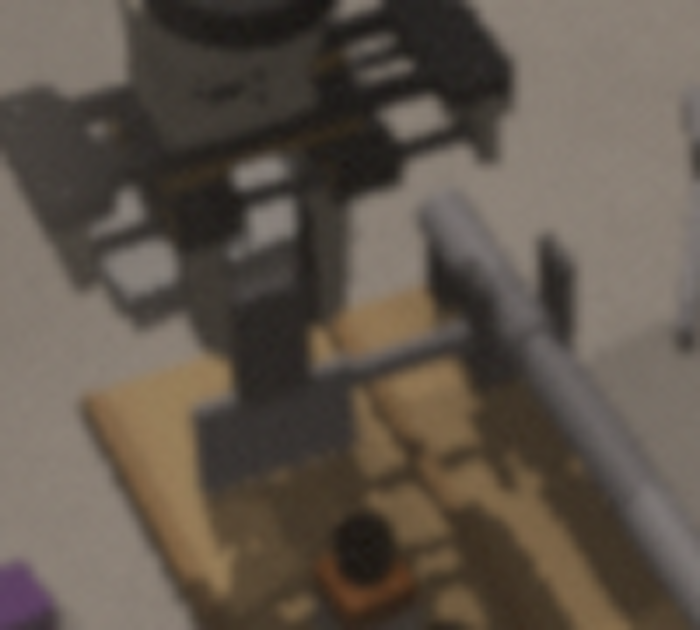

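Run:
```python
from h import *
from rk import inv
t=dict(np.load("pics/top33.npz"))
f=lambda u,v,z:inv(ray(t,130+u/5,130+v/5,z)).round(1)
print("cap",f(438,291,86),"L",f(412,300,62),"Lu",f(414,268,62),"Ll",f(417,330,62),"R",f(472,298,62))
t0=dict(np.load("pics/top11.npz"))
# plate bottom/near corner visible in top11: crop 7x
g=lambda u,v,z:inv(ray(t0,130+u/7,130+v/7,z)).round(1)
print("plate top near-end right edge",g(356,520,65),"left edge",g(326,515,65),"fin top corners",g(288,365,120),g(318,455,120),g(335,460,120))
```

```text
cap [-7.6 93.  86. ] L [ -7.8 108.3  62. ] Lu [  8.8 105.9  62. ] Ll [-23.6 107.   62. ] R [-9.6 77.3 62. ]
plate top near-end right edge [-37.6 191.8  65. ] left edge [-34.7 202.6  65. ] fin top corners [ 13.4 203.9 120. ] [-19.5 195.6 120. ] [-21.8 189.8 120. ]
```

Emit:
play_rows:
  moves: [-1, -0.05, 0, 0, 0, 0, 0, -1, -0.11, 0, 0, 0, 0, 0, -1, -0.17, 0.001, 0, 0, 0, 0, -1, -0.23, 0.001, 0, 0, 0, 0, -1, -0.29, 0.002, 0, 0, 0, 0, -1, -0.34, 0.002, 0, 0, 0, 0, -1, -0.375, 0.002, 0, 0, 0, 0, -1, -0.375, 0.002, 0, 0, 0, 0]

```text
clock: 56.82
tcp_pos: [496.4, 148.6, 93.9]
eef_rot: [[-0.09, 0.996, 0.004], [0.996, 0.09, 0.0], [-0.0, 0.004, -1.0]]
contact_force: [-1.5, -1.6, 5.0]
gripper_width: 0.364
```

```bash
python3 rk.py 0 120 92 95.6
python3 - <<'E'
from h import *
c=snap("side","35");crop(c,"s35",205,120,285,190,9)
c=snap("top","35");crop(c,"t35",150,130,270,214,5)
E
```

```text
rack now [  1.5 123.4  93.9]
[495.2 145.   92. ]
t=56.8 at [496.4 148.6  93.9] yaw 95.2 w 33.8 F [-1.5 -1.6  5. ]
move [-0.017 -0.008  0.01 ] [ 0.004  0.    -0.007] | mm 4 deg 0 rows>=0.1
```

View pics/s35.png

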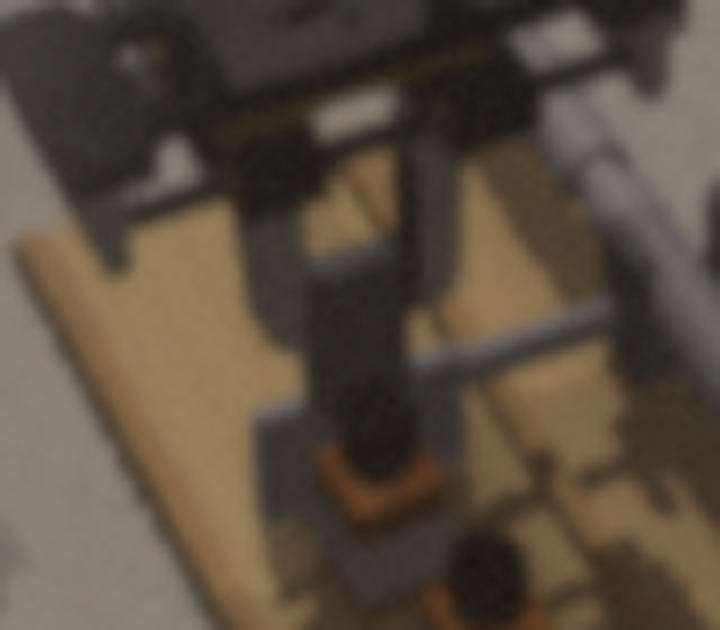

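View pics/t35.png

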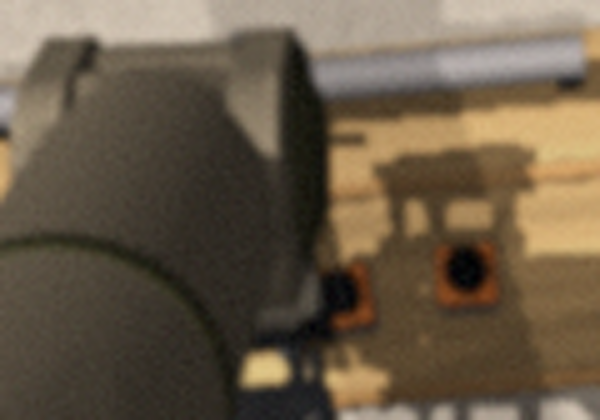

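Run:
```python
from h import *
from rk import inv,W
s=dict(np.load("pics/side35.npz"))
f=lambda u,v,z:inv(ray(s,205+u/9,120+v/9,z)).round(1)
print("plate top-left",f(255,413,65),"plate bottom-left",f(282,592,15))
print("bottle shoulder left",f(316,452,62),"front",f(370,528,62),"right",f(445,488,62))
# overlay candidate plates
k=9;im=cv2.resize(s["img"][120:190,205:285],None,fx=k,fy=k,interpolation=cv2.INTER_CUBIC)
for y,col in((119,(0,255,0)),(109,(0,0,255))):
    q=[W(a,y,z) for a,z in((-35,15),(-35,65),(35,65),(35,15))]
    p=((proj(s,q)+[1.5,0.5]-[205,120]+.5)*k).astype(int);cv2.polylines(im,[p.reshape(-1,1,2)],True,col,1)
cv2.imwrite("pics/p35.png",im)
```

```text
plate top-left [-31.2 120.   65. ] plate bottom-left [-37.3  90.8  15. ]
bottle shoulder left [-19.9 100.   62. ] front [-17.5  65.2  62. ] right [ 9.2 70.1 62. ]
```

View pics/p35.png

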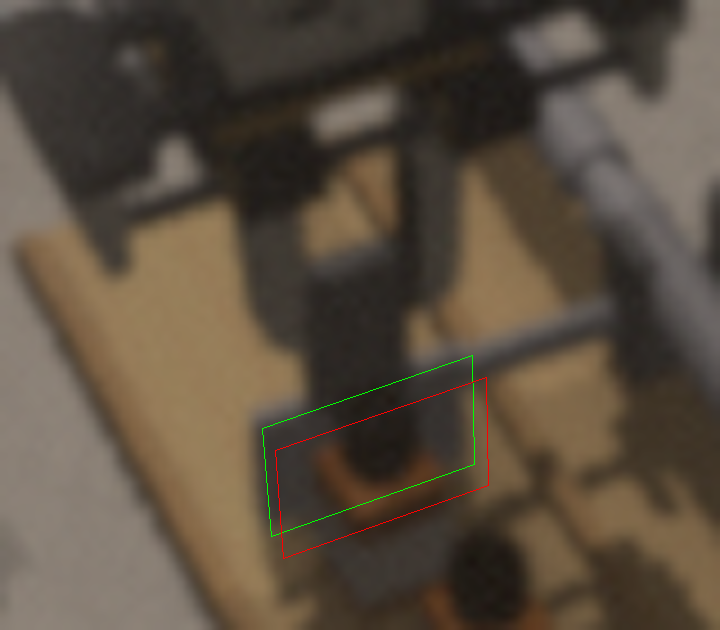

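Emit:
play_rows:
  moves: [-1, -0.015, 0, 0, 0, 0, 0, -1, -0.035, 0, 0, 0, 0, 0, -1, -0.035, 0, 0, 0, 0, 0]

```text
clock: 57.3
tcp_pos: [497.0, 142.0, 93.9]
eef_rot: [[-0.091, 0.996, 0.004], [0.996, 0.091, 0.0], [-0.0, 0.004, -1.0]]
contact_force: [-0.3, -0.1, 4.1]
gripper_width: 0.364
```

```bash
cat > trk.py <<'E'
from h import *
import sys
tag=sys.argv[1]
for n,(u0,v0,u1,v1) in dict(top=(217,180,228,200),side=(238,158,258,172)).items():
    c=snap(n,tag);a=np.load(f"pics/{n}35.npz")["img"].astype(np.float32).mean(2);b=c["img"].astype(np.float32).mean(2)
    T=a[v0:v1,u0:u1];S=b[v0-6:v1+6,u0-6:u1+6]
    r=cv2.matchTemplate(S,T,cv2.TM_CCOEFF_NORMED);_,m,_,l=cv2.minMaxLoc(r)
    x,y=l;sub=lambda p,q,s:(p-s)/(2*(p-2*q+s)) if abs(p-2*q+s)>1e-9 else 0
    dx=sub(r[y,x-1],r[y,x],r[y,x+1]) if 0<x<r.shape[1]-1 else 0;dy=sub(r[y-1,x],r[y,x],r[y+1,x]) if 0<y<r.shape[0]-1 else 0
    print(n,"shift",round(x-6+dx,2),round(y-6+dy,2),"corr",round(m,3))
    if n=="side": crop(c,"s"+tag,205,120,285,190,9)
E
python3 trk.py 36; python3 rk.py 0 115 92 95.6
```

```text
top shift 1.48 0.06 corr 0.869
side shift 0.88 1.24 corr 0.964
rack now [  1.5 116.8  93.9]
[495.7 140.1  92. ]
t=57.4 at [497.  142.   93.9] yaw 95.2 w 33.4 F [-1.1 -0.3  4.2]
move [-0.009 -0.008  0.01 ] [ 0.004  0.    -0.007] | mm 3 deg 0 rows>=0.0
```

View pics/s36.png

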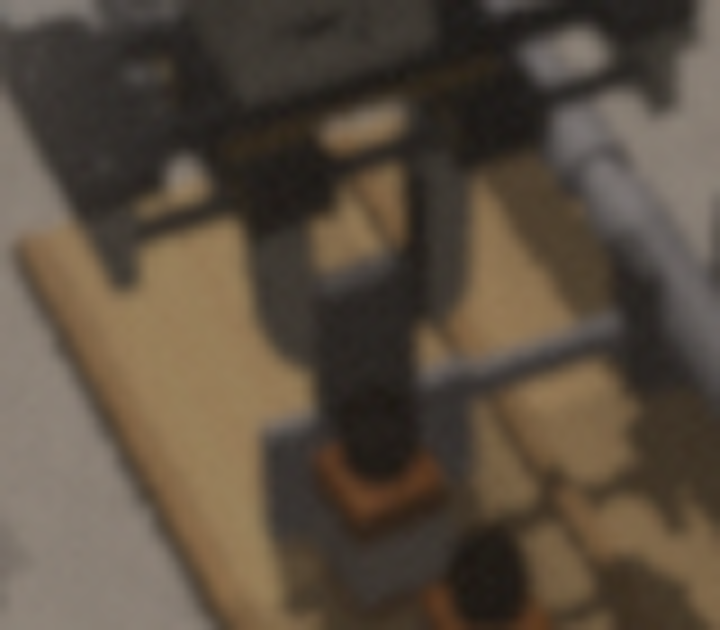

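Emit:
play_rows:
  moves: [-1, -0.01, 0, 0, 0, 0, 0, -1, -0.02, 0, 0, 0, 0, 0, -1, -0.02, 0, 0, 0, 0, 0]

```text
clock: 57.78
tcp_pos: [497.4, 137.9, 93.9]
eef_rot: [[-0.091, 0.996, 0.004], [0.996, 0.091, 0.0], [-0.0, 0.004, -1.0]]
contact_force: [-0.7, 0.5, 3.2]
gripper_width: 0.367
```

```bash
sed -i 's/top=(217,180,228,200),side=(238,158,258,172)/top=(221,180,230,200),side=(239,171,256,187)/' trk.py; python3 trk.py 37; python3 rk.py 0 115 92 95.6
python3 - <<'E'
import cv2,numpy as np
a=[np.load(f"pics/side{t}.npz")["img"][155:190,230:265] for t in("35","36","37")]
cv2.imwrite("pics/cmp.png",cv2.resize(np.hstack(a),None,fx=7,fy=7,interpolation=cv2.INTER_CUBIC))
E
```

```text
top shift 0.71 -0.05 corr 0.866
side shift 0.4 0.35 corr 0.884
rack now [  1.5 112.7  93.9]
[495.7 140.1  92. ]
t=57.9 at [497.4 137.9  93.9] yaw 95.2 w 33.9 F [-1.   0.4  4.5]
move [ 0.012 -0.008  0.01 ] [ 0.004  0.    -0.007] | mm 3 deg 0 rows>=0.1
```

View pics/cmp.png

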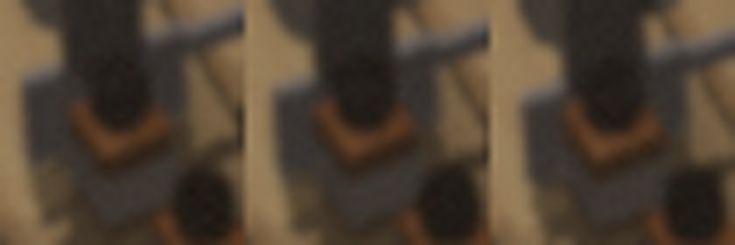

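Emit:
play_rows:
  moves: [0.3, 0, 0, 0, 0, 0, 0, 0.3, 0, 0, 0, 0, 0, 0, 0.3, 0, 0, 0, 0, 0, 0, 0.3, 0, 0, -0.2, 0, 0, 0, 0.3, 0, 0, -0.6, 0, 0, 0, 0.3, 0, 0, -0.8, 0, 0, 0, 0.3, 0, 0, -0.8, 0, 0, 0]

```text
clock: 58.75
tcp_pos: [498.8, 138.3, 257.9]
eef_rot: [[-0.09, 0.996, 0.011], [0.996, 0.09, 0.003], [0.003, 0.011, -1.0]]
contact_force: [-0.1, 0.6, -0.9]
gripper_width: 0.651
```

```bash
python3 mv.py 400 390 255 95.6
```

```text
t=58.8 at [498.8 138.3 257.9] yaw 95.2 w 60.5 F [-0.1  0.6 -0.9]
move [ 1.298 -0.378  0.013] [ 0.01  -0.002 -0.007] | mm 270 deg 1 rows>=4.3
```

Emit:
play_rows:
  moves: [0.3, 1, -0.4, 0, 0, 0, 0, 0.3, 1, -0.4, 0, 0, 0, 0, 0.3, 1, -0.4, 0, 0, 0, 0, 0.3, 1, -0.4, 0, 0, 0, 0, 0.3, 1, -0.4, 0, 0, 0, 0, 0.3, 1, -0.4, 0, 0, 0, 0]

```text
clock: 59.5
tcp_pos: [401.2, 329.0, 256.9]
eef_rot: [[-0.09, 0.996, 0.01], [0.996, 0.09, 0.002], [0.001, 0.01, -1.0]]
contact_force: [0.4, -0.4, 0.7]
gripper_width: 0.648
```

Run:
```python
from h import *
c=snap("side","40");crop(c,"s40",205,120,285,190,9);cv2.imwrite("pics/s40f.png",c["img"])
c=snap("top","40");crop(c,"t40",170,135,270,214,7);cv2.imwrite("pics/t40f.png",c["img"])
```

```text
(no output)
```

View pics/s40.png

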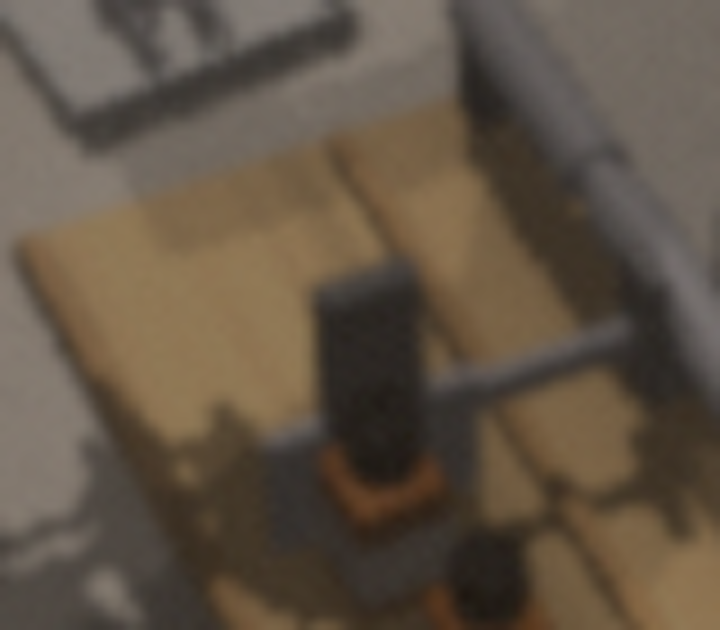

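View pics/t40.png

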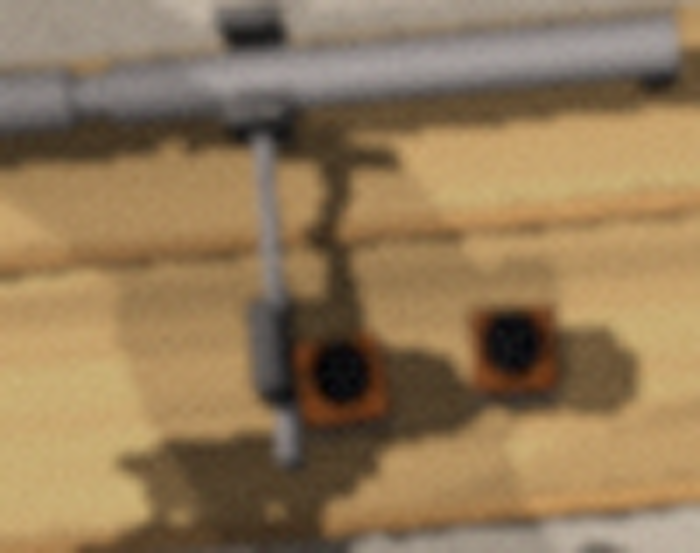

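View pics/t40f.png

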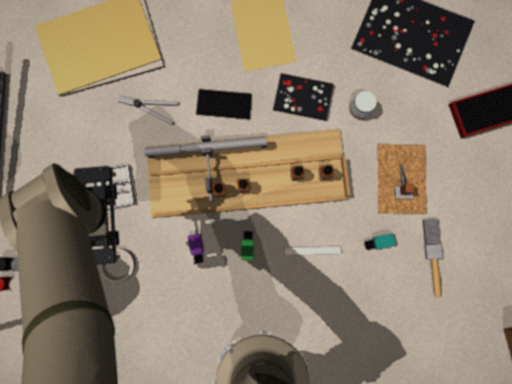

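View pics/s40f.png

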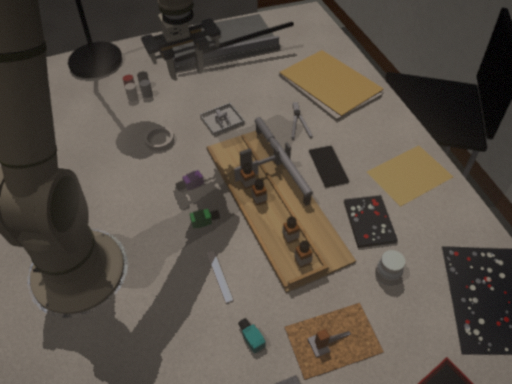

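```bash
python3 -c "
from rig import bot;print(bot.read_state()['clock']);print(bot.hand_in())"
```

```text
59.6
the job is handed in; nothing more can be done
None
```

The job is handed in at about 60 s of the 210 s allowed. My last pictures show everything asked for in place, but hand-in reports no verdict.

1. **Clip and wedge:** I drove the wedge along the rod top under the clip, with about 4 N of push that fell off as the clip came up. The wedge then went back upright on its cork mat. The final top view shows it standing where it began, and I saw no sign that it had been knocked.
2. **Clip in the tray:** On its first placing the clip leaned out over the tray's far wall. I regripped it and laid it fully inside. The side view confirms this; the arm hid that part of the tray in the last top view.
3. **Bottles:** Only two bottles were toppled, and I stood both upright in the lane, a little nearer the end stop and the rod than where they lay. The last pictures show all four standing. For both bottles the arm could not tilt far enough outward, so I finished the turn by pivoting the base edge on the lane floor with a light grip.
4. **Pusher:** I slid it about 87 mm last. The top view puts the plate within 1–3 mm of the end bottle.

One disagreement: the side camera's calibration differs from the top one by about 2 pixels (roughly 5 mm), and it put the plate-to-bottle gap nearer 9 mm. I trusted the top view; both readings are within the centimetre.

The largest contact forces I saw were about 20 N, while setting the clip down and when a bottle's base first touched the lane floor.

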